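# Change the thread at the repair counter

### The arm

A 7-joint arm with a two-finger parallel gripper is mounted at the origin on a cart in front of the work surface, level with it; the furniture and walls round the work are solid. World frame = base frame: x ahead of the robot, y to its left, z up, the work surface at z = 0. Lengths are in m, angles in rad, forces in N, time in s.
With the tool pointing down it reaches from about 0.4 to 0.85 m from the base axis. Payload 4.5 kg.
Tool frame: the origin (TCP) lies between the finger pads; the fingertips stand 19 mm ahead of it and the grasp point (between the pads) is the TCP (r.nose_length is the distance from the TCP to the fingertips, in m); z points along the fingers, x is the direction in which the jaws open and shut, and the axes are right-handed (so a half turn about z gives the same grasp; the last joint's range is limited). The gripper opens to 88 mm and grips with 3 to 60 N. Pads are 18 mm wide; open, the fingers measure 123 mm over their backs; the gripper's body (75 mm by 187 mm) begins 45 mm behind the grasp point.
Start: joints at [1.351, 0.689, -0.195, 1.565, 0.157, 0.902, -0.215], TCP at [0.157, -0.605, 0.258] pointing down, gripper open.
Joint ranges: [-3.01, 3.01], [-0.46, 2.08], [-1.47, 1.51], [0.13, 2.56], [-1, 4.14], [0.04, 2.09], [-2.66, 2.66]. Speed limits (rad/s): [2.57, 2.57, 3.14, 3.14, 3.14, 3.14, 3.14].

### API

Orientations are given as a unit quaternion [x, y, z, w].
In Python, from plant import get_state, vision, r gives the robot as it stands.
- The arm moves only by the tool play_rows, never from a script. Its argument "deltas" is a list that holds one entry, the list of rows, each a list of 7 numbers: the gripper command: -1 is fully open, 1 is shut, values between are in proportion, then the shift along the tool's x, y, z normalised to -1 to 1, where 1 is 300 mm, then the turn, a rotation vector about the tool's x, y, z normalised to -1 to 1, where 1 is pi rad. A call has 1 to 5 rows; each row is the pose to reach, as a shift and turn from the pose measured when the call began, along the tool's axes at that moment, turning the shorter way round; what a row does not reach only later rows make up. A row lasts 1/8 s, in which the tool goes at most 62.5 mm and 10.7 degrees, less where a joint would pass 70% of its speed; a pose out of reach is approached as far as the arm can. A call with a number of a shift or a turn outside -1 to 1 is refused whole. A call with a gripper value outside its range is refused whole. The fingers move at their own pace and stop on an object; "force" is the grip in N (left out, the last holds). Time passes only in rows, so rows that repeat a pose let the fingers close. It gives the time, the measured TCP pose, the force and the opening at its end, in the units of the state.
- get_state(): the state, without advancing time (a new reading comes with each control period).
- vision.snapshot(name): name is "side" or "top"; returns the picture (420x560x3 uint8, red, green, blue); there is no depth.
- vision.camera_model(name): a dict with "vfov" (degrees; the focal length in pixels is half the picture's height over the tangent of half this angle, whatever the lens; pixels are square), "cx", "cy" (the principal point, pixels), "world_to_cam" (4x4, takes a point from world to camera coordinates). Camera axes: x right, y up, looking along -z (the intrinsics and any distortion apply to the point x, -y, -z); pixel columns grow to the right and rows downward; lengths in m; the calibration is good to about 2 mm. A picture is of the moment at which its call begins. camera_model takes no time and is no camera call.
- r.finish_job(): hands the job in, once; it reports no verdict.
The state is a dict: "clock": time; "q": joint angles; "qd": joint speeds; "joint_torque": joint torques, N m; "tool_pos": TCP position; "eef_rot": TCP orientation; "contact_force": force on the tool from outside, world axes, zero at the start; "moment": the same for the moment, N m; "opening": opening from 0.0 (shut) to 1.0 (fully open).
Only numpy, scipy, OpenCV 4.12 (cv2) and the standard library are available. Lean on these libraries where they do the work, as an engineer would, in place of code of your own. Each camera call takes 0.05 s, during which the arm holds its last target.

### The job

The next repair needs the green thread: move the two spot-remover bottles that stand in front of the clear-topped thread drawer onto the black rubber mat, open the drawer, put the white spool from the wooden dish away upright in a free compartment and stand the green spool upright in the dish instead. Then close the drawer fully and stand each bottle back on the middle of the felt coaster it came from. Leave the red spool in its compartment and the button tin where it is, and let nothing fall over.

Things in the scene. Friction and masses are not known exactly. Their poses are not given: they have to be found in the camera images.
- bottle_red_mid (a point): Spot-remover bottle with red cap, 160 g, 49 mm across, 150 mm tall; point on its axis 75 mm above its underside, z up. Round body to 104 mm, cap collar 28 mm across from 104 to 122 mm (grip here from above), thin nozzle above. Starts on the middle of a fixed felt coaster (92 mm across, 9 mm thick; the drawer runs out above it), its place to return to. Either bottle may be on either coaster.
- bottle_blue_mid (a point): The same kind and size of bottle with a blue cap, on the other felt coaster; point and axes as for the red one.
- spool_green_mid (a point): Spool of green thread, with a round green label on its upper end, 30 mm across, 48 mm tall, 30 g; this point is its centre, 24 mm above its underside, z up. At the start it stands in one of the compartments of the closed drawer, seen through the chest's clear top.
- spool_red_mid (a point): Spool of red thread, with a round red label on its upper end, 30 mm across, 48 mm tall; this point is its centre, 24 mm above its underside. It stands in another compartment of the drawer and stays there.
- spool_white_mid (a point): Spool of white thread, plain white ends, 30 mm across, 48 mm tall, 30 g; this point is its centre, 24 mm above its underside, z up. At the start it stands in the wooden dish.
- thread_dish: Small dark wooden dish, round, 70 mm across, 16 mm high, fixed to the counter; origin at the centre of its underside, z up. Its round recess is about 50 mm across and 9 mm deep, its inner floor 7 mm above the counter. It holds one spool.
- mat: Black rubber change mat with grey ribs and a low rim, 110 x 190 mm (its x and y axes), fixed to the counter; origin at the centre of its underside. The flat inside, 96 x 176 mm, is 4 mm above the counter, the rim 7 mm. Room for both bottles side by side along y. Behind the counter's middle stands a fixed monitor 390 mm high: carry things across in front of it.
- drawer_handle (a point): Middle of the drawer's steel bar handle, moving with the drawer; bar 70 mm long (y), about 10 mm thick, 60 mm above the counter, 35 mm off the drawer face. x points into the chest, z up. Three compartments, centres 99 mm behind (+x) at y = -60, 0, +60 mm, each 56 (y) x 104 mm (x), floor 37 mm below this point, parted by 25 mm high boards; the face rises 12 mm above it. One compartment is free.
- thread_drawer (a joint): How far the drawer of the fixed wooden thread chest is pulled out (towards -x of drawer_handle), in m: 0 closed, 0.125 fully out; about 1.5 N of friction, stays where left. Chest and drawer face are 216 mm wide; the chest is 82 mm high, with a hard clear top, and lies 47 to 167 mm behind the handle point when the drawer is closed.
- tin_mid (a point): Grey-green round button tin, 70 mm across, 46 mm high; this point is its centre, 23 mm above the counter. It stays where it is.
There are look-alikes about, which are no part of the job. What is shaped like the part that bears bottle_red_mid but yellow is not meant.

How it is judged:
By the outcome, as a careful person would: the job done as asked, in the order asked, and still so for the second after the job is handed in, with the robot touching nothing.
It also fails if it takes over 141 s, if anything falls off the work surface, if the arm or the gripper's body presses on something with over 40 N, if the wrist force passes 120 N, or if a joint passes its speed limit or range.

## Working session

There is one attempt and no reset: what is moved stays moved. The work goes in short steps, Python scripts to look and compute and a tool call to move; the robot and the scene stay as the last step left them, time stands still between calls to the robot, and variables do not carry over. Pictures are saved under pics/ and viewed, and the job is handed in when it is done.

Besides the shell and the picture viewer there is one more tool, called after "Call:" by a JSON object that holds its "api" and its "payload", one argument or row to a line. play_rows: Moves the arm, as the interface text tells. Scaled input: -1 to 1 covers 300 mm each way for a shift and pi rad each way for a turn. Its arguments: {"type":"object","properties":{"deltas":{"type":"array"},"force":{"type":"number"}},"required":["deltas"]}

```bash
mkdir -p pics; ls
python3 - <<'E'
from plant import get_state, vision, r
import cv2
s=get_state(); print(s)
for n in("side","top"):
    m=vision.camera_model(n); print(n,m)
    im=vision.snapshot(n); cv2.imwrite(f"pics/{n}0.png",im[:,:,::-1])
E
```

```text
pics
{'clock': 0.0, 'q': array([ 1.35079756,  0.68998253, -0.19454262,  1.56634845,  0.15728567,
        0.90251712, -0.21509777]), 'qd': array([-0.00048004, -0.00085798, -0.0005858 , -0.00115319,  0.00135857,
       -0.00033471,  0.00051472]), 'joint_torque': array([-4.79040773e-04, -5.27564943e+01, -1.26714773e+00, -1.53430992e+01,
       -5.26086485e-02,  6.56178556e-03,  2.00170939e-04]), 'tool_pos': array([ 0.15674495, -0.60439698,  0.25691046]), 'eef_rot': array([ 7.90942136e-01, -6.11890243e-01, -7.69025237e-04, -5.25921540e-04]), 'contact_force': array([ 0.06506577, -0.59675749, -1.21501322]), 'moment': array([-0.00996005,  0.00107883,  0.02517638]), 'opening': 0.9990912075810421}
side {'vfov': 45.2502685004152, 'cx': 275.6561185331927, 'cy': 214.1176725553379, 'world_to_cam': array([[ 0.99776884,  0.06629479,  0.00789583, -0.60334261],
       [-0.0493624 ,  0.65290777,  0.75582723,  0.03853362],
       [ 0.04495216, -0.75453062,  0.65472349, -1.3013285 ],
       [ 0.        ,  0.        ,  0.        ,  1.        ]])}
top {'vfov': 51.14518217045845, 'cx': 276.84940552001456, 'cy': 205.79978265666608, 'world_to_cam': array([[ 0.02084197, -0.99953546, -0.02223695, -0.09695772],
       [ 0.99668925,  0.01902401,  0.07904831, -0.64627802],
       [-0.07858855, -0.02381085,  0.99662274, -1.07069422],
       [ 0.        ,  0.        ,  0.        ,  1.        ]])}
```

View pics/side0.png

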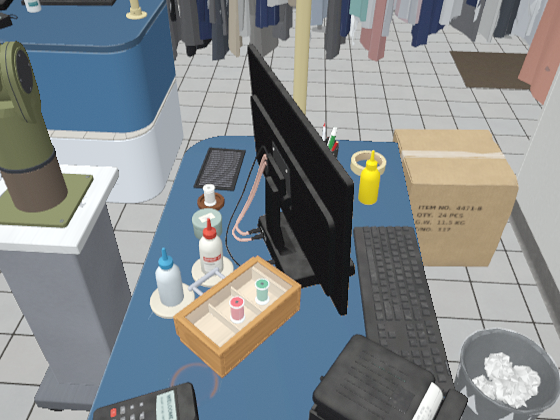

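View pics/top0.png

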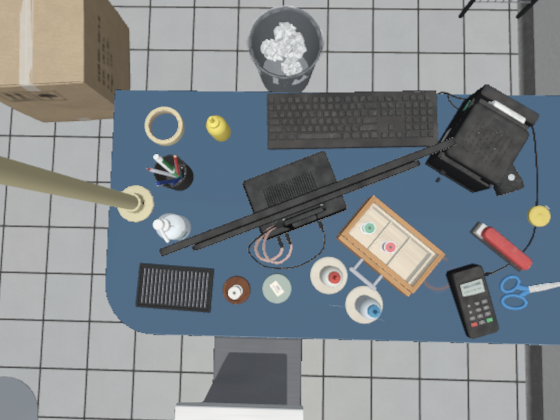

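```bash
cat > h.py <<'E'
import numpy as np, cv2, math
from plant import get_state, vision, r
from scipy.spatial.transform import Rotation as R
def cam(n):
    m=vision.camera_model(n); f=210/math.tan(math.radians(m["vfov"])/2); return m,f,np.array(m["world_to_cam"])
def proj(n,p):
    m,f,T=cam(n); c=T[:3,:3]@np.array(p,float)+T[:3,3]
    return np.array([m["cx"]+f*c[0]/-c[2], m["cy"]-f*c[1]/-c[2]])
def ray(n,uv):
    m,f,T=cam(n); d=np.array([(uv[0]-m["cx"])/f,-(uv[1]-m["cy"])/f,-1]); Rt=T[:3,:3].T
    return -Rt@T[:3,3], Rt@d
def bp(n,uv,z):
    o,d=ray(n,uv); return o+d*(z-o[2])/d[2]
def tri(uvs,uvt):
    o1,d1=ray("side",uvs);o2,d2=ray("top",uvt)
    A=np.array([d1,-d2]).T; s,_,_,_=np.linalg.lstsq(A,o2-o1,rcond=None)
    a=o1+s[0]*d1;b=o2+s[1]*d2; return (a+b)/2,np.linalg.norm(a-b)
def crop(n,box,k,out,im=None):
    if im is None: im=vision.snapshot(n)[:,:,::-1]
    x0,y0,x1,y1=box
    c=cv2.resize(im[y0:y1,x0:x1],None,fx=k,fy=k,interpolation=cv2.INTER_CUBIC)
    cv2.imwrite("pics/"+out+".png",c)
E
python3 - <<'E'
from h import *
t=cv2.imread("pics/top0.png");s=cv2.imread("pics/side0.png")
crop("top",(300,180,460,310),5,"t_chest",t)
crop("top",(130,250,300,320),4,"t_left",t)
crop("side",(140,170,310,370),3,"s_chest",s)
print(proj("top",[0,0,0]),proj("side",[0,0,0]))
E
```

```text
[237.10961942 470.68793867] [ 42.04414112 199.19759935]
```

View pics/t_chest.png

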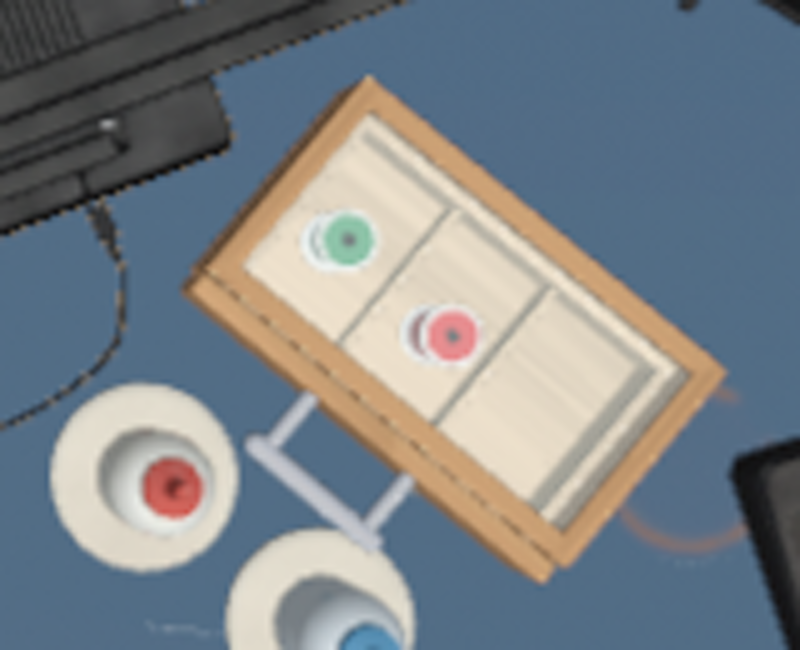

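View pics/t_left.png

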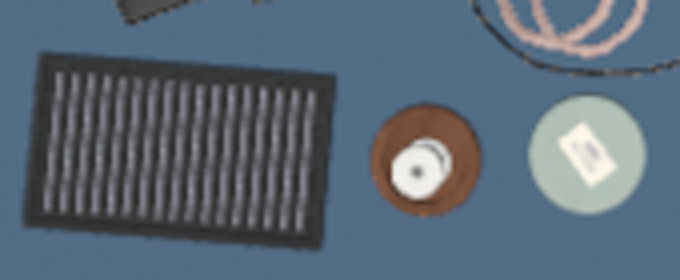

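View pics/s_chest.png

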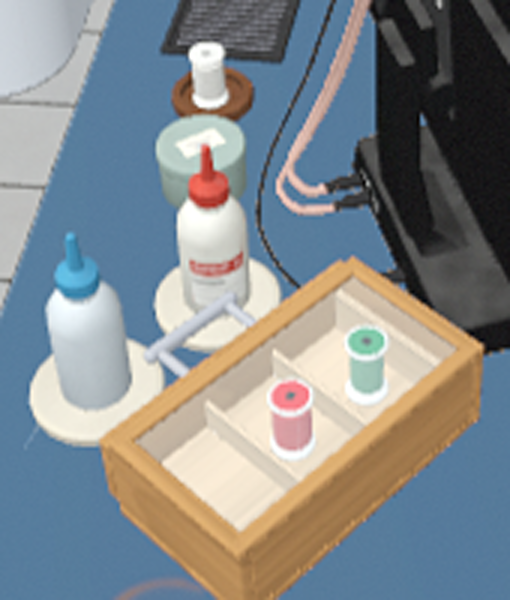

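Run:
```python
from h import *
def c(x,y): return (300+x/5-.4,180+y/5-.4)
np.set_printoptions(precision=4,suppress=True)
B=lambda x,y,z:bp("top",c(x,y),z)[:2]
print("coaster red",B(144,477,.009),"r edge",B(51,477,.009),B(238,477,.009))
print("coaster blue",B(320,623,.009),B(227,623,.009),B(413,623,.009))
print("cap collar red",B(173,489,.122),)
h1,h2=B(257,442,.063),B(372,540,.063)
print("handle ends",h1,h2,(h1+h2)/2,np.linalg.norm(h1-h2),np.degrees(np.arctan2(*(h1-h2)[::-1]))-90)
C=[B(368,75,.082),B(725,372,.082),B(565,570,.082),B(205,265,.082)]
print(C)
for a,b in((0,1),(1,2),(2,3),(3,0)):
  d=C[b]-C[a];print(np.linalg.norm(d),np.degrees(np.arctan2(d[1],d[0])))
g=lambda x,y,z:bp("top",c(x,y),z)[:2]
print("green",g(348,240,.071)," red",g(452,335,.071))
def l(x,y): return (130+x/4-.4,250+y/4-.4)
L=lambda x,y,z:bp("top",l(x,y),z)[:2]
print("dish",L(427,160,.016),L(371,160,.016),L(482,160,.016))
print("white",L(417,172,.055))
print("tin",L(588,154,.046))
print("mat",[L(*p,.006) for p in((40,53),(336,74),(322,248),(23,227))])
print("yellow",bp("top",(217,127),.13))
def s(x,y): return (140+x/3-.3,170+y/3-.3)
S=lambda x,y,z:bp("side",s(x,y),z)[:2]
print("side dish",S(213,95,.012),"white",S(207,49,.055),"red cap",S(208,178,.122),"bluecap",S(77,262,.122),"coasters",S(217,300,.009),S(97,388,.009),"g",S(366,340,.071),"handle",S(195,325,.063))
```

```text
coaster red [ 0.4787 -0.2158] r edge [ 0.4777 -0.1695] [ 0.4798 -0.2625]
coaster blue [ 0.409  -0.3036] [ 0.4079 -0.2577] [ 0.4101 -0.3494]
cap collar red [ 0.4822 -0.218 ]
handle ends [ 0.5004 -0.2639] [ 0.4557 -0.3184] [ 0.4781 -0.2912] 0.07045190518139226 -39.38901421363693
[array([ 0.6744, -0.312 ]), array([ 0.5386, -0.4777]), array([ 0.446 , -0.4035]), array([ 0.5834, -0.2362])]
0.21414521297205932 -129.3308472482981
0.11868872880055314 141.31702031661968
0.21641903321085182 50.59696068006737
0.11841212045370518 -39.78162941089733
green [ 0.5968 -0.305 ]  red [ 0.553 -0.354]
dish [0.4382 0.0124] [0.4374 0.0472] [ 0.439  -0.0218]
white [0.4353 0.0138]
tin [ 0.4474 -0.0881]
mat [array([0.4982, 0.2606]), array([0.4892, 0.0724]), array([0.3812, 0.0777]), array([0.3896, 0.2664])]
yellow [0.8184 0.0545 0.13  ]
side dish [0.4384 0.0099] white [0.4354 0.0177] red cap [ 0.4799 -0.2111] bluecap [ 0.4087 -0.2971] coasters [ 0.4791 -0.2204] [ 0.4098 -0.3081] g [ 0.5967 -0.3051] handle [ 0.4801 -0.2933]
```

```bash
cat >> h.py <<'E'
YAW=-39.4
def go(x,y,z,yaw=YAW):
    """normalised shift & turn to reach pose from the current one"""
    s=get_state(); p=s["tool_pos"]; Rc=R.from_quat(s["eef_rot"])
    a=math.radians(yaw); xa=np.array([math.cos(a),math.sin(a),0]); za=np.array([0,0,-1.]); ya=np.cross(za,xa)
    Rg=R.from_matrix(np.array([xa,ya,za]).T)
    d=Rc.inv().apply(np.array([x,y,z])-p)/.3; w=(Rc.inv()*Rg).as_rotvec()/math.pi
    print("d",np.round(d,3),"w",np.round(w,4),"dist",round(float(np.linalg.norm(np.array([x,y,z])-p)),3))
def st():
    s=get_state(); xa=R.from_quat(s["eef_rot"]).as_matrix()
    print("t",round(s["clock"],2),"p",np.round(s["tool_pos"],4),"yaw",round(math.degrees(math.atan2(xa[1,0],xa[0,0])),2),"tilt",np.round(xa[:2,2],4),"F",np.round(s["contact_force"],1),"op mm",round(88*s["opening"],1),"q",np.round(s["q"],2))
E
python3 - <<'E'
from h import *
np.set_printoptions(precision=3,suppress=True)
print("monitor ends top z=.39",bp("top",(190,250),.39),bp("top",(452,140),.39),bp("top",(135,253),.39),bp("top",(300,205),.39))
print("side corner top-left near/far",bp("side",(250,50),.39),bp("side",(348,210),.39))
print("white bottle",bp("top",(172,230),.08))
t=cv2.imread("pics/top0.png"); crop("top",(120,180,330,320),3.8,"t_mon",t)
st(); go(.48,-.217,.30)
E
```

```text
monitor ends top z=.39 [0.543 0.049 0.39 ] [ 0.735 -0.382  0.39 ] [0.536 0.141 0.39 ] [ 0.621 -0.131  0.39 ]
side corner top-left near/far [0.543 0.064 0.39 ] [ 0.729 -0.447  0.39 ]
white bottle [0.581 0.162 0.08 ]
t 0.1 p [ 0.157 -0.605  0.257] yaw -75.45 tilt [-0.001  0.002] F [-0.1 -0.3 -0.8] op mm 87.8 q [ 1.35  0.69 -0.19  1.57  0.16  0.9  -0.22]
d [-0.98  -1.367 -0.142] w [-0.     0.001 -0.2  ] dist 0.506
```

View pics/t_mon.png

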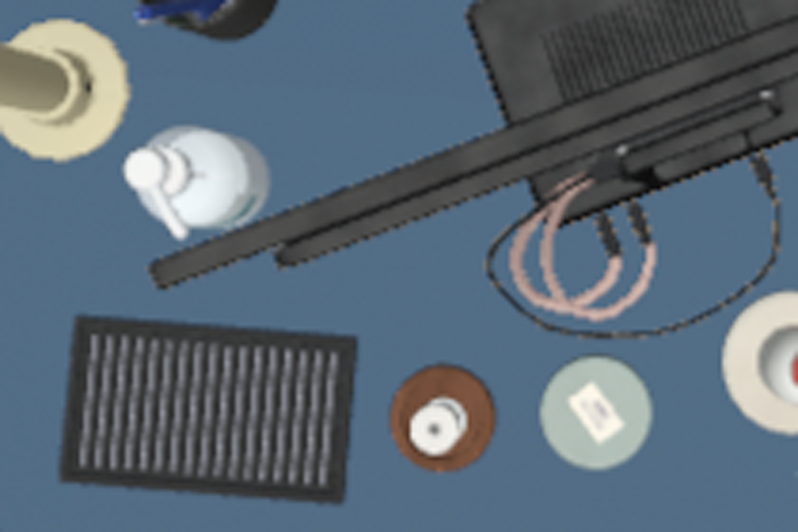

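Call:
{"api": "play_rows", "payload": {
  "deltas": [
    [[-0.14,-0.5,-0.7,-0.15,0,0,0.081],[-0.14,-0.5,-0.7,-0.15,0,0,0.081],[-0.14,-0.5,-0.7,-0.15,0,0,0.081],[-0.14,-0.5,-0.7,-0.15,0,0,0.081],[-0.14,-0.5,-0.7,-0.15,0,0,0.081]]
  ],
  "force": 25
}}

```text
clock: 0.72
tool_pos: [0.326, -0.4026, 0.3028]
eef_rot: [0.71, -0.704, -0.001, -0.002]
contact_force: [-0.0, -0.7, -1.1]
opening: 0.568
```

Run:
```python
from h import *
st(); go(.48,-.217,.20,-90)
```

```text
t 0.72 p [ 0.326  -0.4026  0.3028] yaw -89.56 tilt [0.0016 0.0031] F [-0.  -0.7 -1.1] op mm 50.0 q [ 0.88  0.49 -0.12  1.83  0.07  0.83 -0.84]
d [-0.614 -0.517  0.345] w [-0.0005  0.001   0.0025] dist 0.262
```

Call:
{"api": "play_rows", "payload": {
  "deltas": [
    [[-0.14,-0.614,-0.517,0.2,0,0,0.002],[-0.14,-0.614,-0.517,0.2,0,0,0.002],[-0.14,-0.614,-0.517,0.2,0,0,0.002],[-0.14,-0.614,-0.517,0.345,0,0,0.002],[-0.14,-0.614,-0.517,0.345,0,0,0.002]]
  ]
}}

```text
clock: 1.35
tool_pos: [0.4805, -0.2142, 0.1978]
eef_rot: [0.709, -0.705, -0.002, -0.001]
contact_force: [-0.4, -0.2, -0.5]
opening: 0.568
```

Run:
```python
from h import *
st(); go(.48,-.217,.136,-90)
crop("side",(140,130,310,330),3,"s1"); crop("top",(260,200,420,330),5,"t1")
```

```text
t 1.35 p [ 0.4805 -0.2142  0.1978] yaw -89.7 tilt [-0.0009  0.0051] F [-0.4 -0.2 -0.5] op mm 50.0 q [ 0.39  0.65 -0.09  1.92  0.09  0.57 -1.32]
d [0.01  0.002 0.206] w [0.0003 0.0016 0.0016] dist 0.062
```

View pics/s1.png

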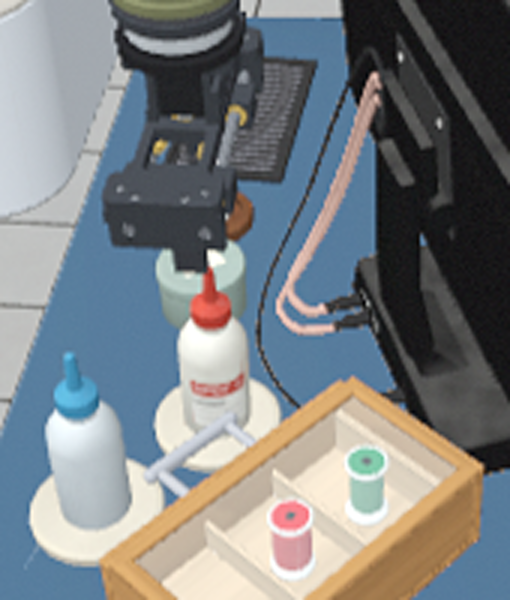

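View pics/t1.png

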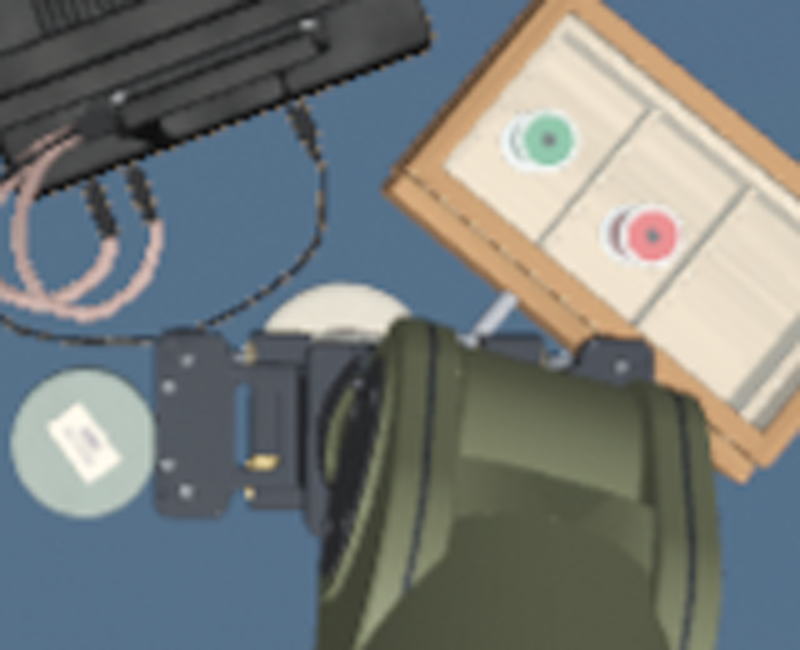

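Call:
{"api": "play_rows", "payload": {
  "deltas": [
    [[-0.14,0.01,0.002,0.1,0,0.002,0.002],[-0.14,0.01,0.002,0.206,0,0.002,0.002],[-0.14,0.01,0.002,0.206,0,0.002,0.002],[0.6,0.01,0.002,0.206,0,0.002,0.002],[0.6,0.01,0.002,0.206,0,0.002,0.002]]
  ]
}}

```text
clock: 2.08
tool_pos: [0.4799, -0.2185, 0.1376]
eef_rot: [-0.706, 0.708, -0.001, -0.001]
contact_force: [0.0, -0.1, -0.0]
opening: 0.366
```

Call:
{"api": "play_rows", "payload": {
  "deltas": [
    [[0.8,0,0,0,0,0,0],[0.8,0,0,0,0,0,0],[0.8,0,0,0,0,0,0]]
  ]
}}

```text
clock: 2.45
tool_pos: [0.4801, -0.2186, 0.138]
eef_rot: [-0.706, 0.708, -0.001, -0.0]
contact_force: [-0.1, 0.5, 2.0]
opening: 0.29
```

Run:
```python
from h import *
st()
crop("side",(140,130,310,330),3,"s2")
```

```text
t 2.45 p [ 0.4801 -0.2186  0.138 ] yaw -90.11 tilt [ 0.0013 -0.0026] F [-0.1  0.5  2. ] op mm 25.5 q [ 0.38  0.75 -0.06  1.97  0.11  0.43 -1.34]
```

View pics/s2.png

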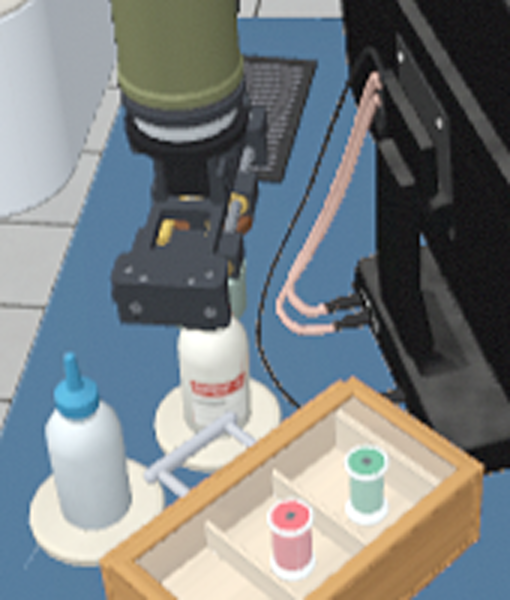

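Call:
{"api": "play_rows", "payload": {
  "deltas": [
    [[0.8,0,0,0,0,0,0],[0.8,0,0,-0.03,0,0,0],[0.8,0,0,-0.08,0,0,0],[0.8,0,0,-0.12,0,0,0]]
  ]
}}

```text
clock: 3.0
tool_pos: [0.4804, -0.2186, 0.1753]
eef_rot: [-0.706, 0.708, -0.002, -0.0]
contact_force: [0.6, -1.2, -1.4]
opening: 0.285
```

Run:
```python
from h import *
st()
crop("side",(140,130,310,330),3,"s3")
```

```text
t 3.0 p [ 0.4804 -0.2186  0.1753] yaw -90.12 tilt [ 0.0023 -0.0029] F [ 0.6 -1.2 -1.4] op mm 25.1 q [ 0.38  0.68 -0.07  1.94  0.1   0.51 -1.33]
```

View pics/s3.png

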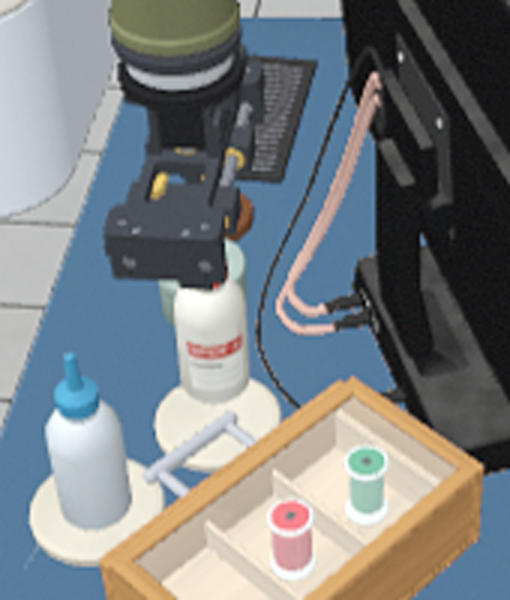

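Run:
```python
from h import *
go(.48,-.217,.245,-90);go(.4417,.213,.245,-90)
```

```text
d [-0.006  0.003 -0.228] w [-0.0014 -0.0012 -0.0007] dist 0.068
d [-1.439  0.133 -0.234] w [-0.0014 -0.0012 -0.0007] dist 0.439
```

Call:
{"api": "play_rows", "payload": {
  "deltas": [
    [[0.8,0,0,-0.12,0,0,0],[0.8,-0.05,0.005,-0.234,0,0,0],[0.8,-0.2,0.02,-0.234,0,0,0],[0.8,-0.37,0.035,-0.234,0,0,0],[0.8,-0.54,0.05,-0.234,0,0,0]]
  ]
}}

```text
clock: 3.68
tool_pos: [0.466, -0.0553, 0.2466]
eef_rot: [-0.706, 0.708, -0.003, 0.001]
contact_force: [0.1, 0.3, -1.1]
opening: 0.29
```

Run:
```python
from h import *
st();go(.4417,.213,.245,-90)
```

```text
t 3.67 p [ 0.466  -0.0553  0.2466] yaw -90.16 tilt [ 0.0057 -0.0037] F [ 0.1  0.3 -1.1] op mm 25.5 q [ 0.06  0.51 -0.06  2.04  0.06  0.59 -1.62]
d [-0.894  0.084  0.002] w [-0.0018 -0.0012 -0.0009] dist 0.269
```

Call:
{"api": "play_rows", "payload": {
  "deltas": [
    [[0.8,-0.19,0.018,0,-0.002,-0.001,-0.001],[0.8,-0.38,0.036,0,-0.002,-0.001,-0.001],[0.8,-0.56,0.053,0,-0.002,-0.001,-0.001],[0.8,-0.73,0.069,0,-0.002,-0.001,-0.001],[0.8,-0.85,0.08,0,-0.002,-0.001,-0.001]]
  ]
}}

```text
clock: 4.3
tool_pos: [0.4421, 0.2026, 0.246]
eef_rot: [0.708, -0.706, -0.0, -0.0]
contact_force: [-0.9, -0.4, -1.1]
opening: 0.285
```

Run:
```python
from h import *
st();go(.4417,.213,.16,-90);go(.4417,.213,.133,-90)
```

```text
t 4.3 p [0.4421 0.2026 0.246 ] yaw -89.83 tilt [-0.      0.0007] F [-0.9 -0.4 -1.1] op mm 25.1 q [-0.51  0.53 -0.02  1.99  0.01  0.62 -2.11]
d [-0.034  0.001  0.287] w [0.     0.0002 0.001 ] dist 0.087
d [-0.034  0.001  0.377] w [0.     0.0002 0.001 ] dist 0.113
```

Call:
{"api": "play_rows", "payload": {
  "deltas": [
    [[0.8,-0.034,0.001,0.05,0,0,0.001],[0.8,-0.034,0.001,0.17,0,0,0.001],[0.8,-0.034,0.001,0.26,0,0,0.001],[0.8,-0.034,0.001,0.3,0,0,0.001],[0.8,-0.034,0.001,0.3,0,0,0.001]]
  ]
}}

```text
clock: 4.92
tool_pos: [0.4416, 0.2118, 0.1554]
eef_rot: [-0.707, 0.708, 0.0, -0.001]
contact_force: [-0.1, 0.2, -1.8]
opening: 0.288
```

Run:
```python
from h import *
st();go(.4417,.213,.133,-90)
crop("side",(140,60,340,260),3,"s4");crop("top",(110,200,310,340),4,"t4")
```

```text
t 4.92 p [0.4416 0.2118 0.1554] yaw -90.08 tilt [-0.0014 -0.0006] F [-0.1  0.2 -1.8] op mm 25.4 q [-0.53  0.69 -0.01  2.07  0.02  0.39 -2.14]
d [-0.004 -0.     0.075] w [ 0.0005 -0.0002 -0.0004] dist 0.022
```

View pics/s4.png

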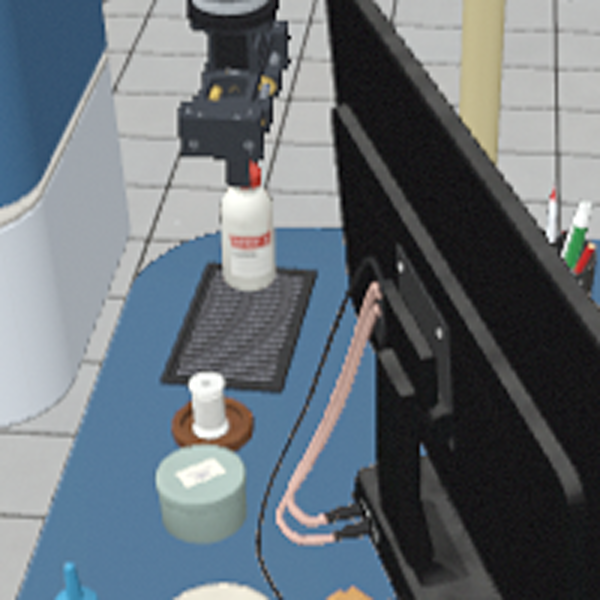

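View pics/t4.png

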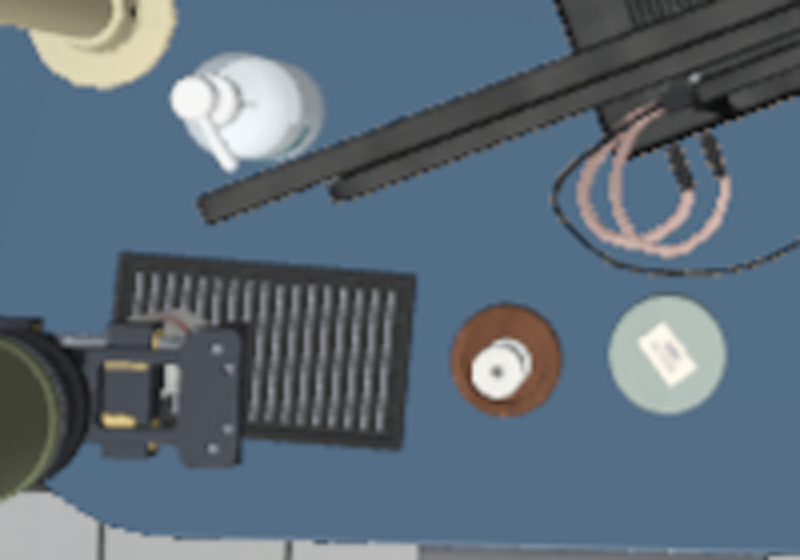

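Call:
{"api": "play_rows", "payload": {
  "deltas": [
    [[0.8,-0.002,0,0.04,0,0,0],[0.8,-0.002,0,0.06,0,0,0],[0.8,-0.002,0,0.07,0,0,0],[0.8,-0.002,0,0.074,0,0,0]]
  ]
}}

```text
clock: 5.52
tool_pos: [0.4423, 0.2132, 0.1342]
eef_rot: [-0.707, 0.707, 0.0, 0.001]
contact_force: [0.6, -0.4, -1.7]
opening: 0.282
```

Run:
```python
from h import *
st()
```

```text
t 5.53 p [0.4423 0.2132 0.1342] yaw -90.05 tilt [0.0008 0.0009] F [ 0.6 -0.4 -1.7] op mm 24.9 q [-0.54  0.73 -0.01  2.08  0.02  0.33 -2.14]
```

Call:
{"api": "play_rows", "payload": {
  "deltas": [
    [[0.8,0,0,0.004,0,0,0],[0.8,0,0,0.006,0,0,0],[0.8,0,0,0.006,0,0,0]]
  ]
}}

```text
clock: 5.9
tool_pos: [0.4429, 0.2133, 0.1331]
eef_rot: [-0.707, 0.707, -0.0, 0.001]
contact_force: [-1.0, 0.3, 5.5]
opening: 0.29
```

Run:
```python
from h import *
st()
```

```text
t 5.9 p [0.4429 0.2133 0.1331] yaw -90.06 tilt [0.0024 0.0015] F [-1.   0.3  5.5] op mm 25.5 q [-0.54  0.73 -0.01  2.08  0.02  0.33 -2.14]
```

Contact. Open to 50 mm and rise.

Call:
{"api": "play_rows", "payload": {
  "deltas": [
    [[-0.14,0,0,0,0,0,0],[-0.14,0,0,0,0,0,0],[-0.14,0,0,-0.05,0,0,0],[-0.14,0,0,-0.25,0,0,0],[-0.14,0,0,-0.4,0,0,0]]
  ]
}}

```text
clock: 6.52
tool_pos: [0.4428, 0.2132, 0.2558]
eef_rot: [-0.707, 0.707, -0.0, 0.002]
contact_force: [0.7, -0.5, -1.3]
opening: 0.566
```

Run:
```python
from h import *
st();go(.409,-.303,.24,-90)
crop("side",(140,60,340,260),3,"s5");crop("top",(110,200,310,340),4,"t5")
```

```text
t 6.53 p [0.4428 0.2132 0.2558] yaw -90.06 tilt [0.0036 0.0022] F [ 0.7 -0.5 -1.3] op mm 49.8 q [-0.53  0.52 -0.02  1.97  0.01  0.65 -2.13]
d [1.721 0.111 0.048] w [-0.0011  0.0007 -0.0003] dist 0.518
```

View pics/s5.png

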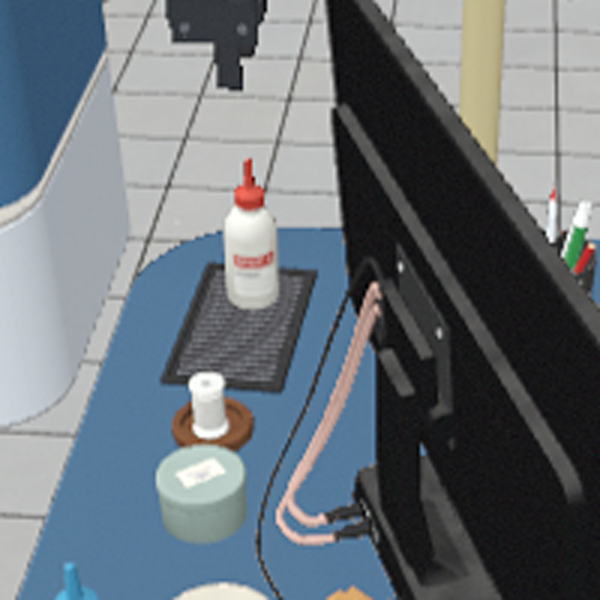

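Call:
{"api": "play_rows", "payload": {
  "deltas": [
    [[-0.14,0.2,0.013,0.02,0,0,0],[-0.14,0.4,0.026,0.03,0,0,0],[-0.14,0.6,0.039,0.04,0,0,0],[-0.14,0.8,0.052,0.04,0,0,0],[-0.14,1.0,0.065,0.048,-0.001,0.001,0]]
  ]
}}

```text
clock: 7.25
tool_pos: [0.4247, -0.0873, 0.2416]
eef_rot: [-0.707, 0.708, -0.002, 0.004]
contact_force: [1.4, 0.4, 0.5]
opening: 0.572
```

Run:
```python
from h import *
st();go(.409,-.303,.22,-90)
```

```text
t 7.25 p [ 0.4247 -0.0873  0.2416] yaw -90.07 tilt [0.0081 0.0035] F [1.4 0.4 0.5] op mm 50.3 q [ 0.15  0.47 -0.08  2.14  0.07  0.52 -1.55]
d [0.719 0.052 0.069] w [-0.0026  0.0011 -0.0004] dist 0.217
```

Call:
{"api": "play_rows", "payload": {
  "deltas": [
    [[-0.14,0.2,0.015,0.02,-0.002,0.001,0],[-0.14,0.4,0.03,0.04,-0.0026,0.001,0],[-0.14,0.6,0.045,0.06,-0.0026,0.001,0],[-0.14,0.719,0.052,0.069,-0.0026,0.001,0],[-0.14,0.719,0.052,0.069,-0.0026,0.001,0]]
  ]
}}

```text
clock: 7.88
tool_pos: [0.4075, -0.306, 0.2195]
eef_rot: [-0.704, 0.71, 0.0, -0.001]
contact_force: [0.0, 1.3, -0.5]
opening: 0.569
```

Run:
```python
from h import *
st();go(.409,-.303,.136,-90)
crop("side",(120,170,320,350),3,"s6")
```

```text
t 7.88 p [ 0.4075 -0.306   0.2195] yaw -90.42 tilt [-0.0011 -0.0007] F [ 0.   1.3 -0.5] op mm 50.1 q [ 0.62  0.6  -0.11  1.95  0.12  0.6  -1.14]
d [-0.01  -0.005  0.278] w [ 0.0004 -0.0002 -0.0023] dist 0.084
```

View pics/s6.png

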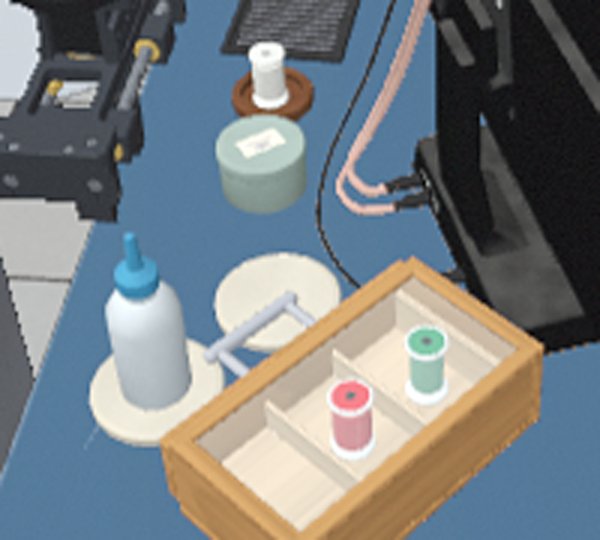

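Call:
{"api": "play_rows", "payload": {
  "deltas": [
    [[-0.14,-0.01,-0.005,0.12,0,0,-0.002],[-0.14,-0.01,-0.005,0.24,0,0,-0.002],[-0.14,-0.01,-0.005,0.278,0,0,-0.002],[-0.14,-0.01,-0.005,0.278,0,0,-0.002],[0.6,-0.01,-0.005,0.278,0,0,-0.002]]
  ]
}}

```text
clock: 8.55
tool_pos: [0.4104, -0.3004, 0.1373]
eef_rot: [0.708, -0.706, 0.0, -0.0]
contact_force: [0.3, 0.2, 0.5]
opening: 0.485
```

Call:
{"api": "play_rows", "payload": {
  "deltas": [
    [[0.8,0,0,0,0,0,0],[0.8,0,0,0,0,0,0],[0.8,0,0,0,0,0,0],[0.8,0,0,0,0,0,0]]
  ]
}}

```text
clock: 9.05
tool_pos: [0.4112, -0.3012, 0.1382]
eef_rot: [0.708, -0.706, 0.002, -0.0]
contact_force: [0.2, -1.0, 6.3]
opening: 0.284
```

Run:
```python
from h import *
st()
crop("side",(120,170,320,350),3,"s7")
```

```text
t 9.05 p [ 0.4112 -0.3012  0.1382] yaw -89.85 tilt [ 0.003  -0.0016] F [ 0.2 -1.   6.3] op mm 25.0 q [ 0.59  0.73 -0.08  2.02  0.15  0.39 -1.17]
```

View pics/s7.png

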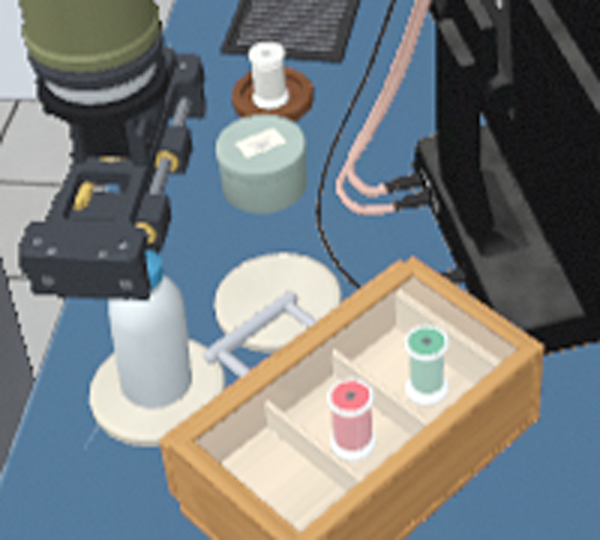

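Call:
{"api": "play_rows", "payload": {
  "deltas": [
    [[0.8,0,0,-0.03,0,0,0],[0.8,0,0,-0.13,0,0,0],[0.8,0,0,-0.25,0,0,0],[0.8,0,0,-0.36,0,0,0],[0.8,0,0,-0.36,0,0,0]]
  ]
}}

```text
clock: 9.72
tool_pos: [0.4117, -0.3016, 0.2483]
eef_rot: [0.708, -0.706, 0.004, -0.001]
contact_force: [-0.5, -0.2, -2.1]
opening: 0.283
```

Run:
```python
from h import *
st();go(.4375,.1254,.245,-90)
crop("side",(120,140,320,350),2.8,"s8")
```

```text
t 9.72 p [ 0.4117 -0.3016  0.2483] yaw -89.86 tilt [ 0.0067 -0.0038] F [-0.5 -0.2 -2.1] op mm 24.9 q [ 0.62  0.55 -0.13  1.93  0.11  0.66 -1.14]
d [-1.423 -0.089  0.006] w [-0.0021 -0.0012  0.0008] dist 0.428
```

View pics/s8.png

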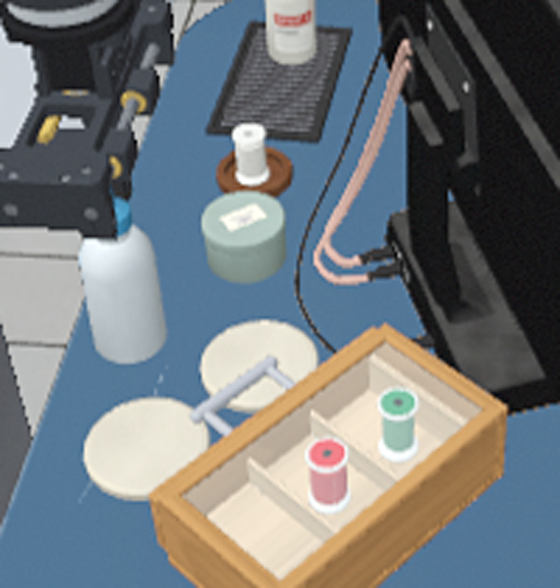

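Call:
{"api": "play_rows", "payload": {
  "deltas": [
    [[0.8,-0.12,-0.007,0,-0.001,-0.001,0.001],[0.8,-0.3,-0.018,0,-0.002,-0.001,0.001],[0.8,-0.48,-0.03,0,-0.002,-0.001,0.001],[0.8,-0.66,-0.04,0,-0.002,-0.001,0.001],[0.8,-0.84,-0.05,0,-0.002,-0.001,0.001]]
  ]
}}

```text
clock: 10.4
tool_pos: [0.4241, -0.0473, 0.2451]
eef_rot: [-0.707, 0.707, 0.002, -0.002]
contact_force: [0.6, 1.4, -1.3]
opening: 0.283
```

Run:
```python
from h import *
st();go(.4375,.1254,.245,-90)
im=vision.snapshot("top")[:,:,::-1]; cv2.imwrite("pics/topb.png",im); crop("top",(300,230,400,330),6,"t9",im)
im=vision.snapshot("side")[:,:,::-1]; cv2.imwrite("pics/sideb.png",im); crop("side",(130,230,270,350),5,"s9",im)
```

```text
t 10.4 p [ 0.4241 -0.0473  0.2451] yaw -90.04 tilt [-0.0054  0.0011] F [ 0.6  1.4 -1.3] op mm 24.9 q [ 0.06  0.47 -0.09  2.15  0.07  0.54 -1.65]
d [-0.576 -0.044  0.001] w [ 0.0017  0.0003 -0.0002] dist 0.173
```

View pics/t9.png

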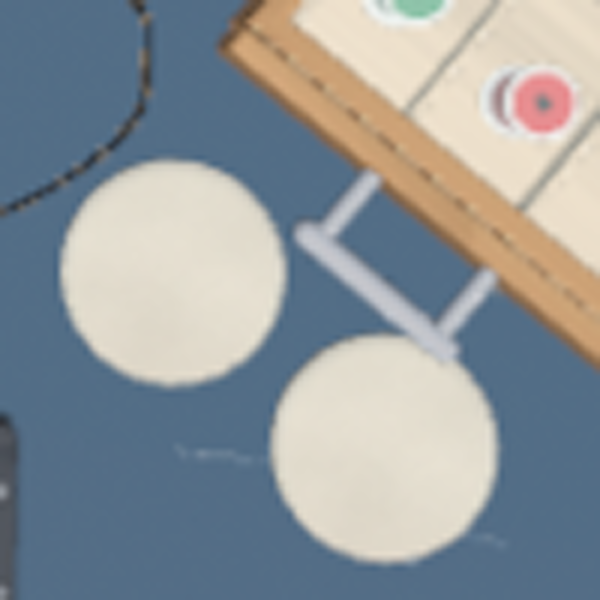

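View pics/s9.png

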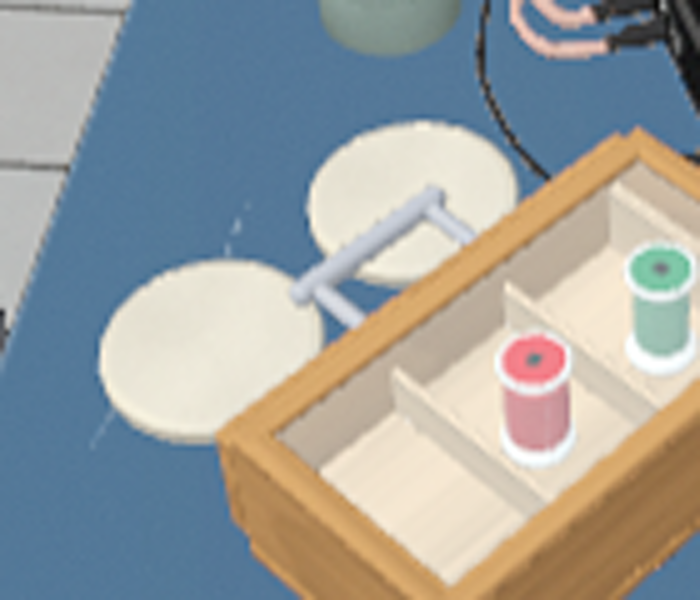

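Run:
```python
from h import *
np.set_printoptions(precision=4,suppress=True)
c=lambda x,y:(300+x/6-.4,230+y/6-.4)
s=lambda x,y:(130+x/5-.4,230+y/5-.4)
print("R",bp("top",c(173.5,272),.009),"B",bp("top",c(385,449),.009),"side R",bp("side",s(413,202),.009),"B",bp("side",s(211,348),.007))
print("h1",tri(s(433,193),c(308,233)),"h2",tri(s(300,291),c(447,351)))
```

```text
R [ 0.4789 -0.2161  0.009 ] B [ 0.4085 -0.304   0.009 ] side R [ 0.4796 -0.2212  0.009 ] B [ 0.4088 -0.3069  0.007 ]
h1 (array([ 0.4991, -0.264 ,  0.0621]), np.float64(0.0005023093377341809)) h2 (array([ 0.4543, -0.3191,  0.0608]), np.float64(0.0001602044308564159))
```

Call:
{"api": "play_rows", "payload": {
  "deltas": [
    [[0.8,-0.18,-0.014,0,0.001,0,0],[0.8,-0.36,-0.028,0,0.001,0,0],[0.8,-0.5,-0.038,0,0.001,0,0],[0.8,-0.576,-0.044,0.05,0.001,0,0],[0.8,-0.576,-0.044,0.17,0.001,0,0]]
  ]
}}

```text
clock: 11.12
tool_pos: [0.4363, 0.1332, 0.1942]
eef_rot: [0.712, -0.702, -0.002, -0.002]
contact_force: [0.7, -1.0, -2.2]
opening: 0.282
```

Run:
```python
from h import *
st();go(.4375,.1254,.140,-90)
crop("side",(140,60,340,260),3,"s10")
```

```text
t 11.12 p [0.4363 0.1332 0.1942] yaw -89.13 tilt [0.0002 0.0063] F [ 0.7 -1.  -2.2] op mm 24.8 q [-0.36  0.59 -0.05  2.13  0.05  0.42 -2.01]
d [ 0.027 -0.004  0.18 ] w [-0.0001  0.002   0.0049] dist 0.055
```

View pics/s10.png

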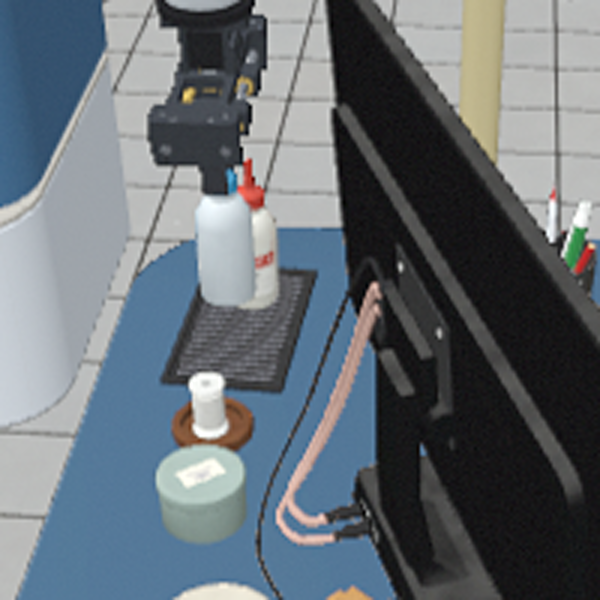

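Call:
{"api": "play_rows", "payload": {
  "deltas": [
    [[0.8,0.027,-0.004,0.06,0,0.002,0.005],[0.8,0.027,-0.004,0.13,0,0.002,0.005],[0.8,0.027,-0.004,0.18,0,0.002,0.005],[0.8,0.027,-0.004,0.195,0,0.002,0.005],[0.8,0.027,-0.004,0.203,0,0.002,0.005]]
  ]
}}

```text
clock: 11.8
tool_pos: [0.436, 0.1208, 0.1321]
eef_rot: [-0.705, 0.709, -0.001, -0.003]
contact_force: [-2.1, -4.5, 50.5]
opening: 0.288
```

Run:
```python
from h import *
st()
```

```text
t 11.8 p [0.436  0.1208 0.1321] yaw -90.3 tilt [-0.0041 -0.0055] F [-2.1 -4.5 50.5] op mm 25.3 q [-0.36  0.71 -0.02  2.18  0.07  0.25 -2.02]
```

Call:
{"api": "play_rows", "payload": {
  "deltas": [
    [[0.8,0,0,-0.005,0,0,0],[0.8,0,0,-0.005,0,0,0]]
  ]
}}

```text
clock: 12.05
tool_pos: [0.4359, 0.12, 0.1339]
eef_rot: [-0.705, 0.709, -0.001, -0.004]
contact_force: [0.4, -0.8, -2.0]
opening: 0.286
```

Run:
```python
from h import *
st()
```

```text
t 12.05 p [0.4359 0.12   0.1339] yaw -90.37 tilt [-0.0044 -0.006 ] F [ 0.4 -0.8 -2. ] op mm 25.2 q [-0.36  0.71 -0.02  2.18  0.07  0.26 -2.02]
```

Call:
{"api": "play_rows", "payload": {
  "deltas": [
    [[0.8,0,0,0.002,0,0,0],[0.8,0,0,0.003,0,0,0]]
  ]
}}

```text
clock: 12.3
tool_pos: [0.436, 0.1198, 0.1328]
eef_rot: [-0.705, 0.709, -0.001, -0.004]
contact_force: [0.9, -0.2, 4.7]
opening: 0.282
```

Run:
```python
from h import *
st()
```

```text
t 12.3 p [0.436  0.1198 0.1328] yaw -90.38 tilt [-0.0046 -0.0062] F [ 0.9 -0.2  4.7] op mm 24.8 q [-0.36  0.71 -0.02  2.18  0.07  0.26 -2.02]
```

Call:
{"api": "play_rows", "payload": {
  "deltas": [
    [[-0.14,0,0,0,0,0,0],[-0.14,0,0,0,0,0,0],[-0.14,0,0,-0.05,0,0,0],[-0.14,0,0,-0.25,0,0,0],[-0.14,0,0,-0.4,-0.002,0.001,0]]
  ]
}}

```text
clock: 12.92
tool_pos: [0.4363, 0.1206, 0.2544]
eef_rot: [-0.705, 0.709, 0.001, -0.007]
contact_force: [0.8, 0.3, -0.6]
opening: 0.571
```

Run:
```python
from h import *
st();go(.4767,-.2915,.16,-39.4)
crop("side",(140,60,340,260),3,"s11")
crop("top",(110,200,310,340),4,"t11")
```

```text
t 12.93 p [0.4363 0.1206 0.2544] yaw -90.37 tilt [-0.0113 -0.0093] F [ 0.8  0.3 -0.6] op mm 50.2 q [-0.34  0.48 -0.05  2.06  0.05  0.61 -2.  ]
d [ 1.37  -0.147  0.326] w [ 0.0047 -0.0012 -0.2832] dist 0.425
```

View pics/s11.png

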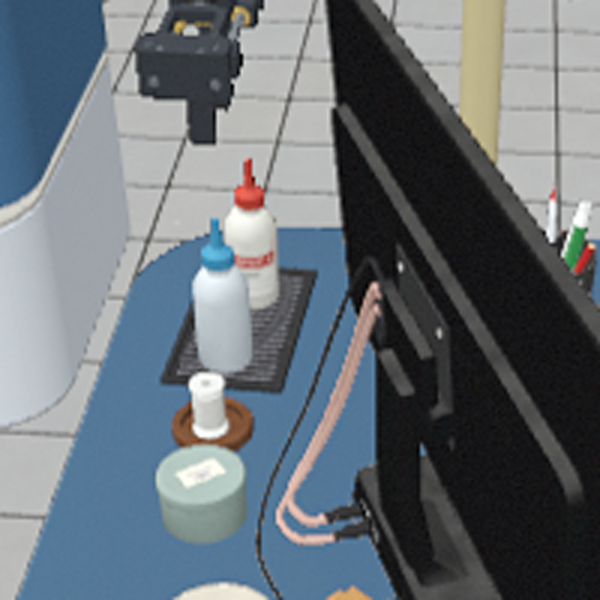

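View pics/t11.png

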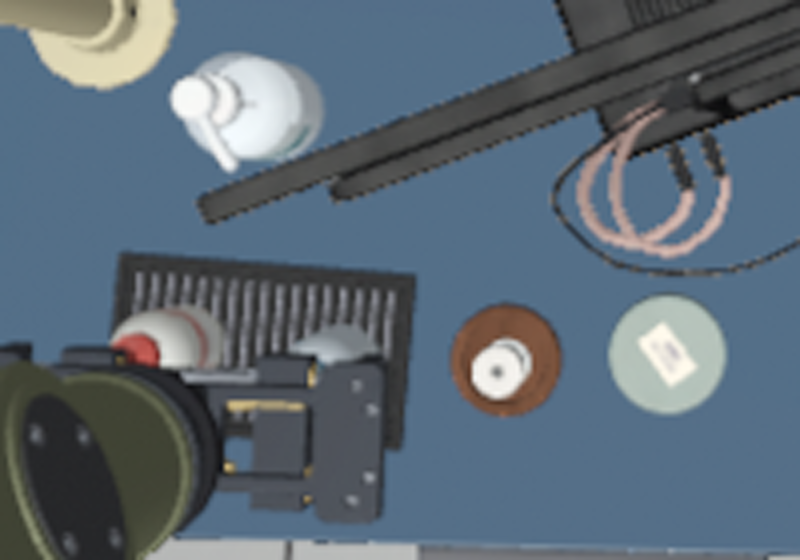

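Call:
{"api": "play_rows", "payload": {
  "deltas": [
    [[-0.14,0.2,-0.02,0,0.002,0,-0.05],[-0.14,0.4,-0.04,0,0.004,-0.001,-0.1],[0.41,0.6,-0.06,0,0.004,-0.001,-0.15],[0.41,0.8,-0.08,0.05,0.004,-0.001,-0.2],[0.41,1.0,-0.1,0.1,0.0047,-0.001,-0.25]]
  ]
}}

```text
clock: 13.65
tool_pos: [0.4665, -0.1804, 0.2271]
eef_rot: [0.924, -0.383, 0.004, -0.003]
contact_force: [0.8, 0.7, -0.4]
opening: 0.296
```

Run:
```python
from h import *
st();go(.4767,-.2915,.14,-39.2)
```

```text
t 13.65 p [ 0.4665 -0.1804  0.2271] yaw -45.06 tilt [0.0091 0.0032] F [ 0.8  0.7 -0.4] op mm 26.0 q [ 0.48  0.58 -0.32  1.97  0.29  0.62 -0.81]
d [0.285 0.24  0.289] w [-0.0027 -0.0015 -0.0325] dist 0.142
```

Call:
{"api": "play_rows", "payload": {
  "deltas": [
    [[0.41,0.15,0.12,0.05,-0.002,-0.001,-0.02],[0.41,0.285,0.24,0.15,-0.003,-0.0015,-0.0325],[0.41,0.285,0.24,0.289,-0.003,-0.0015,-0.0325],[0.41,0.285,0.24,0.289,-0.003,-0.0015,-0.0325]]
  ]
}}

```text
clock: 14.15
tool_pos: [0.474, -0.2904, 0.1367]
eef_rot: [0.942, -0.336, -0.004, -0.0]
contact_force: [0.1, -0.1, -0.3]
opening: 0.294
```

Run:
```python
from h import *
st();go(.4767,-.2915,.066,-39.2)
crop("side",(120,170,320,350),3,"s12");crop("top",(280,180,440,320),4,"t12")
```

```text
t 14.15 p [ 0.474  -0.2904  0.1367] yaw -39.23 tilt [-0.0079  0.0035] F [ 0.1 -0.1 -0.3] op mm 25.9 q [ 0.64  0.79 -0.3   1.87  0.4   0.55 -0.61]
d [ 0.011 -0.003  0.236] w [ 0.0007  0.0027 -0.0001] dist 0.071
```

View pics/s12.png

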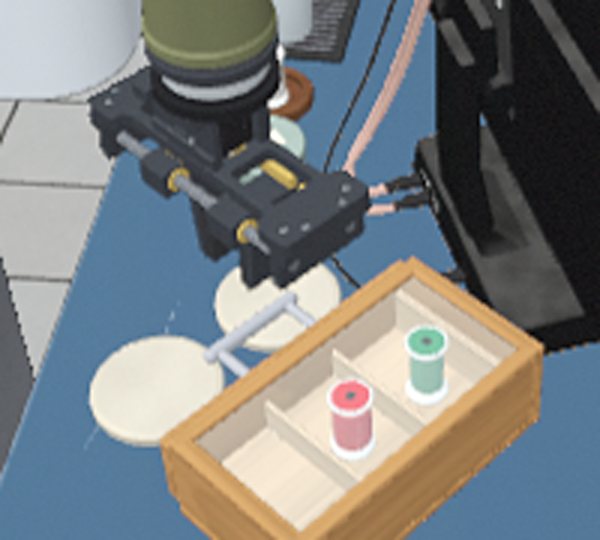

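View pics/t12.png

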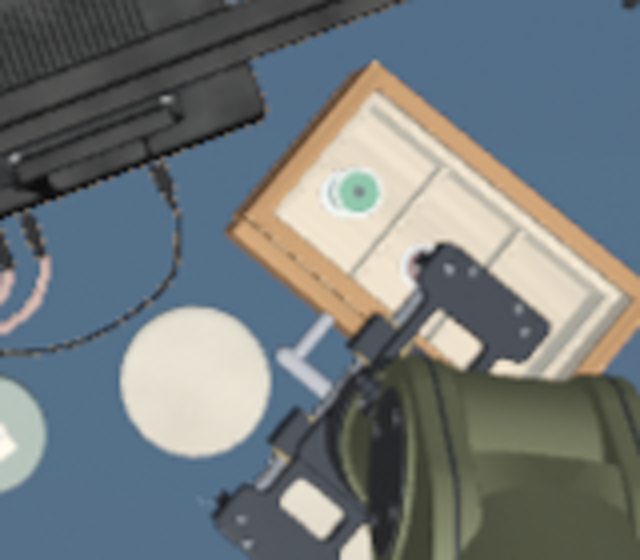

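Call:
{"api": "play_rows", "payload": {
  "deltas": [
    [[0.41,0.011,-0.003,0.05,0.001,0.0027,0],[0.41,0.011,-0.003,0.12,0.001,0.0027,0],[0.41,0.011,-0.003,0.15,0.001,0.0027,0],[0.41,0.011,-0.003,0.15,0.001,0.0027,0]]
  ]
}}

```text
clock: 14.75
tool_pos: [0.4805, -0.2911, 0.0959]
eef_rot: [0.942, -0.334, 0.004, -0.0]
contact_force: [0.3, 0.0, 0.3]
opening: 0.297
```

Run:
```python
from h import *
st();go(.4767,-.2915,.066,-39.2)
crop("side",(150,200,290,320),5,"s13")
```

```text
t 14.75 p [ 0.4805 -0.2911  0.0959] yaw -39.05 tilt [ 0.0078 -0.0023] F [0.3 0.  0.3] op mm 26.2 q [ 0.61  0.85 -0.25  1.88  0.44  0.45 -0.64]
d [-0.01   0.009  0.099] w [-0.001  -0.0024  0.0008] dist 0.03
```

View pics/s13.png

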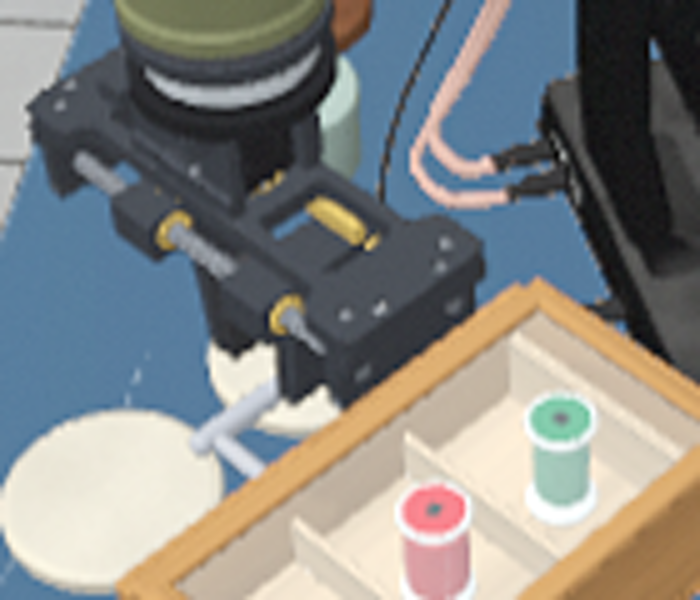

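Call:
{"api": "play_rows", "payload": {
  "deltas": [
    [[0.41,-0.01,0.0,0,0,0,0],[0.41,-0.01,0.0,0,0,0,0],[0.41,-0.01,0.0,0,0,0,0]]
  ]
}}

```text
clock: 15.18
tool_pos: [0.4784, -0.2896, 0.0964]
eef_rot: [0.942, -0.334, 0.005, -0.0]
contact_force: [0.8, -0.7, 0.4]
opening: 0.3
```

Run:
```python
from h import *
st();go(.4767,-.2915,.066,-39.2)
```

```text
t 15.18 p [ 0.4784 -0.2896  0.0964] yaw -39.07 tilt [ 0.0089 -0.0029] F [ 0.8 -0.7  0.4] op mm 26.4 q [ 0.61  0.85 -0.25  1.89  0.44  0.44 -0.64]
d [-0.001  0.009  0.101] w [-0.0011 -0.0028  0.0007] dist 0.031
```

Call:
{"api": "play_rows", "payload": {
  "deltas": [
    [[0.41,-0.003,0.006,0.04,0,0,0],[0.41,-0.003,0.006,0.08,0,0,0],[0.41,-0.003,0.006,0.1,0,0,0]]
  ]
}}

```text
clock: 15.55
tool_pos: [0.4762, -0.2902, 0.065]
eef_rot: [0.942, -0.334, 0.004, -0.0]
contact_force: [0.4, 0.6, -0.4]
opening: 0.295
```

Run:
```python
from h import *
st()
```

```text
t 15.55 p [ 0.4762 -0.2902  0.065 ] yaw -39.07 tilt [ 0.0072 -0.0021] F [ 0.4  0.6 -0.4] op mm 26.0 q [ 0.59  0.9  -0.21  1.9   0.47  0.38 -0.66]
```

Close on the bar.

Call:
{"api": "play_rows", "payload": {
  "deltas": [
    [[1,0,0,0,0,0,0],[1,0,0,0,0,0,0],[1,0,0,0,0,0,0],[1,0,0,0,0,0,0]]
  ],
  "force": 15
}}

```text
clock: 16.05
tool_pos: [0.4763, -0.2902, 0.0649]
eef_rot: [0.942, -0.334, 0.004, -0.0]
contact_force: [0.3, 0.6, -7.4]
opening: 0.115
```

Run:
```python
from h import *
st()
crop("side",(150,200,290,320),5,"s14")
```

```text
t 16.05 p [ 0.4763 -0.2902  0.0649] yaw -39.06 tilt [ 0.0073 -0.0019] F [ 0.3  0.6 -7.4] op mm 10.1 q [ 0.59  0.9  -0.21  1.9   0.47  0.38 -0.66]
```

View pics/s14.png

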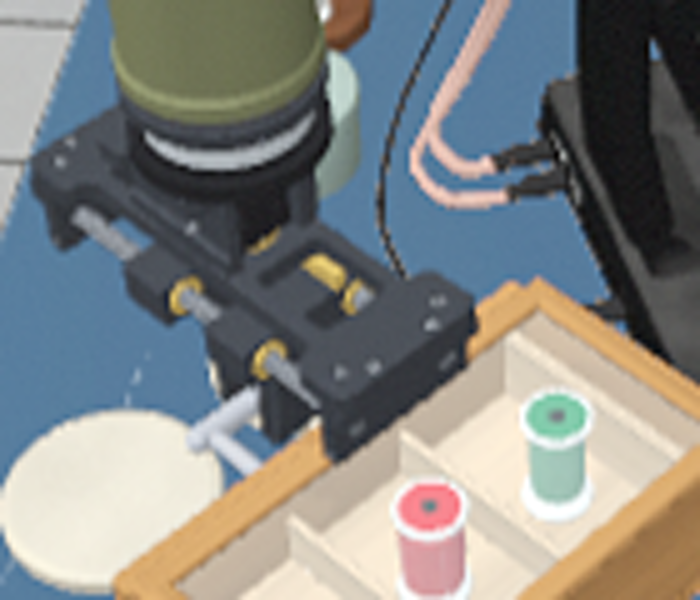

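Call:
{"api": "play_rows", "payload": {
  "deltas": [
    [[1,-0.015,0,0,0,0,0],[1,-0.04,0,0,0,0,0],[1,-0.075,0,0,0,0,0],[1,-0.11,0,0,0,0,0],[1,-0.145,0,0,0,0,0]]
  ]
}}

```text
clock: 16.73
tool_pos: [0.4418, -0.2623, 0.0648]
eef_rot: [0.942, -0.334, 0.004, -0.0]
contact_force: [2.1, -2.1, -5.1]
opening: 0.116
```

Run:
```python
from h import *
st()
```

```text
t 16.73 p [ 0.4418 -0.2623  0.0648] yaw -39.07 tilt [ 0.0072 -0.0021] F [ 2.1 -2.1 -5.1] op mm 10.2 q [ 0.54  0.88 -0.16  2.04  0.49  0.26 -0.71]
```

Call:
{"api": "play_rows", "payload": {
  "deltas": [
    [[1,-0.035,0,0,0,0,0],[1,-0.07,0,0,0,0,0],[1,-0.105,0,0,0,0,0],[1,-0.135,0,0,0,0,0],[1,-0.16,0,0,0,0,0]]
  ]
}}

```text
clock: 17.35
tool_pos: [0.4042, -0.2319, 0.0647]
eef_rot: [0.942, -0.334, 0.004, -0.0]
contact_force: [0.4, -1.9, -1.7]
opening: 0.12
```

Run:
```python
from h import *
st();go(.3795,-.2115,.0648,-39.07)
```

```text
t 17.35 p [ 0.4042 -0.2319  0.0647] yaw -39.07 tilt [ 0.0074 -0.0025] F [ 0.4 -1.9 -1.7] op mm 10.6 q [ 0.47  0.86 -0.07  2.18  0.5   0.11 -0.76]
d [-0.107 -0.001 -0.001] w [-0.0009 -0.0023  0.    ] dist 0.032
```

Call:
{"api": "play_rows", "payload": {
  "deltas": [
    [[1,-0.01,0,0,0,-0.012,0],[1,-0.025,0,0,0,-0.025,0],[1,-0.04,0,0,0,-0.04,0],[1,-0.05,0,0,0,-0.04,0]]
  ]
}}

```text
clock: 17.85
tool_pos: [0.3933, -0.223, 0.0649]
eef_rot: [0.941, -0.334, -0.054, -0.021]
contact_force: [0.5, -1.5, 3.0]
opening: 0.118
```

Run:
```python
from h import *
st()
```

```text
t 17.85 p [ 0.3933 -0.223   0.0649] yaw -39.11 tilt [-0.0875  0.076 ] F [ 0.5 -1.5  3. ] op mm 10.3 q [ 0.58  0.87 -0.23  2.11  0.46  0.32 -0.72]
```

Call:
{"api": "play_rows", "payload": {
  "deltas": [
    [[1,-0.015,0,0.002,0,0,0],[1,-0.035,0,0.004,0,0,0],[1,-0.05,0,0.006,0,0,0],[1,-0.056,0,0.0065,0,0,0]]
  ]
}}

```text
clock: 18.35
tool_pos: [0.3813, -0.2132, 0.0649]
eef_rot: [0.941, -0.334, -0.052, -0.021]
contact_force: [3.8, -6.2, -1.4]
opening: 0.12
```

Run:
```python
from h import *
st()
s=get_state()
crop("top",(260,180,440,320),4,"t15");crop("side",(120,170,320,350),3,"s15")
```

```text
t 18.35 p [ 0.3813 -0.2132  0.0649] yaw -39.13 tilt [-0.0847  0.074 ] F [ 3.8 -6.2 -1.4] op mm 10.6 q [ 0.55  0.87 -0.2   2.16  0.47  0.27 -0.73]
```

View pics/t15.png

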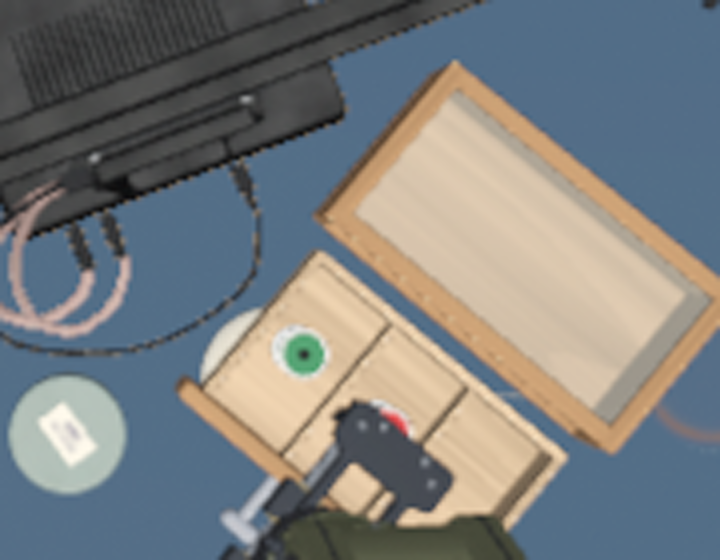

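View pics/s15.png

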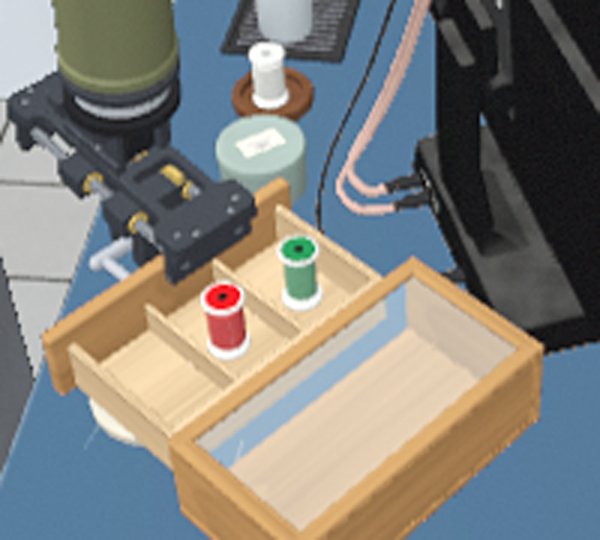

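Call:
{"api": "play_rows", "payload": {
  "deltas": [
    [[0.41,0,0,0,0,0,0],[0.41,0,0,0,0,0,0],[0.41,-0.008,0,-0.05,0,0,0],[0.41,-0.02,0,-0.17,0,0,0],[0.41,-0.045,0,-0.37,0,0.02,0]]
  ]
}}

```text
clock: 19.08
tool_pos: [0.3802, -0.2131, 0.1775]
eef_rot: [0.942, -0.335, -0.023, -0.01]
contact_force: [0.7, -0.9, 1.3]
opening: 0.294
```

Run:
```python
from h import *
st();go(.4365,.0145,.18,-65);go(.4365,.0145,.12,-65)
im=vision.snapshot("top")[:,:,::-1]; cv2.imwrite("pics/topc.png",im); crop("top",(280,180,440,320),4,"t16",im);crop("side",(120,170,320,350),3,"s16")
```

```text
t 19.07 p [ 0.3802 -0.2131  0.1775] yaw -39.19 tilt [-0.0367  0.0351] F [ 0.7 -0.9  1.3] op mm 25.9 q [ 0.63  0.63 -0.33  2.15  0.39  0.47 -0.69]
d [-0.334 -0.706  0.012] w [0.0024 0.0161 0.1433] dist 0.234
d [-0.324 -0.706  0.211] w [0.0024 0.0161 0.1433] dist 0.241
```

View pics/s16.png

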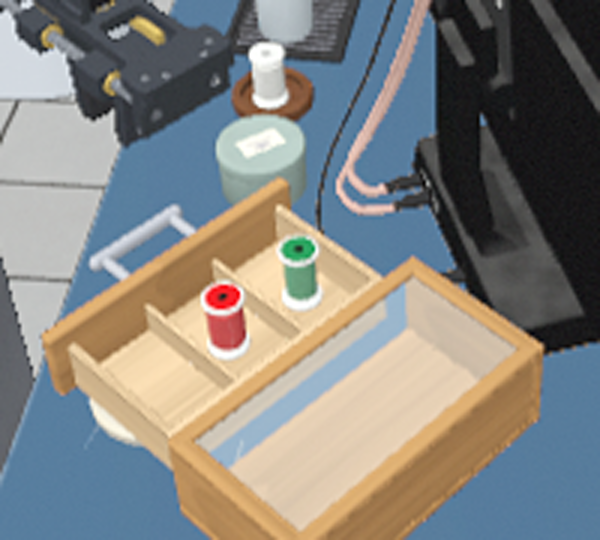

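Call:
{"api": "play_rows", "payload": {
  "deltas": [
    [[-0.14,-0.06,-0.14,0,0,0.003,0.03],[-0.14,-0.13,-0.28,0,0.001,0.006,0.06],[-0.14,-0.2,-0.43,0,0.001,0.01,0.09],[-0.14,-0.27,-0.58,0.005,0.002,0.013,0.12],[-0.14,-0.334,-0.706,0.012,0.002,0.016,0.143]]
  ]
}}

```text
clock: 19.8
tool_pos: [0.4366, 0.0167, 0.1837]
eef_rot: [0.844, -0.537, 0.004, 0.0]
contact_force: [-0.3, -0.4, -0.2]
opening: 0.57
```

Run:
```python
from h import *
st();go(.4365,.0145,.09,-65)
crop("side",(140,60,340,260),3,"s17");crop("top",(180,200,340,330),5,"t17")
```

```text
t 19.8 p [0.4366 0.0167 0.1837] yaw -64.93 tilt [ 0.0062 -0.0048] F [-0.3 -0.4 -0.2] op mm 50.2 q [-0.09  0.59 -0.09  2.2   0.15  0.35 -1.44]
d [0.004 0.005 0.313] w [-0.0011 -0.0022  0.0004] dist 0.094
```

View pics/s17.png

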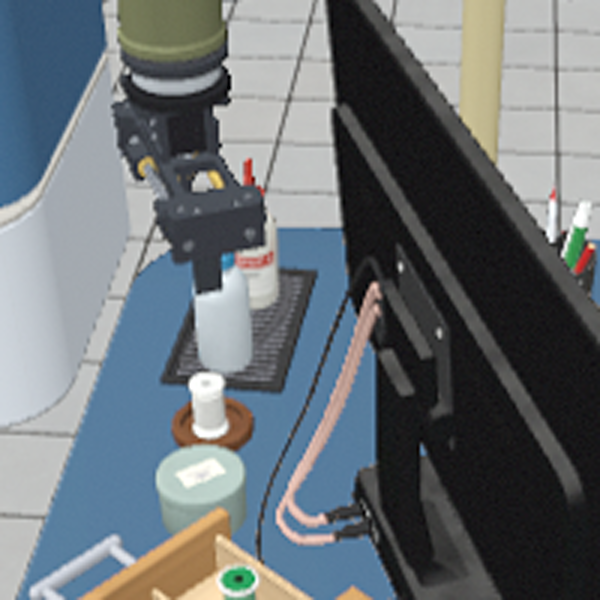

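View pics/t17.png

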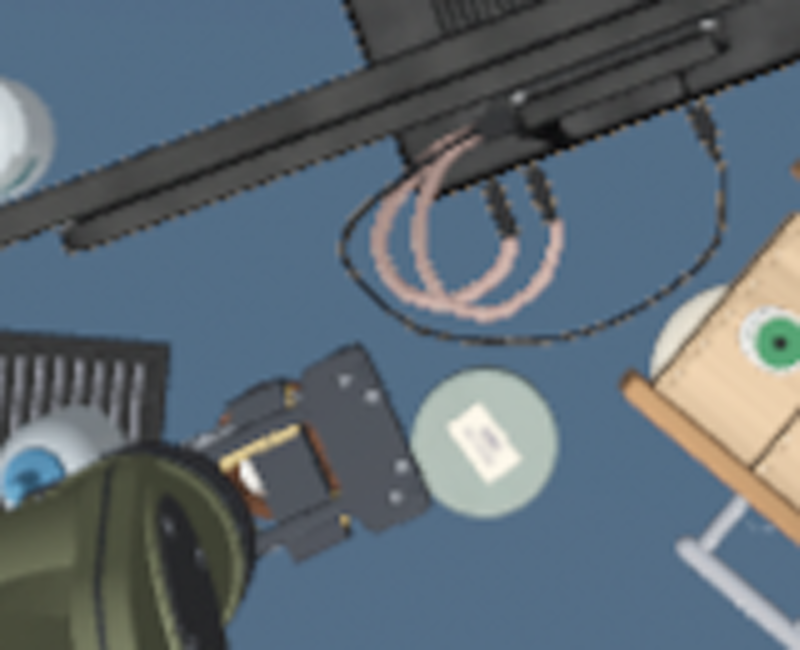

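Run:
```python
from h import *
go(.4365,.0145,.14,-39.2)
im=cv2.imread("pics/topc.png")
crop("top",(180,250,300,320),6,"t18",vision.snapshot("top")[:,:,::-1])
```

```text
d [0.017 0.013 0.146] w [-0.0016 -0.002  -0.1394] dist 0.044
```

Call:
{"api": "play_rows", "payload": {
  "deltas": [
    [[-0.14,0,0,0,-0.001,-0.002,-0.05],[-0.14,0,0,0,-0.001,-0.002,-0.1],[-0.14,0,0,0.0,-0.001,-0.002,-0.143],[-0.14,0.0,0,0.0,-0.001,-0.002,-0.143]]
  ]
}}

```text
clock: 20.45
tool_pos: [0.4359, 0.016, 0.1837]
eef_rot: [0.943, -0.333, -0.0, 0.001]
contact_force: [0.6, -0.9, 0.8]
opening: 0.572
```

Run:
```python
from h import *
st();go(.4365,.0145,.09,-39.2)
crop("side",(140,60,340,260),3,"s18");crop("top",(180,230,300,330),6,"t18")
```

```text
t 20.45 p [0.4359 0.016  0.1837] yaw -38.93 tilt [-0.0015 -0.0013] F [ 0.6 -0.9  0.8] op mm 50.3 q [-0.    0.6  -0.21  2.19  0.32  0.39 -1.16]
d [0.005 0.002 0.312] w [0.0006 0.0001 0.0015] dist 0.094
```

View pics/t18.png

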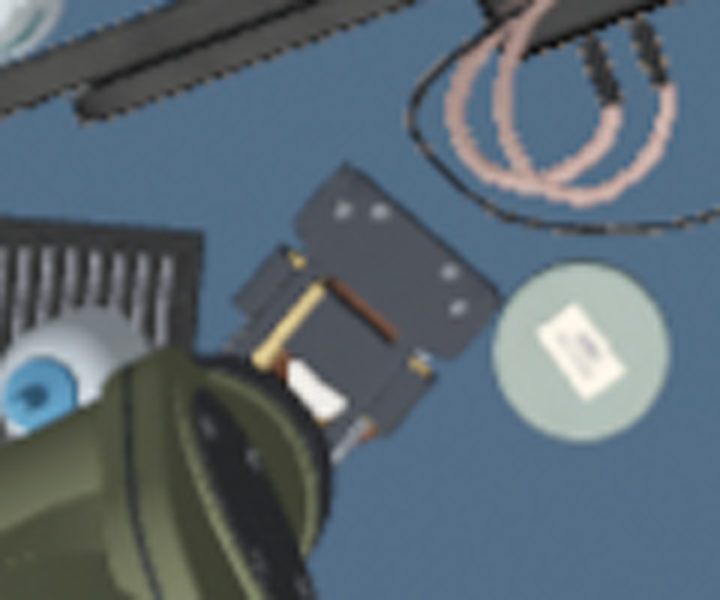

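View pics/s18.png

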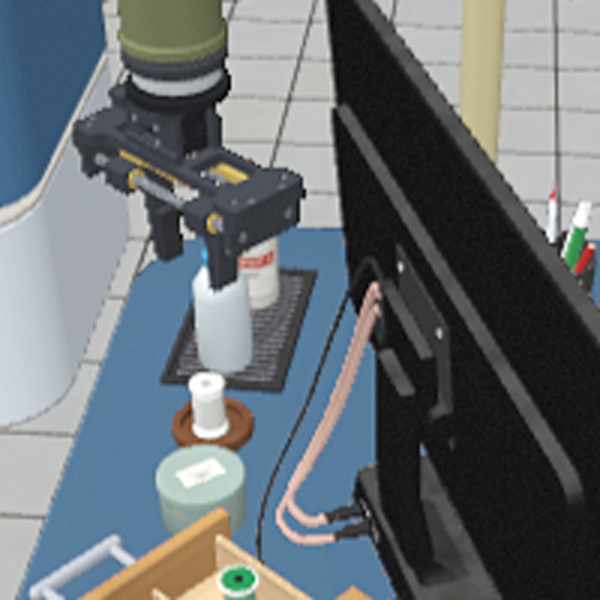

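Call:
{"api": "play_rows", "payload": {
  "deltas": [
    [[-0.14,0.004,0.002,0.1,0,0,0],[-0.14,0.004,0.002,0.2,0,0,0],[-0.14,0.004,0.002,0.29,0,0,0],[-0.14,0.004,0.002,0.29,0,0,0]]
  ]
}}

```text
clock: 21.05
tool_pos: [0.4356, 0.0148, 0.0955]
eef_rot: [0.943, -0.334, -0.002, 0.002]
contact_force: [-0.5, -0.1, 0.6]
opening: 0.57
```

Run:
```python
from h import *
st();go(.4365,.0145,.044,-39.2)
crop("side",(140,60,340,260),3,"s19");crop("top",(180,230,300,330),6,"t19")
```

```text
t 21.05 p [0.4356 0.0148 0.0955] yaw -39.03 tilt [-0.0044 -0.0028] F [-0.5 -0.1  0.6] op mm 50.2 q [-0.1   0.78 -0.07  2.25  0.4   0.13 -1.23]
d [ 0.003 -0.002  0.172] w [0.0016 0.0005 0.001 ] dist 0.052
```

View pics/s19.png

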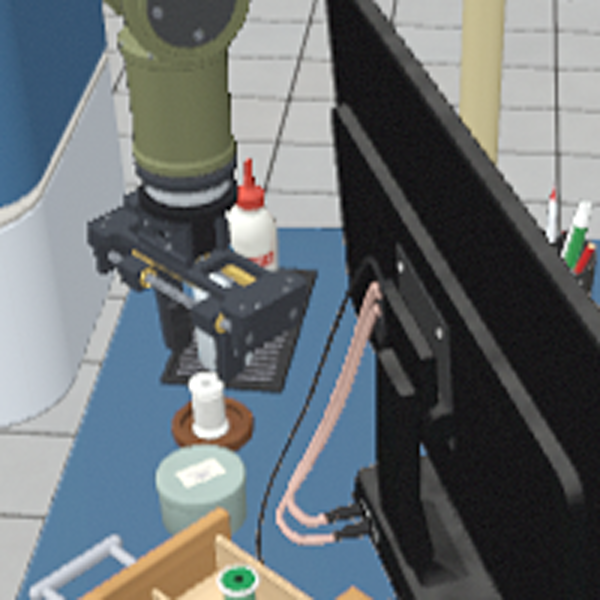

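View pics/t19.png

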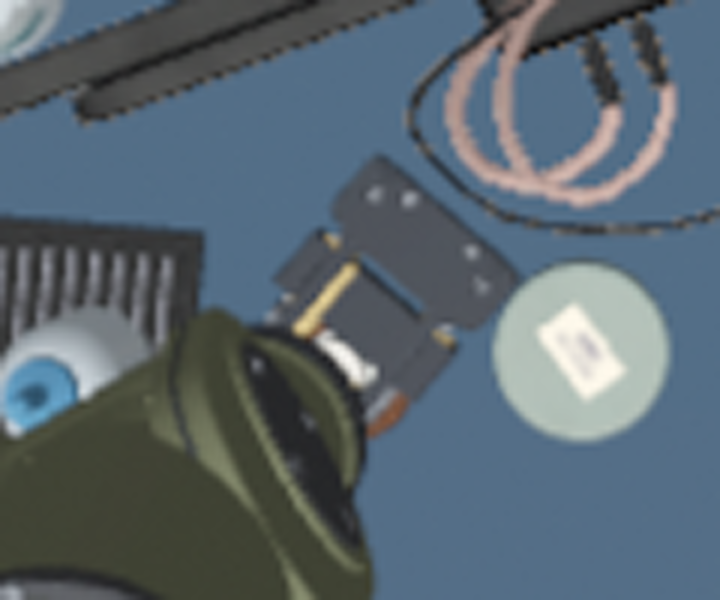

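```bash
cat >> h.py <<'E'
def go2(x,y,z,yaw=-39.2,tx=0.,ty=0.):
    s=get_state(); p=s["tool_pos"]; Rc=R.from_quat(s["eef_rot"])
    a=math.radians(yaw); xa=np.array([math.cos(a),math.sin(a),0]); za=np.array([0,0,-1.]); ya=np.cross(za,xa)
    Rg=R.from_matrix(np.array([xa,ya,za]).T)*R.from_euler('XY',[tx,ty],degrees=True)
    d=Rc.inv().apply(np.array([x,y,z])-p)/.3; w=(Rc.inv()*Rg).as_rotvec()/math.pi
    print("d",np.round(d,3),"w",np.round(w,4),"z tool",np.round(Rg.as_matrix()[:,2],3))
E
python3 - <<'E'
from h import *
go2(.4365,.0145,.09,-39.2,-7.2);go2(.4365,.0145,.06,-39.2,-7.2)
E
```

```text
d [0.    0.001 0.024] w [-0.0393 -0.0002  0.001 ] z tool [-0.079 -0.097 -0.992]
d [0.    0.001 0.124] w [-0.0393 -0.0002  0.001 ] z tool [-0.079 -0.097 -0.992]
```

Call:
{"api": "play_rows", "payload": {
  "deltas": [
    [[-0.14,0.003,0,0,-0.02,0,0],[-0.14,0.003,0,0.01,-0.038,0,0],[-0.14,0.003,0,0.018,-0.038,0,0],[-0.14,0.003,0,0.018,-0.038,0,0]]
  ]
}}

```text
clock: 21.65
tool_pos: [0.4372, 0.014, 0.0922]
eef_rot: [0.941, -0.334, -0.02, 0.057]
contact_force: [-0.4, -0.8, 0.3]
opening: 0.57
```

Run:
```python
from h import *
st();go2(.4365,.0145,.06,-39.2,-7.2)
```

```text
t 21.65 p [0.4372 0.014  0.0922] yaw -39.07 tilt [-0.0754 -0.0938] F [-0.4 -0.8  0.3] op mm 50.1 q [-0.17  0.8  -0.03  2.18  0.38  0.27 -1.25]
d [-0.003 -0.013  0.107] w [-0.0016 -0.0003  0.0007] z tool [-0.079 -0.097 -0.992]
```

Call:
{"api": "play_rows", "payload": {
  "deltas": [
    [[-0.14,-0.002,-0.005,0.04,0,0,0],[-0.14,-0.002,-0.012,0.09,0,0,0],[-0.14,-0.002,-0.016,0.13,0,0,0],[-0.14,-0.002,-0.018,0.145,0,0,0]]
  ]
}}

```text
clock: 22.15
tool_pos: [0.4362, 0.0142, 0.0475]
eef_rot: [0.941, -0.334, -0.021, 0.057]
contact_force: [-0.2, 0.1, 0.6]
opening: 0.567
```

Run:
```python
from h import *
st();go2(.4365,.0145,.044,-39.2,-7.2)
crop("side",(140,60,340,260),3,"s20");crop("top",(180,230,300,330),6,"t20")
```

```text
t 22.15 p [0.4362 0.0142 0.0475] yaw -39.08 tilt [-0.0769 -0.0942] F [-0.2  0.1  0.6] op mm 49.9 q [-0.21  0.9   0.02  2.19  0.4   0.16 -1.28]
d [ 0.    -0.003  0.011] w [-0.0012  0.      0.0007] z tool [-0.079 -0.097 -0.992]
```

View pics/s20.png

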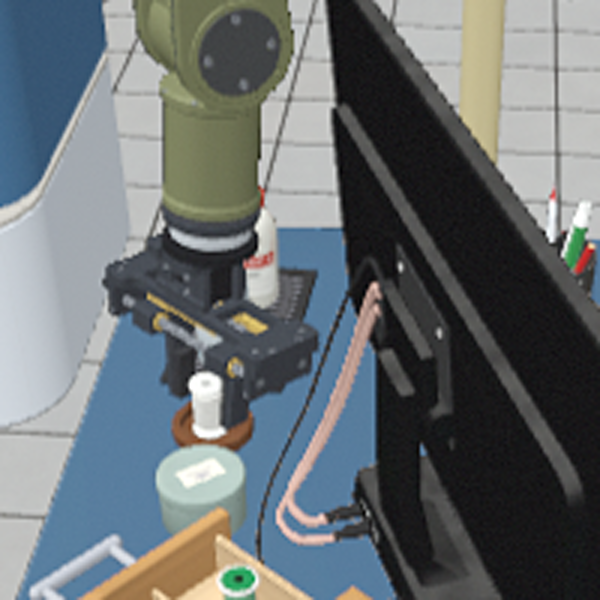

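View pics/t20.png

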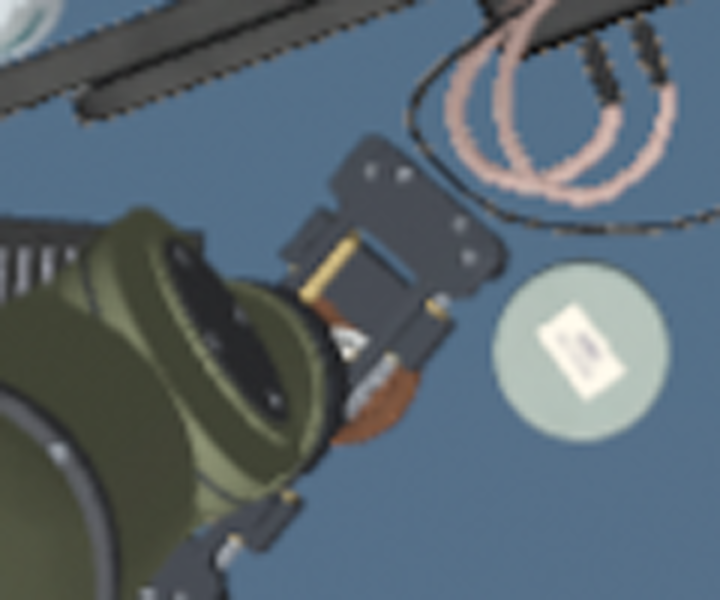

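Run:
```python
from h import *
for p in([.4362,.0142,.031],[.4362,.0142,.055],[.4362+.777*.025,.0142-.63*.025,.0285]): print(proj("side",p),(proj("side",p)-[140,60])*3, (proj("top",p)-[180,230])*6)
```

```text
[209.53848311 194.43100331] [208.61544932 403.29300993] [329.29089052 366.5047246 ]
[208.78758489 186.91009049] [206.36275466 380.73027148] [322.21981897 373.40063631]
[216.27472654 199.50448932] [228.82417963 418.51346796] [369.71634608 318.70344342]
```

Centred on the spool. Lower slightly and grip.

Call:
{"api": "play_rows", "payload": {
  "deltas": [
    [[-0.14,0,-0.001,0.01,0,0,0],[0.3,0,-0.001,0.01,0,0,0],[0.7,0,-0.001,0.01,0,0,0],[0.7,0,-0.001,0.01,0,0,0],[0.7,0,-0.001,0.01,0,0,0]]
  ],
  "force": 12
}}

```text
clock: 22.88
tool_pos: [0.4365, 0.0143, 0.0451]
eef_rot: [0.941, -0.334, -0.02, 0.057]
contact_force: [0.0, -0.8, 2.8]
opening: 0.329
```

Run:
```python
from h import *
st()
```

```text
t 22.88 p [0.4365 0.0143 0.0451] yaw -39.07 tilt [-0.076  -0.0941] F [ 0.  -0.8  2.8] op mm 28.9 q [-0.21  0.91  0.02  2.19  0.4   0.15 -1.28]
```

Call:
{"api": "play_rows", "payload": {
  "deltas": [
    [[0.7,0,0.005,-0.04,0,0,0],[0.7,0,0.015,-0.12,0,0,0],[0.7,0,0.028,-0.22,0,0,0],[0.7,0,0.041,-0.33,0,0,0],[0.7,0,0.041,-0.33,0,0,0]]
  ]
}}

```text
clock: 23.5
tool_pos: [0.4375, 0.0141, 0.1471]
eef_rot: [0.941, -0.334, -0.018, 0.056]
contact_force: [0.3, -0.2, -0.8]
opening: 0.33
```

Run:
```python
from h import *
st();go2(.4193,-.3214,.15,-39.2,0)
crop("side",(140,60,340,260),3,"s21")
im=cv2.imread("pics/topc.png");crop("top",(300,190,460,320),5,"t21",im)
```

```text
t 23.5 p [0.4375 0.0141 0.1471] yaw -39.11 tilt [-0.0714 -0.0931] F [ 0.3 -0.2 -0.8] op mm 29.1 q [-0.13  0.69 -0.1   2.15  0.35  0.42 -1.22]
d [0.658 0.901 0.099] w [ 0.0374 -0.0011  0.0005] z tool [ 0. -0. -1.]
```

View pics/s21.png

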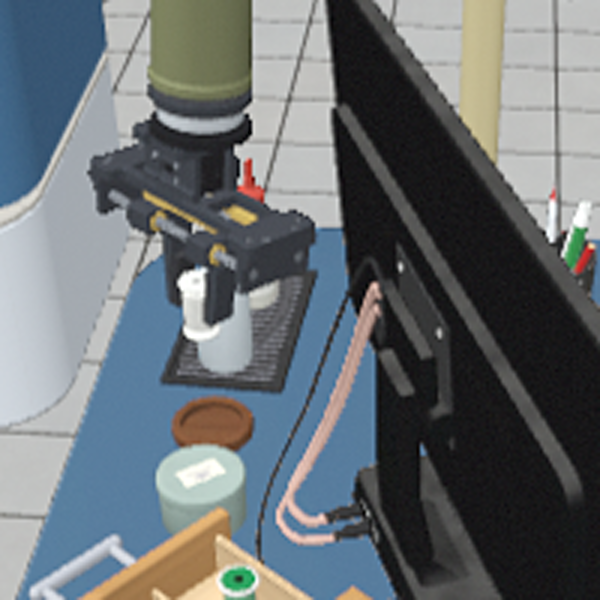

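View pics/t21.png

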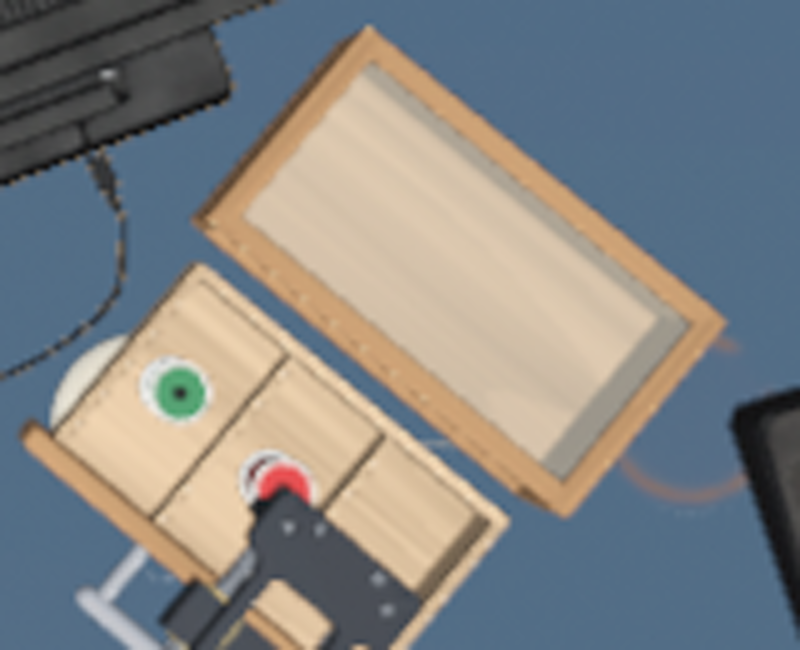

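Run:
```python
from h import *
c=lambda x,y:(300+x/5-.4,190+y/5-.4)
print("green",bp("top",c(180,392),.071))
# drawer floor corners: free compartment outer right-back corner, board tops z=.048
for n,p in(("back-left corner",(203,263)),("back-right",(508,520)),("board1 back",(288,353)),("board2 back",(383,434)),("board1 front",(152,518)),("face top left",(28,425))):
    print(n,bp("top",c(*p),.048 if 'face' not in n else .072)[:2])
go2(.4193,-.3214,.15,-39.2,-7.2)
```

```text
green [ 0.50009923 -0.22662541  0.071     ]
back-left corner [ 0.56087496 -0.23964394]
back-right [ 0.4415415  -0.38606671]
board1 back [ 0.51852482 -0.28086681]
board2 back [ 0.48090277 -0.32651675]
board1 front [ 0.43850271 -0.21641973]
face top left [ 0.48315764 -0.15530957]
d [0.66  0.9   0.095] w [-0.0021 -0.0007  0.0005] z tool [-0.079 -0.097 -0.992]
```

Call:
{"api": "play_rows", "payload": {
  "deltas": [
    [[0.7,0.08,0.1,0.01,0,0,0],[0.7,0.19,0.25,0.025,0,0,0],[0.7,0.3,0.41,0.04,0,0,0],[0.7,0.42,0.57,0.055,0,0,0],[0.7,0.53,0.73,0.075,0,0,0]]
  ]
}}

```text
clock: 24.18
tool_pos: [0.4208, -0.2587, 0.1491]
eef_rot: [0.941, -0.334, -0.02, 0.056]
contact_force: [0.2, 0.2, -0.1]
opening: 0.331
```

Run:
```python
from h import *
st();go2(.4200,-.3220,.15,-39.2,-7.2)
```

```text
t 24.18 p [ 0.4208 -0.2587  0.1491] yaw -39.07 tilt [-0.0747 -0.0928] F [ 0.2  0.2 -0.1] op mm 29.2 q [ 0.48  0.71 -0.16  2.04  0.48  0.48 -0.76]
d [0.131 0.165 0.017] w [-0.002  -0.0002  0.0007] z tool [-0.079 -0.097 -0.992]
```

Call:
{"api": "play_rows", "payload": {
  "deltas": [
    [[0.7,0.07,0.09,0.01,0,0,0],[0.7,0.12,0.15,0.017,0,0,0],[0.7,0.131,0.165,0.017,0,0,0],[0.7,0.131,0.165,0.017,0,0,0]]
  ]
}}

```text
clock: 24.68
tool_pos: [0.4197, -0.3211, 0.1493]
eef_rot: [0.941, -0.334, -0.02, 0.056]
contact_force: [-0.4, 0.8, -0.1]
opening: 0.327
```

Run:
```python
from h import *
st();go2(.4200,-.3220,.08,-39.2,-7.2)
crop("side",(120,170,320,350),3,"s22")
```

```text
t 24.68 p [ 0.4197 -0.3211  0.1493] yaw -39.05 tilt [-0.0758 -0.0916] F [-0.4  0.8 -0.1] op mm 28.8 q [ 0.61  0.74 -0.19  1.95  0.49  0.54 -0.64]
d [ 0.003 -0.026  0.23 ] w [-0.0021  0.0003  0.0009] z tool [-0.079 -0.097 -0.992]
```

View pics/s22.png

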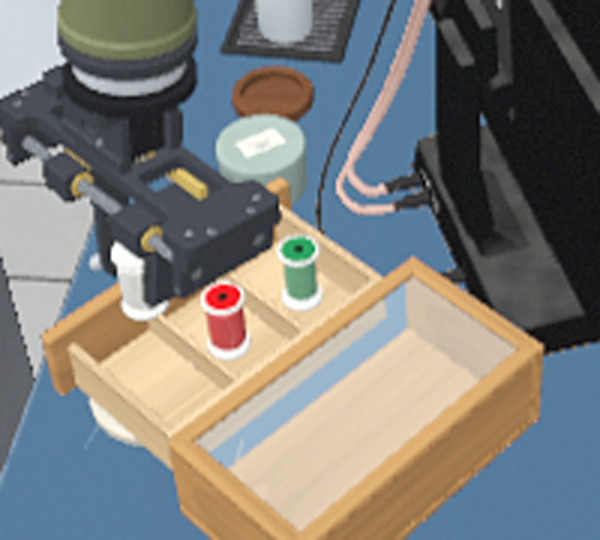

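Call:
{"api": "play_rows", "payload": {
  "deltas": [
    [[0.7,0.003,-0.007,0.06,0,0,0],[0.7,0.003,-0.018,0.15,0,0,0],[0.7,0.003,-0.027,0.23,0,0,0],[0.7,0.003,-0.032,0.265,0,0,0],[0.7,0.003,-0.032,0.265,0,0,0]]
  ]
}}

```text
clock: 25.35
tool_pos: [0.4208, -0.3199, 0.069]
eef_rot: [0.941, -0.332, -0.021, 0.056]
contact_force: [0.5, -0.6, 0.3]
opening: 0.329
```

Run:
```python
from h import *
st();go2(.4200,-.3220,.062,-39.2,-7.2)
crop("side",(120,190,280,330),5,"s23")
```

```text
t 25.35 p [ 0.4208 -0.3199  0.069 ] yaw -38.89 tilt [-0.0763 -0.0907] F [ 0.5 -0.6  0.3] op mm 28.9 q [ 0.55  0.88 -0.09  1.98  0.56  0.36 -0.72]
d [0.002 0.004 0.024] w [-0.0022  0.0006  0.0018] z tool [-0.079 -0.097 -0.992]
```

View pics/s23.png

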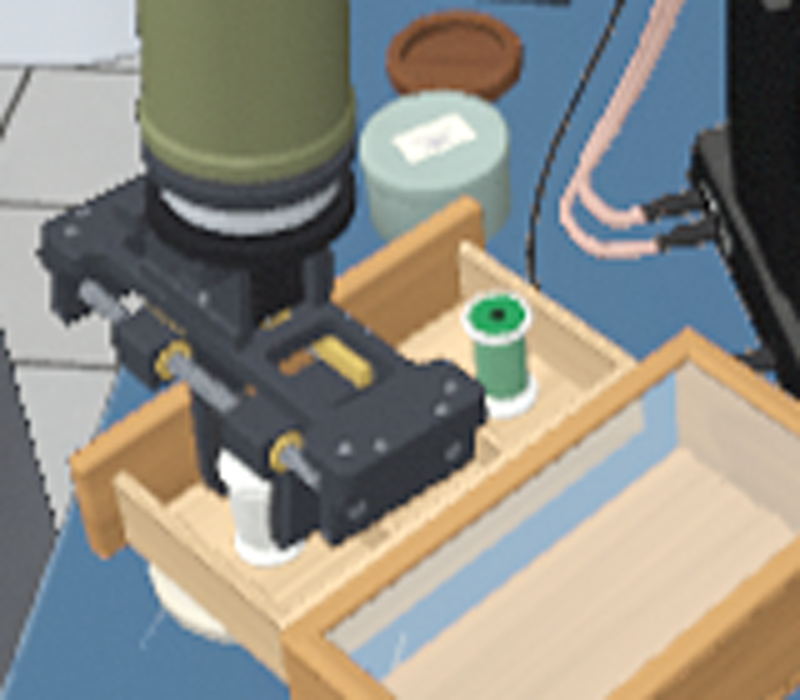

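Call:
{"api": "play_rows", "payload": {
  "deltas": [
    [[0.7,0,0,0.01,0,0,0],[0.7,0,0,0.018,0,0,0],[0.7,0,0,0.022,0,0,0],[0.7,0,0,0.022,0,0,0]]
  ]
}}

```text
clock: 25.9
tool_pos: [0.4205, -0.3211, 0.0631]
eef_rot: [0.941, -0.333, -0.02, 0.056]
contact_force: [-0.1, -1.0, -0.9]
opening: 0.328
```

Run:
```python
from h import *
st()
```

```text
t 25.9 p [ 0.4205 -0.3211  0.0631] yaw -38.92 tilt [-0.0753 -0.0914] F [-0.1 -1.  -0.9] op mm 28.9 q [ 0.55  0.89 -0.09  1.98  0.57  0.35 -0.73]
```

Call:
{"api": "play_rows", "payload": {
  "deltas": [
    [[0.7,0,0,0.004,0,0,0],[0.7,0,0,0.007,0,0,0],[0.7,0,0,0.007,0,0,0]]
  ]
}}

```text
clock: 26.28
tool_pos: [0.4204, -0.3213, 0.0611]
eef_rot: [0.941, -0.333, -0.02, 0.056]
contact_force: [0.4, 0.3, 0.9]
opening: 0.327
```

Run:
```python
from h import *
st()
```

```text
t 26.27 p [ 0.4204 -0.3213  0.0611] yaw -38.92 tilt [-0.0752 -0.0915] F [0.4 0.3 0.9] op mm 28.7 q [ 0.55  0.89 -0.08  1.98  0.57  0.34 -0.73]
```

Call:
{"api": "play_rows", "payload": {
  "deltas": [
    [[0.7,0,0,0.003,0,0,0],[0.7,0,0,0.003,0,0,0],[-0.05,0,0,0.003,0,0,0],[-0.05,0,0,0.003,0,0,0]]
  ]
}}

```text
clock: 26.78
tool_pos: [0.4202, -0.3214, 0.0601]
eef_rot: [0.941, -0.333, -0.02, 0.056]
contact_force: [-0.3, 0.1, 0.6]
opening: 0.517
```

Run:
```python
from h import *
st()
crop("side",(120,190,280,330),5,"s24")
```

```text
t 26.77 p [ 0.4202 -0.3214  0.0601] yaw -38.93 tilt [-0.0755 -0.0914] F [-0.3  0.1  0.6] op mm 45.5 q [ 0.55  0.9  -0.08  1.98  0.57  0.34 -0.73]
```

View pics/s24.png

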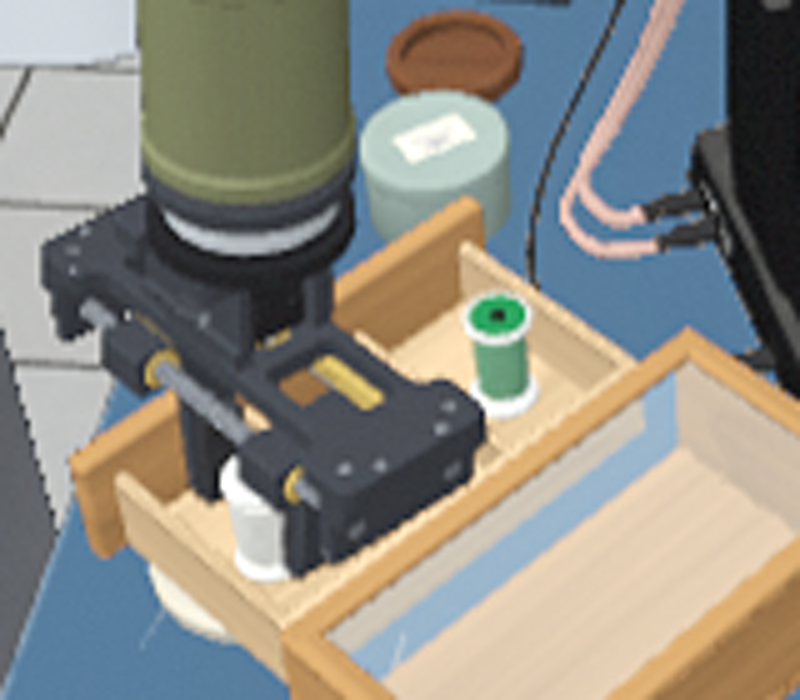

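Call:
{"api": "play_rows", "payload": {
  "deltas": [
    [[-0.05,0,0.004,-0.03,0,0,0],[-0.05,0,0.015,-0.12,0,0,0],[-0.05,0,0.028,-0.23,0,0,0],[-0.05,0,0.036,-0.297,0,0,0],[-0.05,0,0.036,-0.297,0,0,0]]
  ]
}}

```text
clock: 27.45
tool_pos: [0.4209, -0.3221, 0.1514]
eef_rot: [0.941, -0.333, -0.019, 0.056]
contact_force: [0.7, 0.8, -0.2]
opening: 0.525
```

Run:
```python
from h import *
st();go2(.5000,-.2260,.15,-39.2,-7.2)
im=vision.snapshot("top")[:,:,::-1];cv2.imwrite("pics/topd.png",im);crop("top",(300,190,460,320),5,"t25",im);crop("side",(120,170,320,350),3,"s25")
```

```text
t 27.45 p [ 0.4209 -0.3221  0.1514] yaw -38.96 tilt [-0.0725 -0.0929] F [ 0.7  0.8 -0.2] op mm 46.2 q [ 0.62  0.74 -0.2   1.94  0.49  0.55 -0.64]
d [ 0.004 -0.413 -0.044] w [-0.0024 -0.0008  0.0013] z tool [-0.079 -0.097 -0.992]
```

View pics/s25.png

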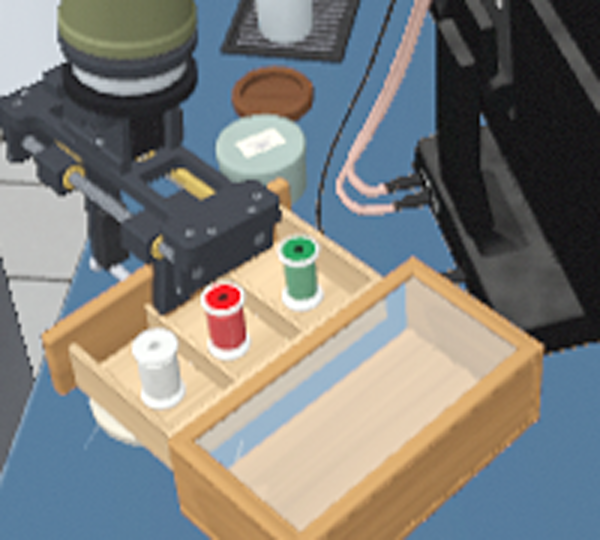

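View pics/t25.png

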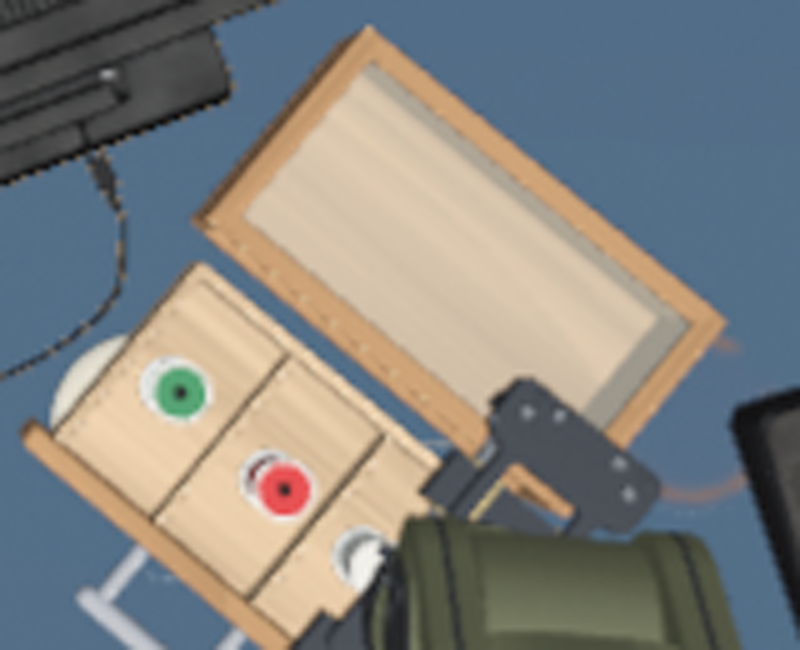

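Call:
{"api": "play_rows", "payload": {
  "deltas": [
    [[-0.05,0.002,-0.15,-0.02,0,0,0],[-0.05,0.004,-0.3,-0.03,0,0,0],[-0.05,0.004,-0.413,-0.044,0,0,0],[-0.05,0.004,-0.413,-0.044,0,0,0]]
  ]
}}

```text
clock: 28.05
tool_pos: [0.5008, -0.2218, 0.1467]
eef_rot: [0.942, -0.33, -0.021, 0.055]
contact_force: [-0.7, 0.1, 0.9]
opening: 0.521
```

Run:
```python
from h import *
st();go2(.5000,-.2260,.095,-39.2,-7.2)
crop("side",(120,130,320,330),3,"s26")
print((proj("side",[.5,-.226,.071])-[120,130])*3)
```

```text
t 28.05 p [ 0.5008 -0.2218  0.1467] yaw -38.6 tilt [-0.0752 -0.0891] F [-0.7  0.1  0.9] op mm 45.9 q [ 0.39  0.77 -0.2   1.87  0.43  0.62 -0.8 ]
d [ 0.007 -0.007  0.173] w [-0.0028  0.0006  0.0035] z tool [-0.079 -0.097 -0.992]
[297.7340061  366.29701377]
```

View pics/s26.png

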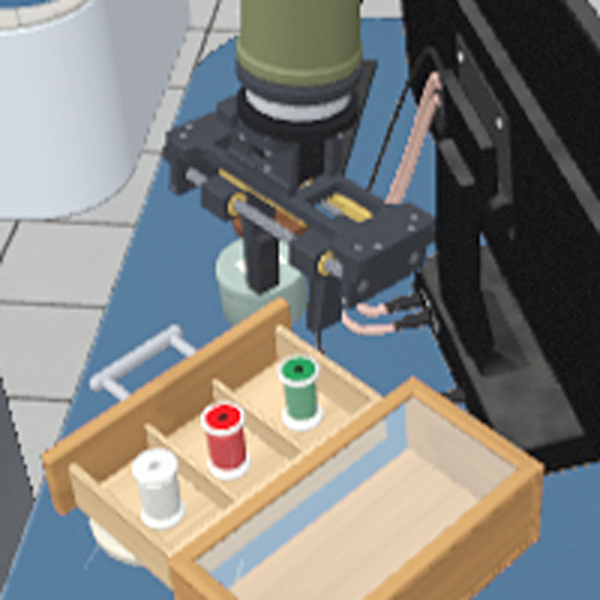

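Call:
{"api": "play_rows", "payload": {
  "deltas": [
    [[-0.05,0.003,-0.002,0.06,0,0,0],[-0.05,0.006,-0.005,0.14,0,0,0.002],[-0.05,0.007,-0.008,0.19,0,0,0.003],[-0.05,0.007,-0.008,0.19,0,0,0.003]]
  ]
}}

```text
clock: 28.6
tool_pos: [0.4962, -0.2294, 0.0888]
eef_rot: [0.94, -0.336, -0.023, 0.056]
contact_force: [0.3, -0.0, 0.4]
opening: 0.526
```

Run:
```python
from h import *
st();go2(.5000,-.2260,.061,-39.2,-7.2)
crop("side",(160,170,300,290),5,"s27")
```

```text
t 28.6 p [ 0.4962 -0.2294  0.0888] yaw -39.38 tilt [-0.0808 -0.0905] F [ 0.3 -0.   0.4] op mm 46.3 q [ 0.37  0.86 -0.15  1.89  0.48  0.49 -0.85]
d [ 0.003 -0.028  0.09 ] w [-0.0013  0.0017 -0.0008] z tool [-0.079 -0.097 -0.992]
```

View pics/s27.png

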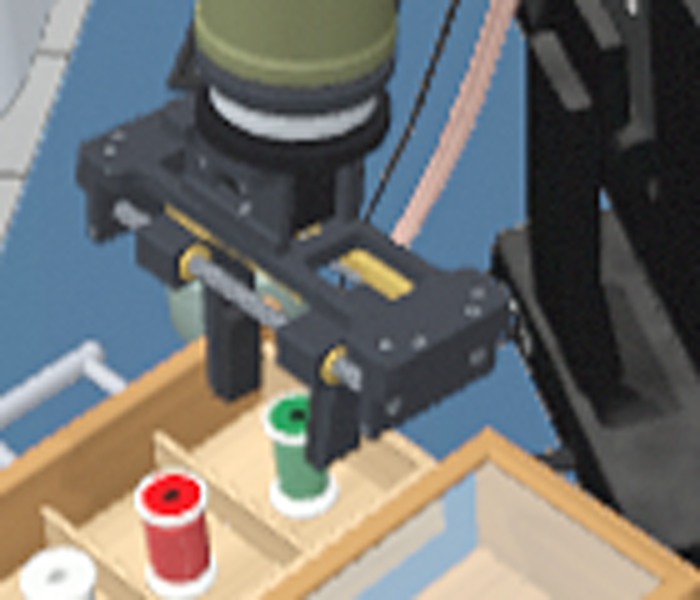

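Call:
{"api": "play_rows", "payload": {
  "deltas": [
    [[-0.05,0.001,-0.016,-0.001,0,0,0],[-0.05,0.001,-0.016,0,0,0,0],[-0.05,0.001,-0.016,0,0,0,0]]
  ]
}}

```text
clock: 29.02
tool_pos: [0.5005, -0.2258, 0.0895]
eef_rot: [0.94, -0.336, -0.022, 0.056]
contact_force: [0.2, 0.7, 0.4]
opening: 0.526
```

Run:
```python
from h import *
st();go2(.5000,-.2260,.061,-39.2,-7.2)
```

```text
t 29.02 p [ 0.5005 -0.2258  0.0895] yaw -39.35 tilt [-0.0782 -0.091 ] F [0.2 0.7 0.4] op mm 46.3 q [ 0.37  0.86 -0.15  1.89  0.48  0.5  -0.85]
d [-0.001 -0.01   0.094] w [-0.0017  0.001  -0.0007] z tool [-0.079 -0.097 -0.992]
```

Call:
{"api": "play_rows", "payload": {
  "deltas": [
    [[-0.05,0,-0.004,0.035,0,0,0],[-0.05,-0.001,-0.008,0.07,0,0,0],[-0.05,-0.001,-0.01,0.094,0,0,0],[-0.05,-0.001,-0.01,0.094,0,0,0]]
  ]
}}

```text
clock: 29.52
tool_pos: [0.4994, -0.2257, 0.0602]
eef_rot: [0.94, -0.336, -0.022, 0.056]
contact_force: [-0.5, 0.4, -0.0]
opening: 0.53
```

Run:
```python
from h import *
st()
crop("side",(160,170,300,290),5,"s28")
```

```text
t 29.52 p [ 0.4994 -0.2257  0.0602] yaw -39.35 tilt [-0.08   -0.0906] F [-0.5  0.4 -0. ] op mm 46.6 q [ 0.35  0.91 -0.12  1.89  0.5   0.44 -0.87]
```

View pics/s28.png

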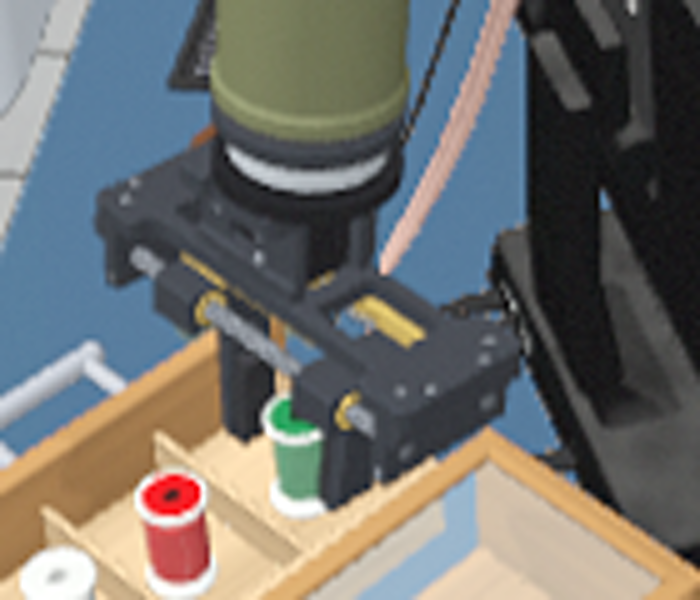

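Spool is between the fingers. Grip and lift.

Call:
{"api": "play_rows", "payload": {
  "deltas": [
    [[0.3,0,0,0,0,0,0],[0.7,0,0,0,0,0,0],[0.7,0,0,0,0,0,0],[0.7,0,0,0,0,0,0]]
  ]
}}

```text
clock: 30.08
tool_pos: [0.4999, -0.2259, 0.0609]
eef_rot: [0.94, -0.336, -0.022, 0.056]
contact_force: [0.5, -0.0, 0.4]
opening: 0.328
```

Call:
{"api": "play_rows", "payload": {
  "deltas": [
    [[0.7,0,0.004,-0.03,0,0,0],[0.7,0,0.013,-0.11,0,0,0],[0.7,0,0.025,-0.21,0,0,0],[0.7,0,0.036,-0.3,0,0,0],[0.7,0,0.036,-0.3,0,0,0]]
  ]
}}

```text
clock: 30.7
tool_pos: [0.5014, -0.2265, 0.1538]
eef_rot: [0.94, -0.336, -0.02, 0.056]
contact_force: [0.5, 0.2, -0.1]
opening: 0.33
```

Run:
```python
from h import *
st();go2(.4365,.0138,.15,-39.2,-7.2)
crop("side",(120,130,320,330),3,"s29")
```

```text
t 30.7 p [ 0.5014 -0.2265  0.1538] yaw -39.37 tilt [-0.0743 -0.0921] F [ 0.5  0.2 -0.1] op mm 29.1 q [ 0.4   0.76 -0.21  1.86  0.43  0.63 -0.8 ]
d [-0.675 -0.48  -0.045] w [-0.0022 -0.0002 -0.001 ] z tool [-0.079 -0.097 -0.992]
```

View pics/s29.png

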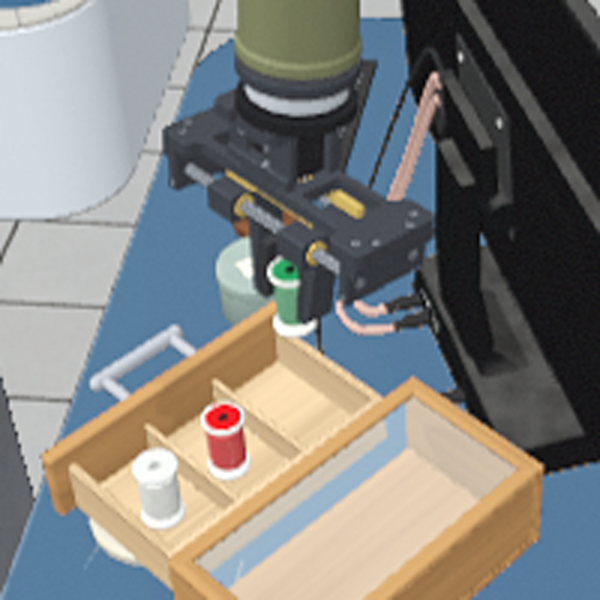

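Call:
{"api": "play_rows", "payload": {
  "deltas": [
    [[0.7,-0.146,0.032,0,0,0,0],[0.7,-0.31,-0.049,-0.01,0,0,0],[0.7,-0.44,-0.2,-0.02,0,0,0],[0.7,-0.567,-0.355,-0.03,0,0,0],[0.7,-0.66,-0.47,-0.04,0,0,0]]
  ]
}}

```text
clock: 31.38
tool_pos: [0.4364, 0.0114, 0.147]
eef_rot: [0.94, -0.335, -0.022, 0.056]
contact_force: [-0.2, -0.2, 0.2]
opening: 0.329
```

Run:
```python
from h import *
st();go2(.438,.012,.10,-39.2,-7.2)
```

```text
t 31.38 p [0.4364 0.0114 0.147 ] yaw -39.23 tilt [-0.0783 -0.0912] F [-0.2 -0.2  0.2] op mm 29.0 q [-0.1   0.69 -0.13  2.15  0.38  0.43 -1.25]
d [ 0.003 -0.024  0.155] w [-0.0017  0.001  -0.    ] z tool [-0.079 -0.097 -0.992]
```

Call:
{"api": "play_rows", "payload": {
  "deltas": [
    [[0.7,0.002,-0.01,0.06,0,0,0],[0.7,0.003,-0.024,0.155,0,0,0],[0.7,0.003,-0.032,0.24,0,0,0],[0.7,0.003,-0.038,0.287,0,0,0],[0.7,0.003,-0.038,0.287,0,0,0]]
  ]
}}

```text
clock: 32.0
tool_pos: [0.4367, 0.0117, 0.0592]
eef_rot: [0.94, -0.335, -0.023, 0.057]
contact_force: [-0.3, -0.5, 0.2]
opening: 0.33
```

Run:
```python
from h import *
st();go2(.438,.012,.046,-39.2,-7.2)
crop("side",(160,130,280,230),6,"s30")
```

```text
t 32.0 p [0.4367 0.0117 0.0592] yaw -39.21 tilt [-0.0807 -0.0919] F [-0.3 -0.5  0.2] op mm 29.1 q [-0.18  0.88 -0.01  2.18  0.45  0.2  -1.31]
d [ 0.003 -0.009  0.043] w [-0.001   0.0014  0.0001] z tool [-0.079 -0.097 -0.992]
```

View pics/s30.png

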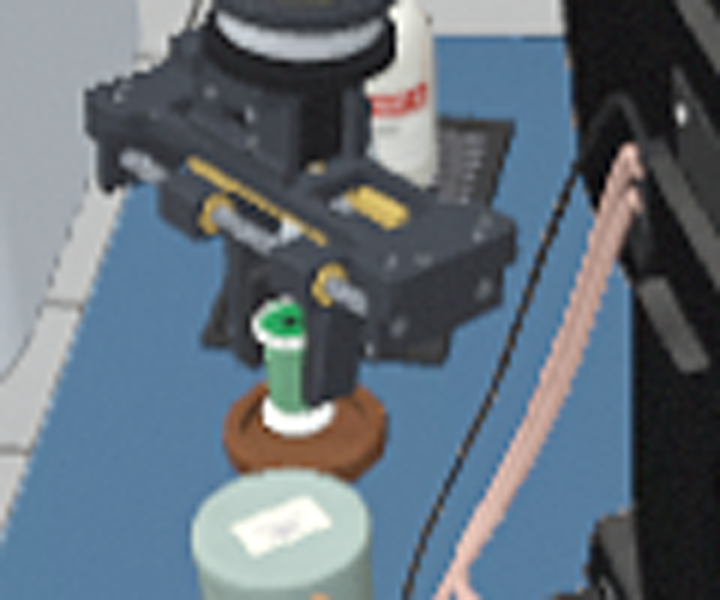

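Call:
{"api": "play_rows", "payload": {
  "deltas": [
    [[0.7,0.003,-0.004,0.018,0,0,0],[0.7,0.003,-0.007,0.034,0,0,0],[0.7,0.003,-0.009,0.043,0,0,0],[0.7,0.003,-0.009,0.043,0,0,0]]
  ]
}}

```text
clock: 32.55
tool_pos: [0.4384, 0.012, 0.0467]
eef_rot: [0.94, -0.335, -0.022, 0.057]
contact_force: [0.8, 0.0, 0.1]
opening: 0.331
```

Run:
```python
from h import *
st()
crop("side",(160,130,280,230),6,"s31")
```

```text
t 32.55 p [0.4384 0.012  0.0467] yaw -39.22 tilt [-0.0795 -0.0916] F [0.8 0.  0.1] op mm 29.1 q [-0.19  0.9   0.    2.18  0.45  0.17 -1.32]
```

View pics/s31.png

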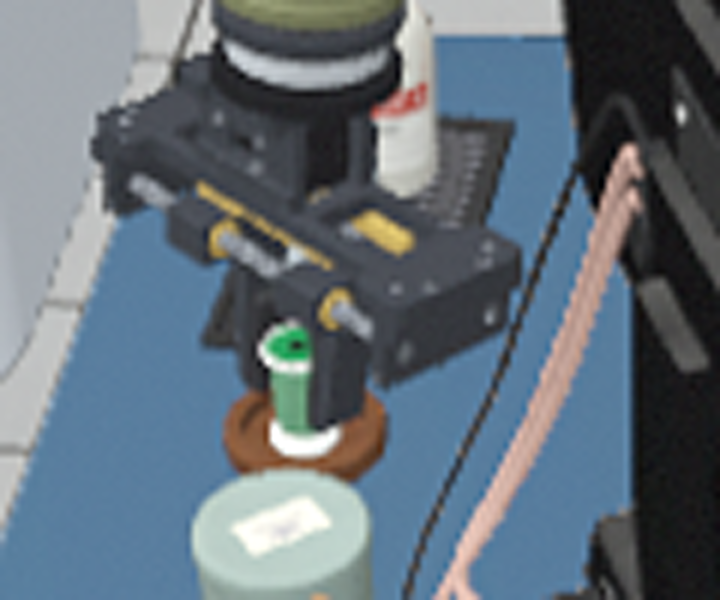

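Lower a bit more to contact, then release.

Call:
{"api": "play_rows", "payload": {
  "deltas": [
    [[0.7,0,-0.001,0.004,0,0,0],[0.7,0,-0.001,0.007,0,0,0],[0.7,0,-0.001,0.007,0,0,0]]
  ]
}}

```text
clock: 32.98
tool_pos: [0.4385, 0.0121, 0.0448]
eef_rot: [0.94, -0.335, -0.022, 0.057]
contact_force: [0.4, 0.3, 2.5]
opening: 0.332
```

Run:
```python
from h import *
st()
```

```text
t 32.98 p [0.4385 0.0121 0.0448] yaw -39.22 tilt [-0.0792 -0.0916] F [0.4 0.3 2.5] op mm 29.2 q [-0.19  0.91  0.01  2.18  0.45  0.16 -1.32]
```

Contact; release gently.

Call:
{"api": "play_rows", "payload": {
  "deltas": [
    [[0.25,0,0,0,0,0,0],[0.1,0,0,0,0,0,0],[-0.05,0,0,0,0,0,0],[-0.14,0,0,0,0,0,0]]
  ]
}}

```text
clock: 33.48
tool_pos: [0.4385, 0.012, 0.0448]
eef_rot: [0.94, -0.335, -0.022, 0.057]
contact_force: [-0.9, -0.5, -0.1]
opening: 0.57
```

Run:
```python
from h import *
st()
crop("side",(160,130,280,230),6,"s32")
```

```text
t 33.48 p [0.4385 0.012  0.0448] yaw -39.22 tilt [-0.0793 -0.0916] F [-0.9 -0.5 -0.1] op mm 50.2 q [-0.19  0.91  0.01  2.18  0.45  0.16 -1.32]
```

View pics/s32.png

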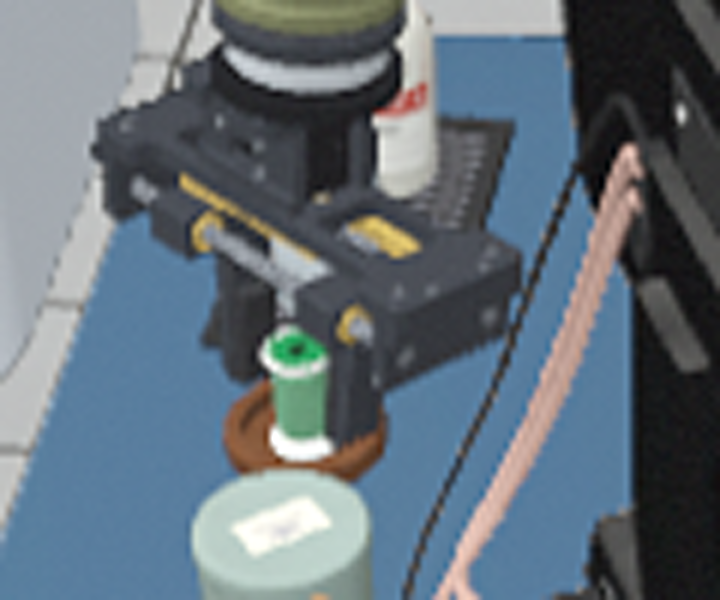

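Standing. Rise.

Call:
{"api": "play_rows", "payload": {
  "deltas": [
    [[-0.14,0,0.004,-0.03,0,0,0],[-0.14,0,0.013,-0.11,0,0,0],[-0.14,0,0.028,-0.23,0,0,0],[-0.14,0,0.045,-0.37,0,0,0],[0.41,0,0.045,-0.37,0,0,0]]
  ]
}}

```text
clock: 34.15
tool_pos: [0.4403, 0.0118, 0.1594]
eef_rot: [0.94, -0.335, -0.019, 0.055]
contact_force: [-0.0, 0.9, -0.5]
opening: 0.481
```

Run:
```python
from h import *
st();go2(.3810,-.2130,.15,-39.15,0,-5)
im=vision.snapshot("side")[:,:,::-1]
crop("side",(140,60,340,260),3,"s33",im);crop("side",(120,190,220,280),6,"s33b",im);crop("top",(300,240,380,330),7,"t33")
```

```text
t 34.15 p [0.4403 0.0118 0.1594] yaw -39.26 tilt [-0.0735 -0.0905] F [-0.   0.9 -0.5] op mm 42.3 q [-0.09  0.67 -0.15  2.13  0.38  0.47 -1.25]
d [0.321 0.697 0.113] w [ 0.0371 -0.0278 -0.0023] z tool [-0.068  0.055 -0.996]
```

View pics/s33.png

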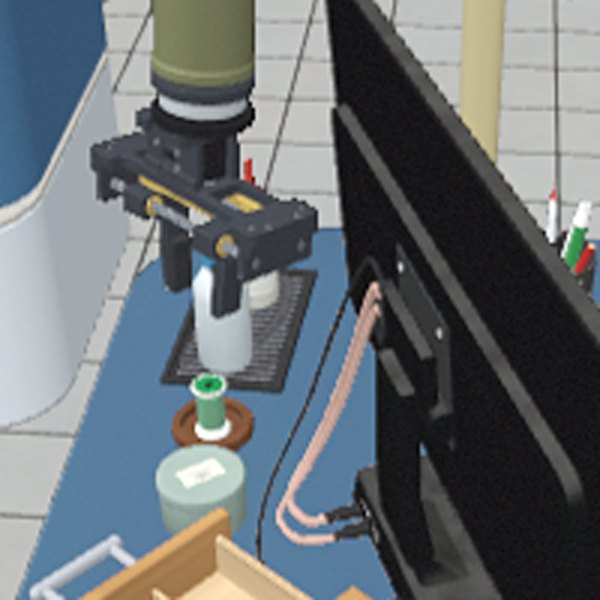

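View pics/s33b.png

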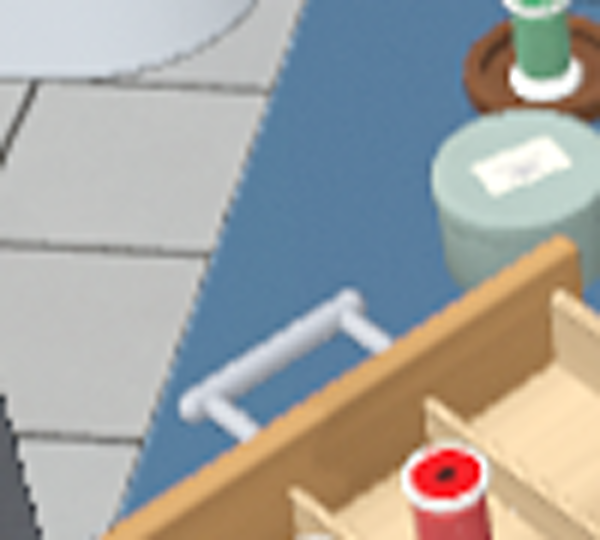

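View pics/t33.png

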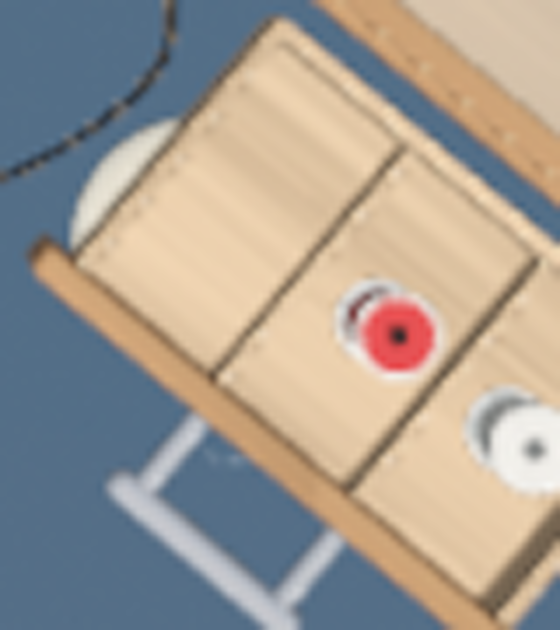

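Run:
```python
from h import *
go2(.3810,-.2130,.15,-39.15,0,-6.5)
```

```text
d [0.324 0.694 0.107] w [ 0.0383 -0.0352 -0.0026] z tool [-0.088  0.071 -0.994]
```

Call:
{"api": "play_rows", "payload": {
  "deltas": [
    [[0.41,0.06,0.14,0.02,0.008,-0.007,0],[0.41,0.13,0.29,0.05,0.016,-0.015,0],[0.41,0.2,0.44,0.07,0.024,-0.022,-0.001],[0.41,0.27,0.59,0.09,0.032,-0.03,-0.002],[0.41,0.321,0.697,0.11,0.037,-0.036,-0.002]]
  ]
}}

```text
clock: 34.88
tool_pos: [0.3778, -0.2152, 0.148]
eef_rot: [0.94, -0.337, -0.057, -0.018]
contact_force: [0.9, -0.0, 0.3]
opening: 0.298
```

Run:
```python
from h import *
st();go2(.3813,-.2132,.10,-39.15,0,-6.5)
```

```text
t 34.88 p [ 0.3778 -0.2152  0.148 ] yaw -39.44 tilt [-0.0948  0.0716] F [ 0.9 -0.   0.3] op mm 26.3 q [ 0.65  0.71 -0.36  2.12  0.42  0.5  -0.7 ]
d [ 0.024 -0.013  0.158] w [ 0.0014  0.0018 -0.0016] z tool [-0.088  0.071 -0.994]
```

Call:
{"api": "play_rows", "payload": {
  "deltas": [
    [[0.41,0.01,-0.006,0.05,0,0,0],[0.41,0.02,-0.012,0.11,0,0,0],[0.41,0.024,-0.013,0.158,0,0,0],[0.41,0.024,-0.013,0.158,0,0,0]]
  ]
}}

```text
clock: 35.38
tool_pos: [0.3806, -0.2112, 0.0985]
eef_rot: [0.94, -0.335, -0.059, -0.018]
contact_force: [-0.1, 0.4, -0.7]
opening: 0.292
```

Run:
```python
from h import *
st();go2(.3813,-.2132,.065,-39.15,0,-6.5)
im=vision.snapshot("side")[:,:,::-1];crop("side",(120,170,240,290),6,"s34",im)
```

```text
t 35.38 p [ 0.3806 -0.2112  0.0985] yaw -39.27 tilt [-0.0986  0.0736] F [-0.1  0.4 -0.7] op mm 25.7 q [ 0.59  0.8  -0.28  2.14  0.47  0.38 -0.76]
d [0.02  0.003 0.11 ] w [ 0.0017  0.0031 -0.0007] z tool [-0.088  0.071 -0.994]
```

View pics/s34.png

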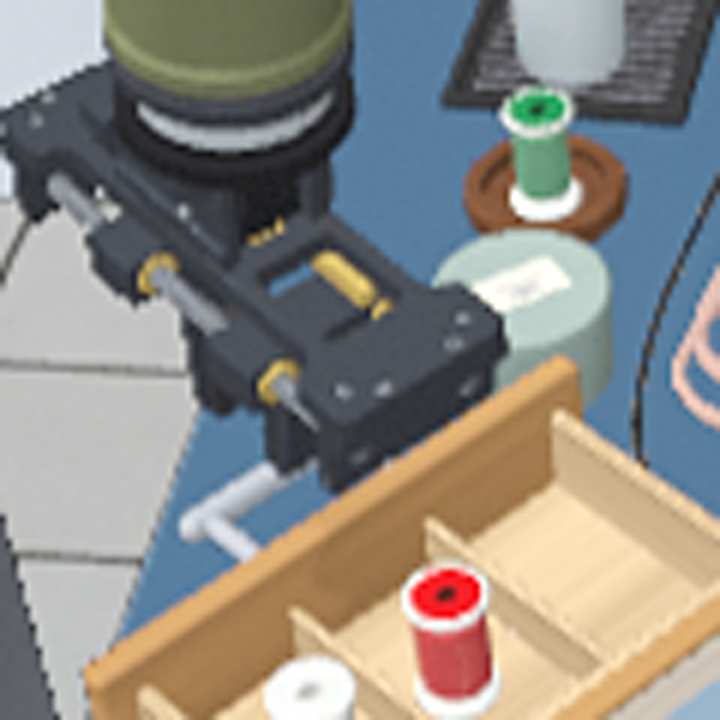

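Call:
{"api": "play_rows", "payload": {
  "deltas": [
    [[0.41,0.01,0.001,0.04,0,0,0],[0.41,0.016,0.002,0.08,0,0,0],[0.41,0.019,0.003,0.11,0,0,0],[0.41,0.019,0.003,0.11,0,0,0]]
  ]
}}

```text
clock: 35.92
tool_pos: [0.3811, -0.2133, 0.065]
eef_rot: [0.94, -0.335, -0.059, -0.018]
contact_force: [-0.2, 0.2, 0.1]
opening: 0.295
```

Run:
```python
from h import *
st()
```

```text
t 35.92 p [ 0.3811 -0.2133  0.065 ] yaw -39.29 tilt [-0.0988  0.0733] F [-0.2  0.2  0.1] op mm 26.0 q [ 0.56  0.87 -0.23  2.14  0.51  0.3  -0.78]
```

Call:
{"api": "play_rows", "payload": {
  "deltas": [
    [[1,0,0,0,0,0,0],[1,0,0,0,0,0,0],[1,0,0,0,0,0,0],[1,0,0,0,0,0,0]]
  ],
  "force": 15
}}

```text
clock: 36.42
tool_pos: [0.3813, -0.2135, 0.0651]
eef_rot: [0.94, -0.335, -0.059, -0.018]
contact_force: [0.1, -1.1, -0.1]
opening: 0.117
```

Run:
```python
from h import *
st();go2(.4763,-.2905,.065,-39.15,0,-6.5)
```

```text
t 36.42 p [ 0.3813 -0.2135  0.0651] yaw -39.3 tilt [-0.0983  0.0731] F [ 0.1 -1.1 -0.1] op mm 10.3 q [ 0.56  0.87 -0.23  2.14  0.51  0.3  -0.78]
d [ 0.405 -0.002 -0.049] w [ 0.0017  0.0029 -0.0008] z tool [-0.088  0.071 -0.994]
```

Gripped the bar (10.3 mm). Push in slowly.

Call:
{"api": "play_rows", "payload": {
  "deltas": [
    [[1,0.012,0,-0.0015,0,0,0],[1,0.04,0,-0.005,0,0,0],[1,0.075,0,-0.009,0,0,0],[1,0.11,0,-0.013,0,0,0],[1,0.145,0,-0.018,0,0,0]]
  ]
}}

```text
clock: 37.05
tool_pos: [0.4161, -0.2417, 0.0652]
eef_rot: [0.94, -0.336, -0.058, -0.018]
contact_force: [-0.8, 1.5, -2.3]
opening: 0.115
```

Run:
```python
from h import *
st();go2(.4763,-.2905,.065,-39.15,0,-6.5)
```

```text
t 37.05 p [ 0.4161 -0.2417  0.0652] yaw -39.3 tilt [-0.0976  0.0733] F [-0.8  1.5 -2.3] op mm 10.2 q [ 0.62  0.89 -0.28  2.01  0.48  0.42 -0.72]
d [ 0.256 -0.001 -0.031] w [ 0.0015  0.0028 -0.0008] z tool [-0.088  0.071 -0.994]
```

Call:
{"api": "play_rows", "payload": {
  "deltas": [
    [[1,0.035,0,-0.004,0,0,0],[1,0.07,0,-0.009,0,0,0],[1,0.105,0,-0.013,0,0,0],[1,0.14,0,-0.017,0,0,0],[1,0.17,0,-0.021,0,0,0]]
  ]
}}

```text
clock: 37.67
tool_pos: [0.4567, -0.2745, 0.0652]
eef_rot: [0.94, -0.336, -0.058, -0.018]
contact_force: [-0.1, 3.2, -0.6]
opening: 0.115
```

Run:
```python
from h import *
st();go2(.4763,-.2905,.065,-39.15,0,-6.5)
```

```text
t 37.67 p [ 0.4567 -0.2745  0.0652] yaw -39.3 tilt [-0.0971  0.0735] F [-0.1  3.2 -0.6] op mm 10.1 q [ 0.66  0.93 -0.33  1.86  0.46  0.56 -0.66]
d [ 0.084  0.    -0.01 ] w [ 0.0014  0.0027 -0.0008] z tool [-0.088  0.071 -0.994]
```

Call:
{"api": "play_rows", "payload": {
  "deltas": [
    [[1,0.03,0,-0.004,0,0,0],[1,0.055,0,-0.007,0,0,0],[1,0.072,0,-0.009,0,0,0],[1,0.08,0,-0.01,0,0,0]]
  ]
}}

```text
clock: 38.17
tool_pos: [0.4757, -0.2899, 0.0652]
eef_rot: [0.94, -0.336, -0.058, -0.018]
contact_force: [0.5, 3.7, -1.3]
opening: 0.115
```

Run:
```python
from h import *
st()
```

```text
t 38.17 p [ 0.4757 -0.2899  0.0652] yaw -39.3 tilt [-0.0969  0.0736] F [ 0.5  3.7 -1.3] op mm 10.1 q [ 0.67  0.95 -0.34  1.78  0.45  0.62 -0.63]
```

Creep until the stop is felt.

Call:
{"api": "play_rows", "payload": {
  "deltas": [
    [[1,0.003,0,0,0,0,0],[1,0.006,0,-0.001,0,0,0],[1,0.007,0,-0.001,0,0,0]]
  ]
}}

```text
clock: 38.55
tool_pos: [0.4772, -0.2911, 0.0652]
eef_rot: [0.94, -0.335, -0.058, -0.018]
contact_force: [-0.0, 2.3, -1.4]
opening: 0.117
```

Run:
```python
from h import *
st()
```

```text
t 38.55 p [ 0.4772 -0.2911  0.0652] yaw -39.29 tilt [-0.0972  0.0737] F [-0.   2.3 -1.4] op mm 10.3 q [ 0.67  0.95 -0.35  1.77  0.45  0.62 -0.62]
```

Call:
{"api": "play_rows", "payload": {
  "deltas": [
    [[1,0.003,0,0,0,0,0],[1,0.006,0,-0.001,0,0,0],[1,0.008,0,-0.001,0,0,0]]
  ]
}}

```text
clock: 38.92
tool_pos: [0.4786, -0.2921, 0.0652]
eef_rot: [0.94, -0.335, -0.059, -0.019]
contact_force: [-1.3, 4.3, 1.6]
opening: 0.117
```

Run:
```python
from h import *
st()
crop("top",(300,180,460,310),5,"t36")
```

```text
t 38.92 p [ 0.4786 -0.2921  0.0652] yaw -39.29 tilt [-0.0985  0.0745] F [-1.3  4.3  1.6] op mm 10.3 q [ 0.67  0.95 -0.35  1.77  0.44  0.63 -0.62]
```

View pics/t36.png

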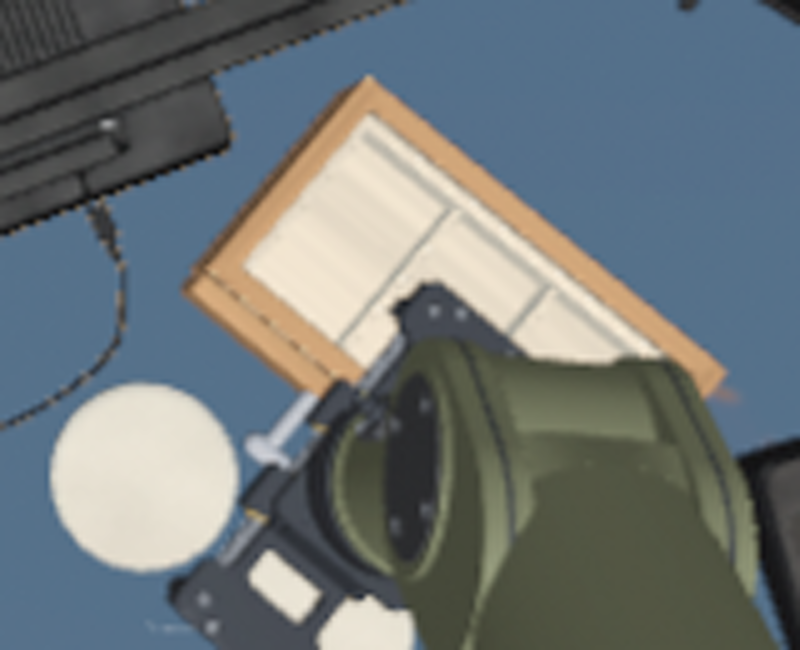

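Call:
{"api": "play_rows", "payload": {
  "deltas": [
    [[1,0.004,0,0,0,0,0],[1,0.008,0,-0.001,0,0,0],[1,0.008,0,-0.001,0,0,0]]
  ]
}}

```text
clock: 39.35
tool_pos: [0.4786, -0.2922, 0.0652]
eef_rot: [0.94, -0.335, -0.061, -0.019]
contact_force: [-2.6, 6.1, 3.2]
opening: 0.116
```

Run:
```python
from h import *
st()
```

```text
t 39.35 p [ 0.4786 -0.2922  0.0652] yaw -39.26 tilt [-0.1028  0.0768] F [-2.6  6.1  3.2] op mm 10.2 q [ 0.67  0.95 -0.35  1.76  0.44  0.64 -0.62]
```

Call:
{"api": "play_rows", "payload": {
  "deltas": [
    [[0.41,0,0,0,0,0,0],[0.41,0,0,0,0,0,0],[0.41,-0.007,0,-0.05,0,0,0],[0.41,-0.02,0,-0.16,0,0,0],[0.41,-0.045,0,-0.35,0,0,0]]
  ]
}}

```text
clock: 39.98
tool_pos: [0.4782, -0.292, 0.1718]
eef_rot: [0.94, -0.335, -0.063, -0.019]
contact_force: [1.6, 0.3, 0.4]
opening: 0.291
```

Run:
```python
from h import *
st();go(.436,.1198,.25,-90)
im=vision.snapshot("top")[:,:,::-1];cv2.imwrite("pics/tope.png",im);crop("top",(300,180,460,310),5,"t37",im)
crop("side",(120,170,320,350),3,"s37")
```

```text
t 39.98 p [ 0.4782 -0.292   0.1718] yaw -39.28 tilt [-0.1049  0.0774] F [1.6 0.3 0.4] op mm 25.6 q [ 0.72  0.8  -0.42  1.72  0.36  0.84 -0.56]
d [-1.004 -0.972 -0.137] w [0.0203 0.0379 0.2815] dist 0.421
```

View pics/s37.png

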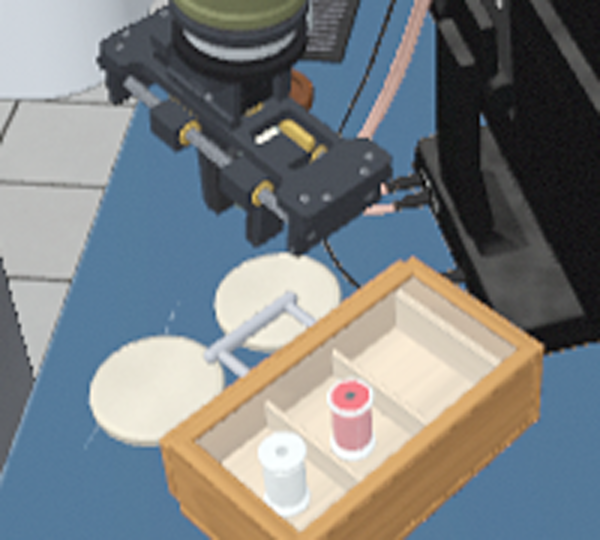

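View pics/t37.png

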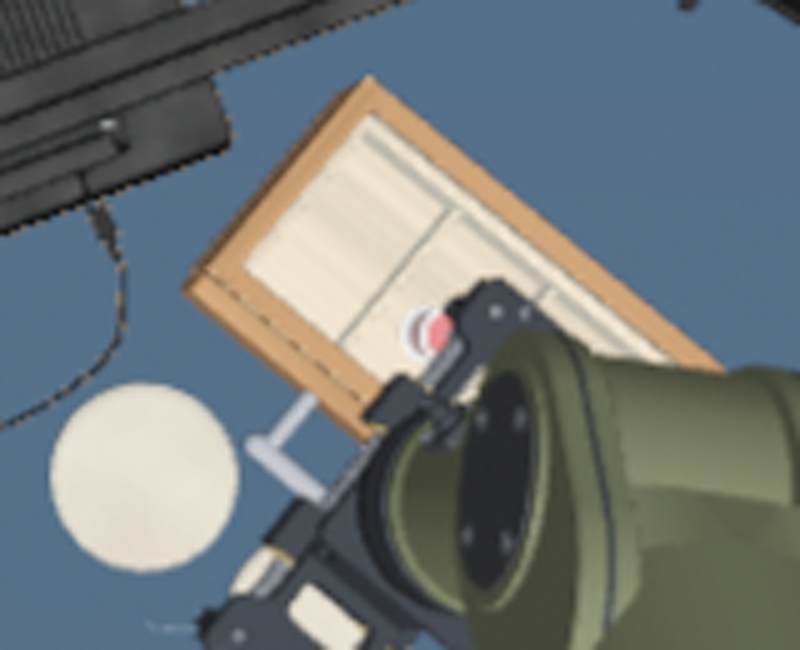

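Call:
{"api": "play_rows", "payload": {
  "deltas": [
    [[0.41,-0.05,-0.05,-0.2,0.004,0.008,0.04],[0.0,-0.2,-0.19,-0.25,0.008,0.015,0.09],[-0.14,-0.36,-0.34,-0.25,0.012,0.022,0.14],[-0.14,-0.52,-0.5,-0.22,0.015,0.03,0.19],[-0.14,-0.68,-0.65,-0.2,0.02,0.038,0.24]]
  ]
}}

```text
clock: 40.7
tool_pos: [0.4575, -0.0345, 0.2611]
eef_rot: [0.75, -0.661, 0.008, -0.007]
contact_force: [1.0, 0.2, -0.1]
opening: 0.571
```

Run:
```python
from h import *
st();go(.436,.1198,.23,-90)
```

```text
t 40.7 p [ 0.4575 -0.0345  0.2611] yaw -82.78 tilt [ 0.0213 -0.0003] F [ 1.   0.2 -0.1] op mm 50.2 q [ 0.11  0.47 -0.2   2.06  0.16  0.61 -1.65]
d [-0.519  0.009  0.102] w [-0.0068 -0.0005  0.0401] dist 0.159
```

Call:
{"api": "play_rows", "payload": {
  "deltas": [
    [[-0.14,-0.17,0.003,0.02,-0.003,0,0.015],[-0.14,-0.34,0.006,0.05,-0.005,0,0.03],[-0.14,-0.48,0.008,0.08,-0.006,0,0.04],[-0.14,-0.519,0.009,0.1,-0.006,0,0.04],[-0.14,-0.519,0.009,0.1,-0.006,0,0.04]]
  ]
}}

```text
clock: 41.32
tool_pos: [0.4359, 0.1193, 0.2306]
eef_rot: [0.708, -0.707, 0.002, -0.0]
contact_force: [0.3, -0.2, 0.8]
opening: 0.571
```

Run:
```python
from h import *
st();go(.436,.1198,.19,-90)
im=vision.snapshot("side")[:,:,::-1];crop("side",(140,60,340,260),3,"s38",im)
print((proj("side",[.436,.1198,.126])-[140,60])*3)
```

```text
t 41.33 p [0.4359 0.1193 0.2306] yaw -89.92 tilt [ 0.0022 -0.0021] F [ 0.3 -0.2  0.8] op mm 50.3 q [-0.29  0.52 -0.13  2.1   0.13  0.53 -2.08]
d [-0.002 -0.     0.135] w [-0.0007 -0.0007  0.0004] dist 0.041
[220.1563926  239.10452057]
```

View pics/s38.png

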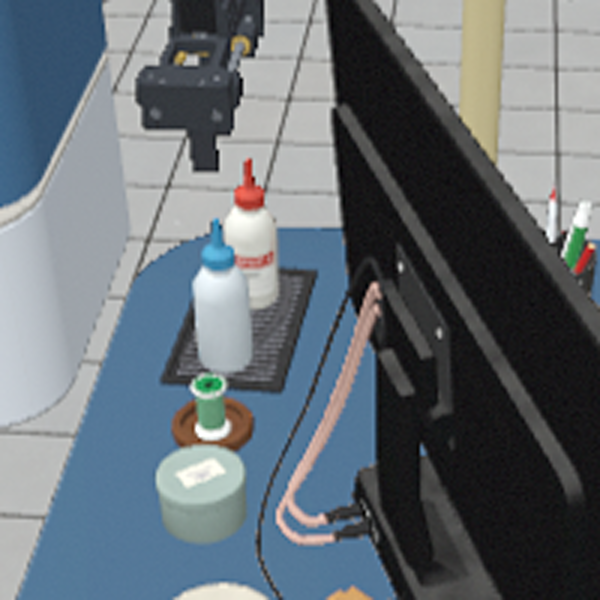

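Call:
{"api": "play_rows", "payload": {
  "deltas": [
    [[-0.14,-0.002,0,0.1,0,0,0],[-0.14,-0.002,0,0.22,0,0,0],[-0.14,-0.002,0,0.3,0,0,0],[-0.14,-0.002,0,0.32,0,0,0],[-0.14,-0.002,0,0.323,0,0,0]]
  ]
}}

```text
clock: 42.0
tool_pos: [0.4369, 0.1174, 0.1342]
eef_rot: [-0.706, 0.708, -0.002, 0.0]
contact_force: [-0.3, -0.0, 0.9]
opening: 0.57
```

Call:
{"api": "play_rows", "payload": {
  "deltas": [
    [[0.5,0,0,0,0,0,0],[0.8,0,0,0,0,0,0],[0.8,0,0,0,0,0,0],[0.8,0,0,0,0,0,0],[0.8,0,0,0,0,0,0]]
  ],
  "force": 25
}}

```text
clock: 42.62
tool_pos: [0.4374, 0.1172, 0.1347]
eef_rot: [-0.706, 0.708, -0.003, 0.0]
contact_force: [0.3, -1.4, 6.2]
opening: 0.281
```

Run:
```python
from h import *
st()
```

```text
t 42.62 p [0.4374 0.1172 0.1347] yaw -90.19 tilt [ 0.0042 -0.0031] F [ 0.3 -1.4  6.2] op mm 24.8 q [-0.33  0.7  -0.06  2.19  0.18  0.25 -2.12]
```

Call:
{"api": "play_rows", "payload": {
  "deltas": [
    [[0.8,0,0,-0.03,0,0,0],[0.8,0,0,-0.12,0,0,0],[0.8,0,0,-0.25,0,0,0],[0.8,0,0,-0.37,0,0,0],[0.8,0,0,-0.37,0,0,0]]
  ]
}}

```text
clock: 43.25
tool_pos: [0.438, 0.1181, 0.2479]
eef_rot: [-0.706, 0.708, -0.004, 0.003]
contact_force: [0.8, 0.1, -2.2]
opening: 0.275
```

Run:
```python
from h import *
st();go(.412,-.3045,.245,-90)
```

```text
t 43.25 p [0.438  0.1181 0.2479] yaw -90.18 tilt [ 0.0092 -0.001 ] F [ 0.8  0.1 -2.2] op mm 24.2 q [-0.27  0.49 -0.14  2.08  0.13  0.57 -2.08]
d [1.409 0.082 0.01 ] w [-0.0029 -0.0003 -0.001 ] dist 0.423
```

Call:
{"api": "play_rows", "payload": {
  "deltas": [
    [[0.8,0.1,0.006,0,0,0,0],[0.8,0.28,0.016,0,0,0,0],[0.8,0.46,0.027,0,0,0,0],[0.8,0.64,0.038,0,0,0,0],[0.8,0.82,0.049,0,0,0,0]]
  ]
}}

```text
clock: 43.88
tool_pos: [0.4214, -0.1291, 0.2468]
eef_rot: [-0.706, 0.708, -0.002, 0.002]
contact_force: [0.4, 0.9, -1.4]
opening: 0.276
```

Run:
```python
from h import *
st();go(.412,-.3045,.245,-90)
```

```text
t 43.88 p [ 0.4214 -0.1291  0.2468] yaw -90.14 tilt [ 0.0068 -0.0002] F [ 0.4  0.9 -1.4] op mm 24.3 q [ 0.32  0.48 -0.19  2.11  0.16  0.56 -1.56]
d [0.585 0.03  0.006] w [-0.0022 -0.0001 -0.0008] dist 0.176
```

Call:
{"api": "play_rows", "payload": {
  "deltas": [
    [[0.8,0.18,0.01,0,-0.001,0,0],[0.8,0.36,0.019,0.003,-0.001,0,0],[0.8,0.5,0.026,0.005,-0.002,0,0],[0.8,0.585,0.03,0.006,-0.002,0,0],[0.8,0.585,0.03,0.006,-0.002,0,0]]
  ]
}}

```text
clock: 44.5
tool_pos: [0.4106, -0.3062, 0.2435]
eef_rot: [-0.705, 0.709, 0.001, -0.001]
contact_force: [0.1, 0.9, -1.5]
opening: 0.274
```

Run:
```python
from h import *
st();go(.412,-.3045,.165,-90)
```

```text
t 44.5 p [ 0.4106 -0.3062  0.2435] yaw -90.37 tilt [-0.0019  0.0005] F [ 0.1  0.9 -1.5] op mm 24.1 q [ 0.69  0.57 -0.21  1.92  0.18  0.68 -1.22]
d [-0.005 -0.005  0.262] w [ 0.0006  0.0001 -0.002 ] dist 0.078
```

Call:
{"api": "play_rows", "payload": {
  "deltas": [
    [[0.8,-0.005,-0.005,0.05,0,0,-0.002],[0.8,-0.005,-0.005,0.13,0,0,-0.002],[0.8,-0.005,-0.005,0.21,0,0,-0.002],[0.8,-0.005,-0.005,0.262,0,0,-0.002],[0.8,-0.005,-0.005,0.262,0,0,-0.002]]
  ]
}}

```text
clock: 45.12
tool_pos: [0.4112, -0.3022, 0.1634]
eef_rot: [0.708, -0.706, -0.003, 0.001]
contact_force: [0.1, -0.6, -1.3]
opening: 0.278
```

Run:
```python
from h import *
st();go(.412,-.3045,.1397,-90)
im=vision.snapshot("side")[:,:,::-1];crop("side",(120,210,240,330),6,"s40",im)
im=vision.snapshot("top")[:,:,::-1];crop("top",(320,240,420,330),7,"t40",im)
```

```text
t 45.12 p [ 0.4112 -0.3022  0.1634] yaw -89.87 tilt [-0.0053  0.0036] F [ 0.1 -0.6 -1.3] op mm 24.5 q [ 0.65  0.69 -0.17  1.99  0.24  0.48 -1.26]
d [ 0.008 -0.003  0.079] w [0.0017 0.0012 0.0007] dist 0.024
```

View pics/s40.png

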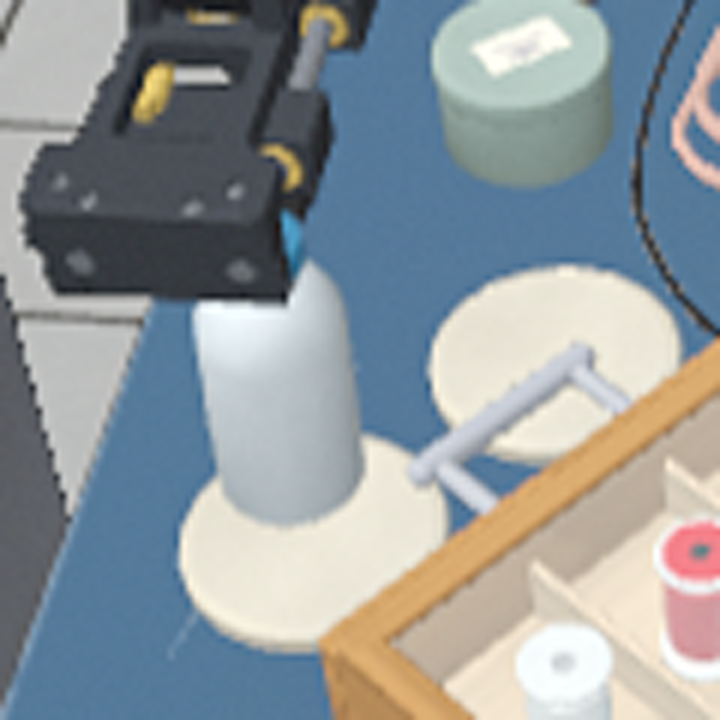

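View pics/t40.png

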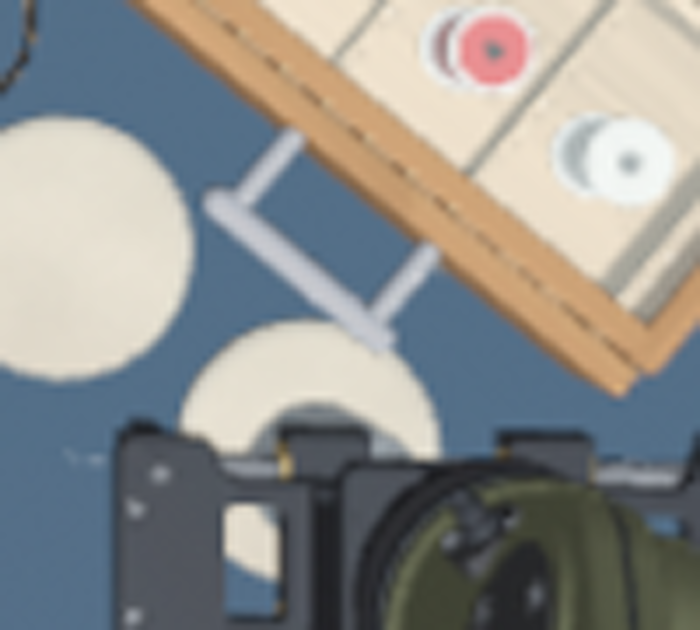

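Run:
```python
from h import *
print(bp("side",(120+292/6-.4,210+469/6-.4),.0327))
```

```text
[ 0.40284133 -0.29848039  0.0327    ]
```

Run:
```python
from h import *
for x in(.411,.407,.403):
  for z in(.0327,.0327+.09):
    c=np.array([x,-.302,z]); m,f,T=cam("side"); 
    # camera-right dir horizontal
    rt=T[0,:3].copy(); rt[2]=0; rt/=np.linalg.norm(rt)
    print(x,z,[np.round(((proj("side",c+s*.0245*rt))-[120,210]+.4)*6,0) for s in(-1,1)])
```

```text
0.411 0.0327 [array([241., 478.]), array([385., 479.])]
0.411 0.1227 [array([202., 294.]), array([354., 295.])]
0.407 0.0327 [array([230., 477.]), array([373., 478.])]
0.407 0.1227 [array([189., 293.]), array([342., 294.])]
0.403 0.0327 [array([218., 477.]), array([362., 477.])]
0.403 0.1227 [array([177., 293.]), array([329., 294.])]
```

Run:
```python
from h import *
go(.4165,-.305,.148,-90)
```

```text
d [ 0.005 -0.015  0.056] w [0.0007 0.0004 0.0004] dist 0.018
```

Call:
{"api": "play_rows", "payload": {
  "deltas": [
    [[0.8,0.005,-0.01,0.02,0,0,0],[0.8,0.009,-0.018,0.04,0,0,0],[0.8,0.009,-0.018,0.05,0,0,0],[0.8,0.009,-0.018,0.05,0,0,0]]
  ]
}}

```text
clock: 45.72
tool_pos: [0.4173, -0.3061, 0.1496]
eef_rot: [0.708, -0.707, -0.002, 0.0]
contact_force: [-0.7, 0.1, -1.6]
opening: 0.27
```

Run:
```python
from h import *
st()
im=vision.snapshot("side")[:,:,::-1];crop("side",(120,210,240,330),6,"s41",im)
z=get_state()["tool_pos"][2]-.1307
for x in(.413,.409,.405):
  for zz in(z,z+.072):
    c=np.array([x,-.305,zz]); m,f,T=cam("side"); rt=T[0,:3].copy(); rt[2]=0; rt/=np.linalg.norm(rt)
    print(x,round(zz,4),[np.round(((proj("side",c+s*.0245*rt))-[120,210]+.4)*6,0) for s in(-1,1)])
```

```text
t 45.73 p [ 0.4173 -0.3061  0.1496] yaw -89.93 tilt [-0.0029  0.0017] F [-0.7  0.1 -1.6] op mm 23.8 q [ 0.64  0.72 -0.16  1.98  0.24  0.46 -1.27]
0.413 0.019 [array([251., 511.]), array([393., 512.])]
0.413 0.091 [array([220., 368.]), array([369., 369.])]
0.409 0.019 [array([239., 510.]), array([382., 511.])]
0.409 0.091 [array([208., 368.]), array([357., 368.])]
0.405 0.019 [array([228., 510.]), array([370., 510.])]
0.405 0.091 [array([196., 367.]), array([345., 368.])]
```

View pics/s41.png

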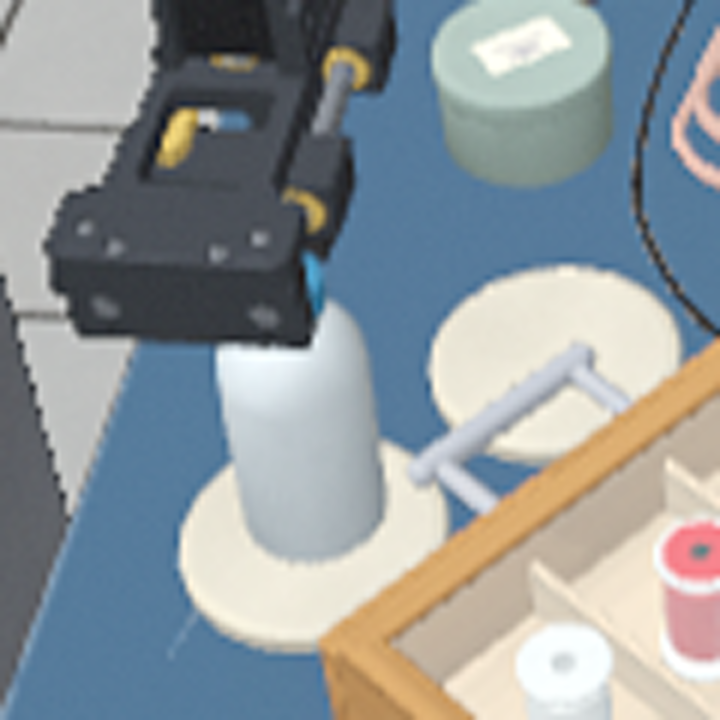

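Call:
{"api": "play_rows", "payload": {
  "deltas": [
    [[0.8,0.0,0.002,0.01,0,0,0],[0.8,0.0,0.002,0.02,0,0,0],[0.8,0.0,0.002,0.027,0,0,0],[0.8,0,0.002,0.027,0,0,0]]
  ]
}}

```text
clock: 46.28
tool_pos: [0.4167, -0.306, 0.1414]
eef_rot: [0.708, -0.707, -0.002, 0.0]
contact_force: [-0.2, 0.3, -2.2]
opening: 0.279
```

Run:
```python
from h import *
st()
```

```text
t 46.27 p [ 0.4167 -0.306   0.1414] yaw -89.93 tilt [-0.0029  0.0017] F [-0.2  0.3 -2.2] op mm 24.6 q [ 0.64  0.74 -0.15  1.99  0.25  0.44 -1.27]
```

Call:
{"api": "play_rows", "payload": {
  "deltas": [
    [[0.8,0,0,0.003,0,0,0],[0.8,0,0,0.005,0,0,0],[0.8,0,0,0.005,0,0,0]]
  ]
}}

```text
clock: 46.65
tool_pos: [0.4166, -0.306, 0.1399]
eef_rot: [0.708, -0.707, -0.002, 0.0]
contact_force: [-0.5, -0.7, -1.1]
opening: 0.281
```

Run:
```python
from h import *
st()
```

```text
t 46.65 p [ 0.4166 -0.306   0.1399] yaw -89.93 tilt [-0.003   0.0018] F [-0.5 -0.7 -1.1] op mm 24.7 q [ 0.64  0.74 -0.15  1.99  0.25  0.43 -1.27]
```

Call:
{"api": "play_rows", "payload": {
  "deltas": [
    [[0.8,0,0,0.002,0,0,0],[0.8,0,0,0.004,0,0,0],[0.8,0,0,0.004,0,0,0]]
  ]
}}

```text
clock: 47.02
tool_pos: [0.4173, -0.3064, 0.1393]
eef_rot: [0.708, -0.707, -0.001, 0.0]
contact_force: [-0.2, -0.0, 6.1]
opening: 0.276
```

Run:
```python
from h import *
st()
crop("side",(120,210,240,330),6,"s42")
```

```text
t 47.02 p [ 0.4173 -0.3064  0.1393] yaw -89.93 tilt [-0.0014  0.0008] F [-0.2 -0.   6.1] op mm 24.3 q [ 0.64  0.74 -0.15  1.99  0.25  0.43 -1.27]
```

View pics/s42.png

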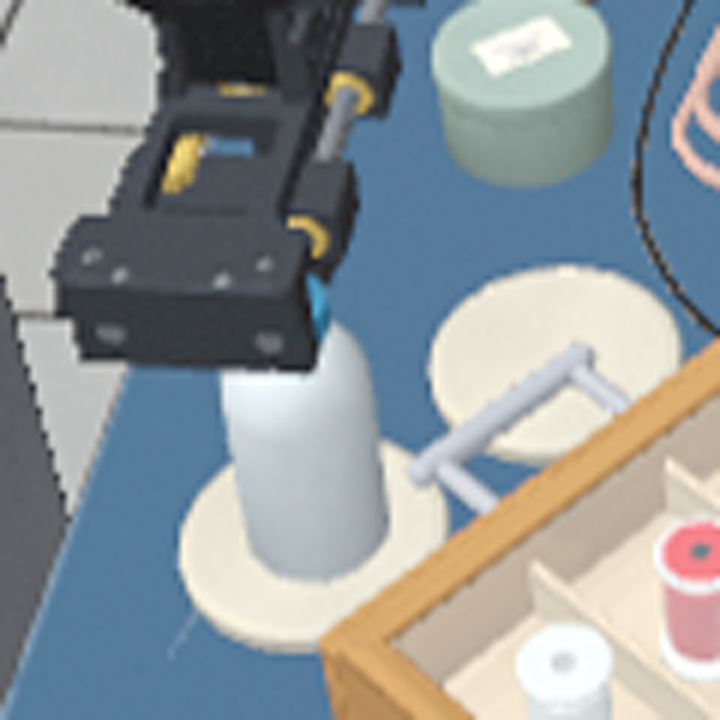

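Call:
{"api": "play_rows", "payload": {
  "deltas": [
    [[0.3,0,0,0,0,0,0],[0.1,0,0,0,0,0,0],[-0.14,0,0,0,0,0,0],[-0.14,0,0,-0.05,0,0,0],[-0.14,0,0,-0.2,0,0,0]]
  ]
}}

```text
clock: 47.7
tool_pos: [0.4162, -0.3057, 0.1992]
eef_rot: [0.708, -0.707, -0.003, 0.001]
contact_force: [0.8, -0.9, -0.8]
opening: 0.57
```

Call:
{"api": "play_rows", "payload": {
  "deltas": [
    [[-0.14,-0.05,0,-0.15,0,0,0],[-0.14,-0.2,-0.01,-0.2,0,0,0],[-0.14,-0.4,-0.02,-0.2,0,0,0],[-0.14,-0.6,-0.03,-0.2,0,0,0],[-0.14,-0.8,-0.04,-0.2,0,0,0]]
  ]
}}

```text
clock: 48.32
tool_pos: [0.4283, -0.0641, 0.2609]
eef_rot: [0.707, -0.707, -0.002, 0.0]
contact_force: [0.5, 0.0, -0.4]
opening: 0.57
```

Run:
```python
from h import *
st();go(.4420,.2133,.25,-90)
im=vision.snapshot("side")[:,:,::-1];crop("side",(120,210,240,330),6,"s43",im)
im=vision.snapshot("top")[:,:,::-1];crop("top",(320,240,420,330),7,"t43",im)
```

```text
t 48.33 p [ 0.4283 -0.0641  0.2609] yaw -89.94 tilt [-0.0035  0.003 ] F [ 0.5  0.  -0.4] op mm 50.2 q [ 0.19  0.45 -0.21  2.11  0.15  0.6  -1.7 ]
d [-0.925 -0.047  0.039] w [0.0011 0.001  0.0003] dist 0.278
```

View pics/s43.png

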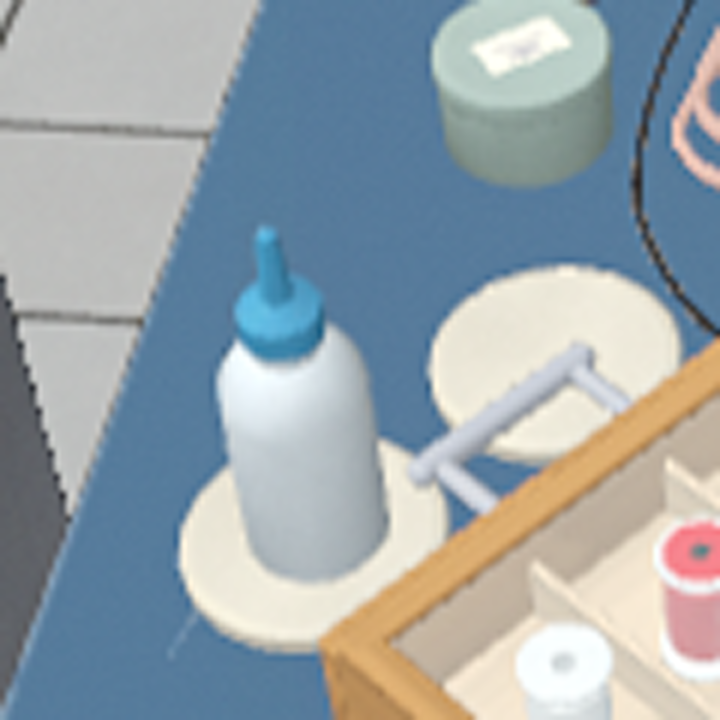

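View pics/t43.png

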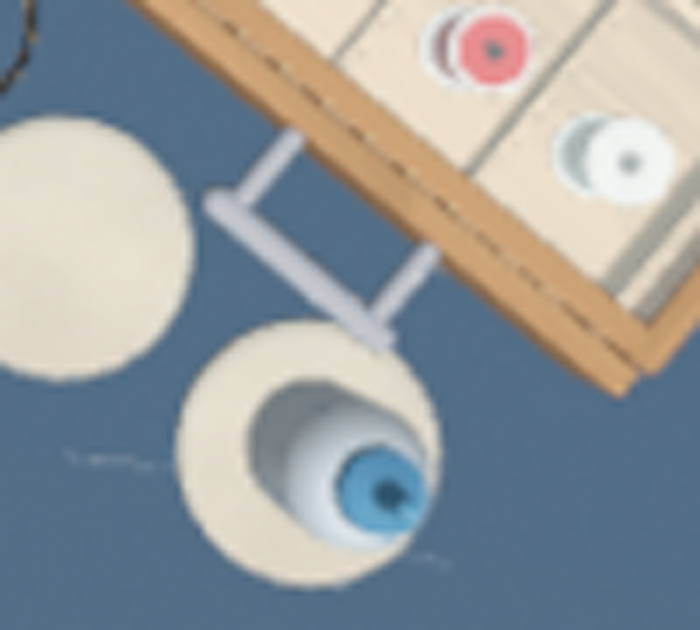

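Run:
```python
from h import *
im=cv2.imread("pics/top0.png");crop("top",(320,240,420,330),7,"t43o",im)
```

```text
(no output)
```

View pics/t43o.png

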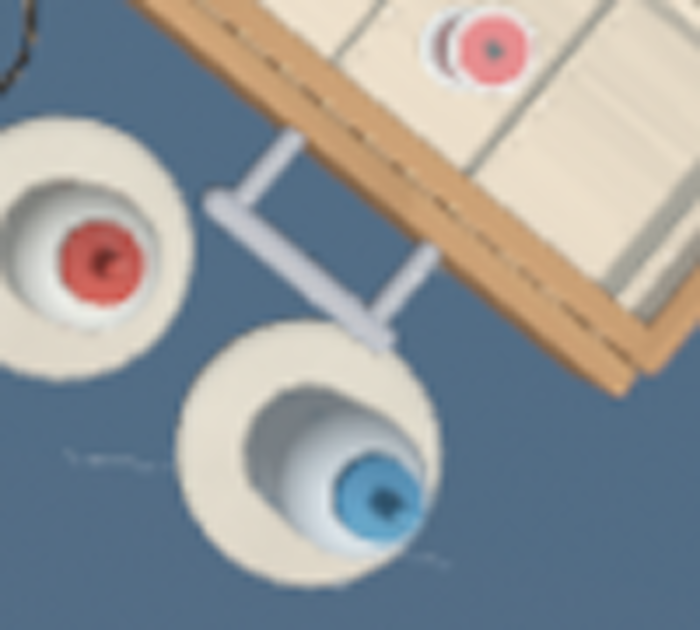

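Call:
{"api": "play_rows", "payload": {
  "deltas": [
    [[-0.14,-0.2,-0.01,0.01,0,0,0],[-0.14,-0.4,-0.02,0.02,0,0,0],[-0.14,-0.6,-0.03,0.03,0,0,0],[-0.14,-0.8,-0.04,0.04,0,0,0],[-0.14,-0.925,-0.048,0.05,0,0,0]]
  ]
}}

```text
clock: 49.05
tool_pos: [0.4392, 0.2223, 0.2486]
eef_rot: [0.713, -0.701, -0.004, -0.002]
contact_force: [-0.0, -0.8, 0.2]
opening: 0.57
```

Run:
```python
from h import *
st();go(.4425,.2133,.19,-90)
crop("side",(140,60,300,220),4,"s44")
print((proj("side",[.442,.2133,.126])-[140,60])*4)
```

```text
t 49.05 p [0.4392 0.2223 0.2486] yaw -88.99 tilt [-0.0021  0.0082] F [-0.  -0.8  0.2] op mm 50.1 q [-0.45  0.53 -0.17  1.97  0.13  0.65 -2.25]
d [ 0.032 -0.011  0.195] w [0.0006 0.0026 0.0056] dist 0.059
[324.47356058 244.15221983]
```

View pics/s44.png

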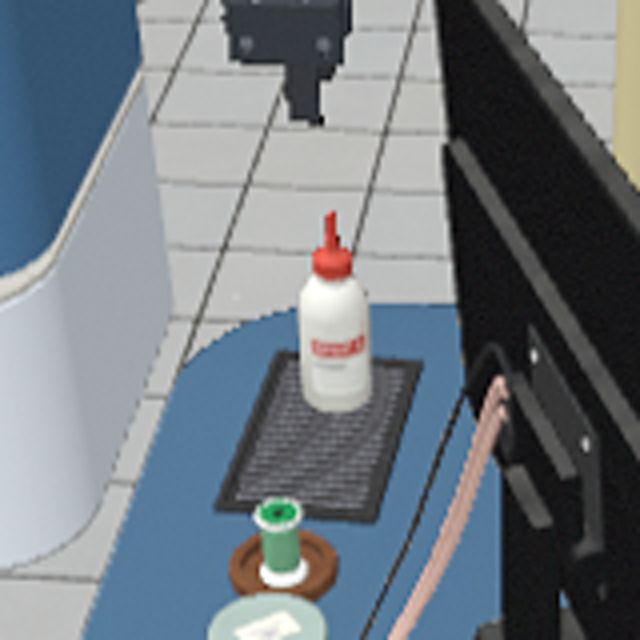

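Call:
{"api": "play_rows", "payload": {
  "deltas": [
    [[-0.14,0.02,-0.015,0.05,0,0.002,0.004],[-0.14,0.03,-0.022,0.12,0,0.002,0.005],[-0.14,0.03,-0.022,0.18,0,0.002,0.005],[-0.14,0.03,-0.022,0.18,0,0.002,0.005]]
  ]
}}

```text
clock: 49.6
tool_pos: [0.4454, 0.2167, 0.1931]
eef_rot: [0.709, -0.706, -0.003, 0.0]
contact_force: [0.6, -0.2, 0.3]
opening: 0.574
```

Run:
```python
from h import *
st();go(.446,.2133,.136,-90)
crop("side",(140,60,300,220),4,"s45");crop("top",(110,220,230,320),6,"t45")
p=get_state()["tool_pos"]
print((proj("side",[.446,.2133,.126])-[140,60])*4,(proj("top",[.446,.2133,.126])-[110,220])*6)
```

```text
t 49.6 p [0.4454 0.2167 0.1931] yaw -89.76 tilt [-0.0041  0.0038] F [ 0.6 -0.2  0.3] op mm 50.5 q [-0.45  0.63 -0.14  2.02  0.16  0.51 -2.27]
d [ 0.012 -0.003  0.19 ] w [0.0013 0.0012 0.0013] dist 0.057
[330.36055426 244.39565803] [189.55910196 416.52054886]
```

View pics/s45.png

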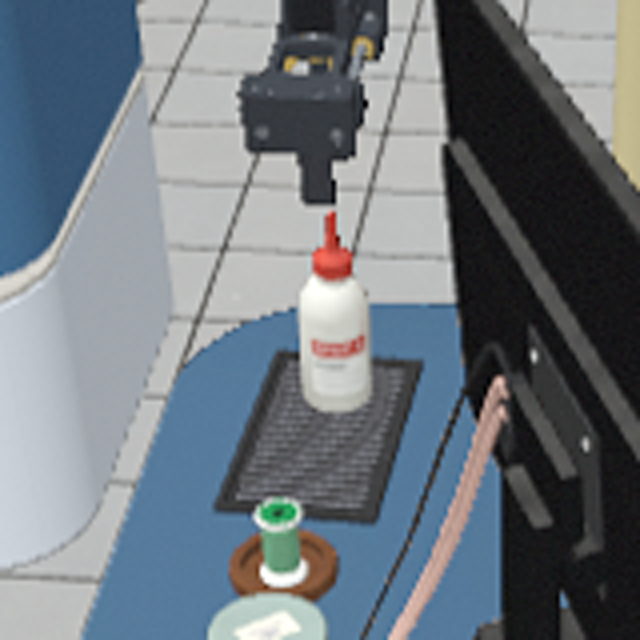

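View pics/t45.png

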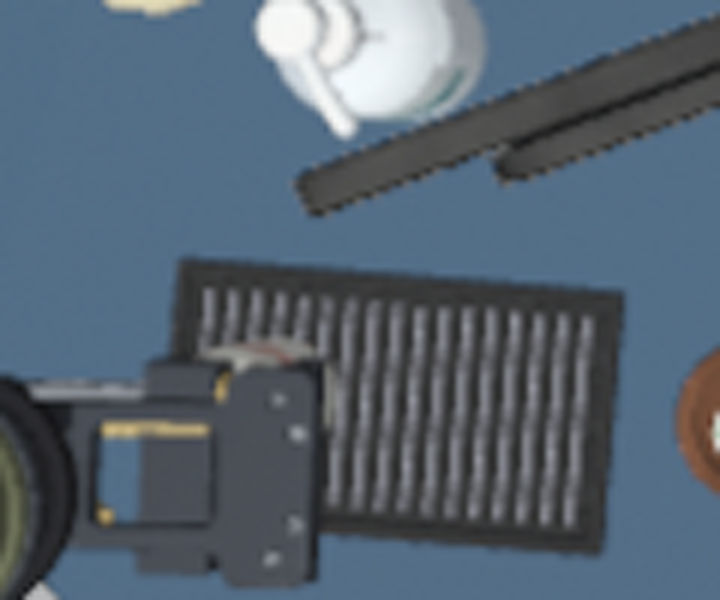

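Call:
{"api": "play_rows", "payload": {
  "deltas": [
    [[-0.14,0.01,-0.003,0.06,0,0,0],[-0.14,0.011,-0.003,0.13,0,0,0],[-0.14,0.011,-0.003,0.18,0,0,0],[-0.14,0.011,-0.003,0.196,0,0,0],[-0.14,0.011,-0.003,0.196,0,0,0]]
  ]
}}

```text
clock: 50.32
tool_pos: [0.4474, 0.215, 0.1361]
eef_rot: [0.709, -0.705, -0.002, -0.002]
contact_force: [0.5, 0.3, 0.1]
opening: 0.57
```

Call:
{"api": "play_rows", "payload": {
  "deltas": [
    [[0.5,0,0,0,0,0,0],[0.8,0,0,0,0,0,0],[0.8,0,0,0,0,0,0],[0.8,0,0,0,0,0,0],[0.8,0,0,0,0,0,0]]
  ]
}}

```text
clock: 50.95
tool_pos: [0.4476, 0.215, 0.1364]
eef_rot: [0.709, -0.705, -0.002, -0.002]
contact_force: [0.0, -1.3, 4.6]
opening: 0.277
```

Run:
```python
from h import *
st()
```

```text
t 50.95 p [0.4476 0.215  0.1364] yaw -89.74 tilt [-0.0002  0.0063] F [ 0.  -1.3  4.6] op mm 24.4 q [-0.47  0.73 -0.11  2.06  0.19  0.36 -2.29]
```

Call:
{"api": "play_rows", "payload": {
  "deltas": [
    [[0.8,0,0,-0.03,0,0,0],[0.8,0,0,-0.12,0,0,0],[0.8,0,0,-0.25,0,0,0],[0.8,0,0,-0.37,0,0,0],[0.8,0,0,-0.37,0,0,0]]
  ]
}}

```text
clock: 51.58
tool_pos: [0.4489, 0.2151, 0.2499]
eef_rot: [0.709, -0.706, -0.002, -0.005]
contact_force: [-0.2, -0.3, -1.9]
opening: 0.279
```

Run:
```python
from h import *
st();go(.480,-.218,.25,-90)
```

```text
t 51.58 p [0.4489 0.2151 0.2499] yaw -89.74 tilt [0.0047 0.0092] F [-0.2 -0.3 -1.9] op mm 24.5 q [-0.43  0.53 -0.17  1.96  0.13  0.65 -2.24]
d [ 1.444 -0.097 -0.013] w [-0.0015  0.0029  0.0014] dist 0.434
```

Call:
{"api": "play_rows", "payload": {
  "deltas": [
    [[0.8,0.1,-0.005,0,0,0,0],[0.8,0.28,-0.015,0,0,0,0],[0.8,0.46,-0.026,-0.002,0,0,0],[0.8,0.64,-0.038,-0.004,0,0,0],[0.8,0.82,-0.05,-0.006,0,0,0]]
  ]
}}

```text
clock: 52.2
tool_pos: [0.4642, -0.0325, 0.2485]
eef_rot: [0.709, -0.705, -0.002, -0.004]
contact_force: [0.5, 0.4, -1.0]
opening: 0.276
```

Run:
```python
from h import *
st();go(.480,-.218,.25,-90)
```

```text
t 52.2 p [ 0.4642 -0.0325  0.2485] yaw -89.71 tilt [0.0026 0.0094] F [ 0.5  0.4 -1. ] op mm 24.3 q [ 0.12  0.5  -0.21  2.04  0.16  0.61 -1.77]
d [ 0.619 -0.05  -0.011] w [-0.0008  0.003   0.0016] dist 0.186
```

Call:
{"api": "play_rows", "payload": {
  "deltas": [
    [[0.8,0.18,-0.014,0,0,0.001,0.001],[0.8,0.36,-0.029,0,0,0.002,0.001],[0.8,0.53,-0.043,0,0,0.003,0.0015],[0.8,0.619,-0.05,0,0,0.003,0.0015],[0.8,0.619,-0.05,0.03,0,0.003,0.0015]]
  ]
}}

```text
clock: 52.82
tool_pos: [0.4794, -0.2204, 0.2366]
eef_rot: [-0.706, 0.709, -0.001, 0.0]
contact_force: [-0.1, 1.4, -1.1]
opening: 0.273
```

Run:
```python
from h import *
st();go(.480,-.218,.16,-90)
```

```text
t 52.83 p [ 0.4794 -0.2204  0.2366] yaw -90.26 tilt [ 0.0018 -0.0008] F [-0.1  1.4 -1.1] op mm 24.1 q [ 0.48  0.59 -0.22  1.88  0.2   0.68 -1.43]
d [-0.008 -0.002  0.255] w [-0.0006 -0.0002 -0.0014] dist 0.077
```

Call:
{"api": "play_rows", "payload": {
  "deltas": [
    [[0.8,-0.006,-0.002,0.06,0,0,0],[0.8,-0.006,-0.002,0.14,0,0,0],[0.8,-0.006,-0.002,0.22,0,0,0],[0.8,-0.006,-0.002,0.255,0,0,0],[0.8,-0.006,-0.002,0.255,0,0,0]]
  ]
}}

```text
clock: 53.45
tool_pos: [0.4796, -0.2173, 0.1593]
eef_rot: [-0.706, 0.708, 0.0, 0.0]
contact_force: [-0.3, 0.3, -0.5]
opening: 0.274
```

Run:
```python
from h import *
st();go(.480,-.218,.1425,-90)
crop("side",(150,180,270,300),6,"s46")
z=get_state()["tool_pos"][2]-.1324; p=get_state()["tool_pos"]
for x in(.483,.479,.475):
  for zz in(z,z+.072):
    c=np.array([x,p[1],zz]); m,f,T=cam("side"); rt=T[0,:3].copy(); rt[2]=0; rt/=np.linalg.norm(rt)
    print(x,round(zz,4),[np.round(((proj("side",c+s*.0245*rt))-[150,180]+.4)*6,0) for s in(-1,1)])
```

```text
t 53.45 p [ 0.4796 -0.2173  0.1593] yaw -90.16 tilt [-0.0003  0.0005] F [-0.3  0.3 -0.5] op mm 24.1 q [ 0.45  0.71 -0.18  1.95  0.25  0.5  -1.48]
d [ 0.002 -0.001  0.056] w [ 0.0001  0.0002 -0.0009] dist 0.017
0.483 0.0276 [array([315., 500.]), array([450., 501.])]
0.483 0.0996 [array([297., 357.]), array([438., 358.])]
0.479 0.0276 [array([304., 500.]), array([439., 501.])]
0.479 0.0996 [array([285., 356.]), array([427., 357.])]
0.475 0.0276 [array([293., 499.]), array([428., 500.])]
0.475 0.0996 [array([274., 356.]), array([415., 357.])]
```

View pics/s46.png

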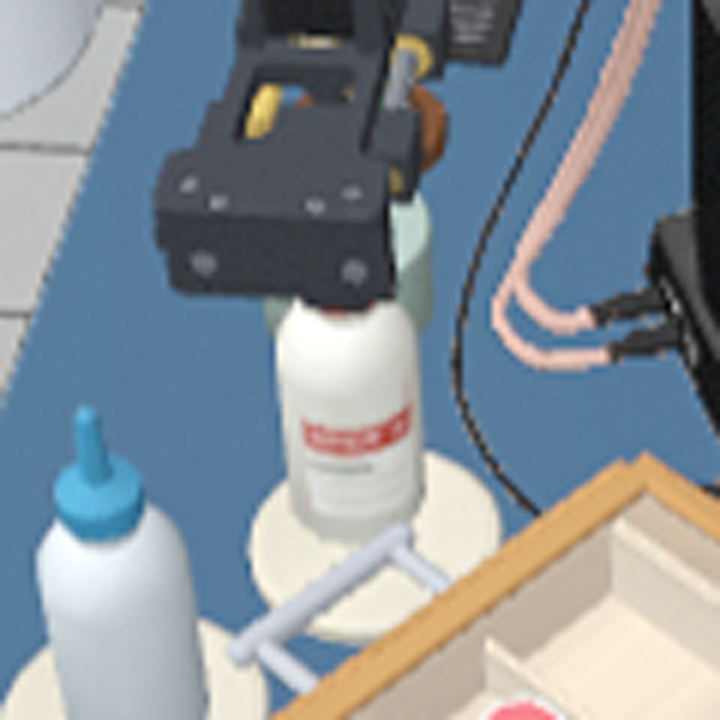

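Call:
{"api": "play_rows", "payload": {
  "deltas": [
    [[0.8,0.002,-0.008,0.02,0,0,0],[0.8,0.003,-0.015,0.04,0,0,0],[0.8,0.003,-0.015,0.045,0,0,0],[0.8,0.003,-0.015,0.045,0,0,0]]
  ]
}}

```text
clock: 54.0
tool_pos: [0.4846, -0.2188, 0.1464]
eef_rot: [-0.706, 0.708, -0.0, 0.0]
contact_force: [0.6, -0.4, -1.0]
opening: 0.273
```

Run:
```python
from h import *
st()
crop("side",(150,180,270,300),6,"s47")
```

```text
t 54.0 p [ 0.4846 -0.2188  0.1464] yaw -90.2 tilt [ 0.001  -0.0002] F [ 0.6 -0.4 -1. ] op mm 24.0 q [ 0.44  0.74 -0.17  1.95  0.25  0.47 -1.48]
```

View pics/s47.png

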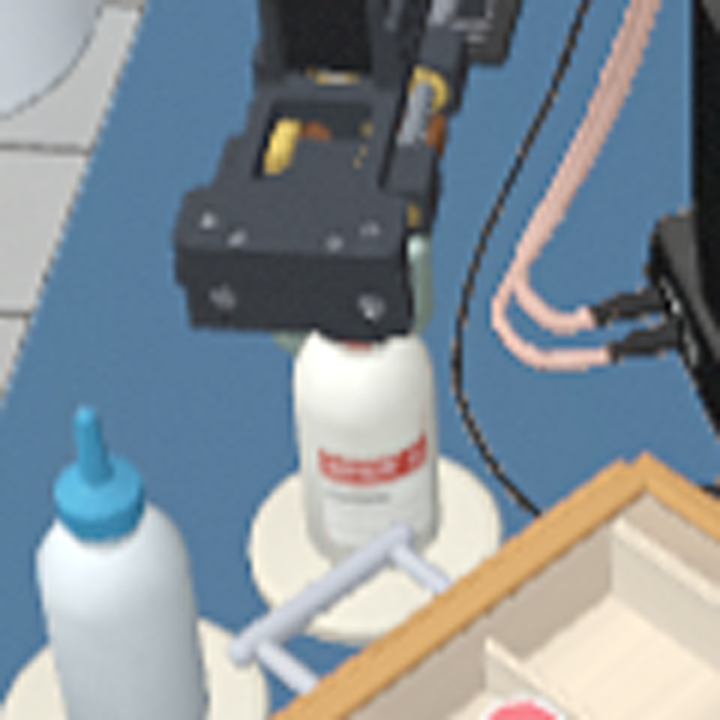

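Call:
{"api": "play_rows", "payload": {
  "deltas": [
    [[0.8,0,0,0.005,0,0,0],[0.8,0,0,0.01,0,0,0],[0.8,0,0,0.013,0,0,0],[0.8,0,0,0.013,0,0,0]]
  ]
}}

```text
clock: 54.55
tool_pos: [0.4845, -0.2187, 0.1426]
eef_rot: [-0.706, 0.708, -0.0, 0.0]
contact_force: [-0.1, 0.2, -0.7]
opening: 0.276
```

Run:
```python
from h import *
st()
```

```text
t 54.55 p [ 0.4845 -0.2187  0.1426] yaw -90.2 tilt [ 0.0011 -0.0001] F [-0.1  0.2 -0.7] op mm 24.3 q [ 0.44  0.75 -0.17  1.95  0.25  0.46 -1.49]
```

Call:
{"api": "play_rows", "payload": {
  "deltas": [
    [[0.8,0,0,0.003,0,0,0],[0.8,0,0,0.005,0,0,0],[0.8,0,0,0.005,0,0,0]]
  ]
}}

```text
clock: 54.92
tool_pos: [0.4848, -0.2188, 0.1413]
eef_rot: [-0.706, 0.708, -0.001, 0.0]
contact_force: [-0.4, 0.3, 1.3]
opening: 0.273
```

Run:
```python
from h import *
st()
```

```text
t 54.92 p [ 0.4848 -0.2188  0.1413] yaw -90.2 tilt [ 0.0017 -0.0004] F [-0.4  0.3  1.3] op mm 24.1 q [ 0.44  0.75 -0.17  1.95  0.25  0.46 -1.49]
```

Contact starting. Release slowly.

Call:
{"api": "play_rows", "payload": {
  "deltas": [
    [[0.8,0,0,0.001,0,0,0],[0.3,0,0,0.001,0,0,0],[0.1,0,0,0.001,0,0,0],[-0.14,0,0,0.001,0,0,0],[-0.14,0,0,0.001,0,0,0]]
  ]
}}

```text
clock: 55.55
tool_pos: [0.4848, -0.2188, 0.141]
eef_rot: [-0.706, 0.708, -0.001, 0.0]
contact_force: [-0.3, 0.0, -0.1]
opening: 0.567
```

Call:
{"api": "play_rows", "payload": {
  "deltas": [
    [[-0.14,0,0,-0.05,0,0,0],[-0.14,0,0,-0.2,0,0,0],[-0.14,-0.1,0,-0.38,0,0,0],[-0.14,-0.3,0.05,-0.42,0,0,0],[-0.14,-0.5,0.1,-0.42,0,0,0]]
  ]
}}

```text
clock: 56.18
tool_pos: [0.4558, -0.0673, 0.2692]
eef_rot: [-0.705, 0.709, -0.003, 0.002]
contact_force: [0.8, 0.5, 0.8]
opening: 0.572
```

Run:
```python
from h import *
st()
im=vision.snapshot("side")[:,:,::-1];cv2.imwrite("pics/side_end.png",im)
im=vision.snapshot("top")[:,:,::-1];cv2.imwrite("pics/top_end.png",im);crop("top",(300,190,420,330),5,"t50",im)
crop("top",(300,190,420,330),5,"t50o",cv2.imread("pics/top0.png"))
```

```text
t 56.17 p [ 0.4558 -0.0673  0.2692] yaw -90.28 tilt [ 0.0068 -0.0004] F [0.8 0.5 0.8] op mm 50.4 q [ 0.2   0.46 -0.23  2.03  0.17  0.66 -1.71]
```

View pics/side_end.png

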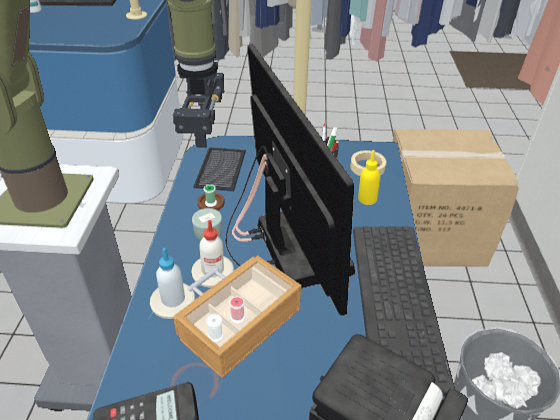

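View pics/t50.png

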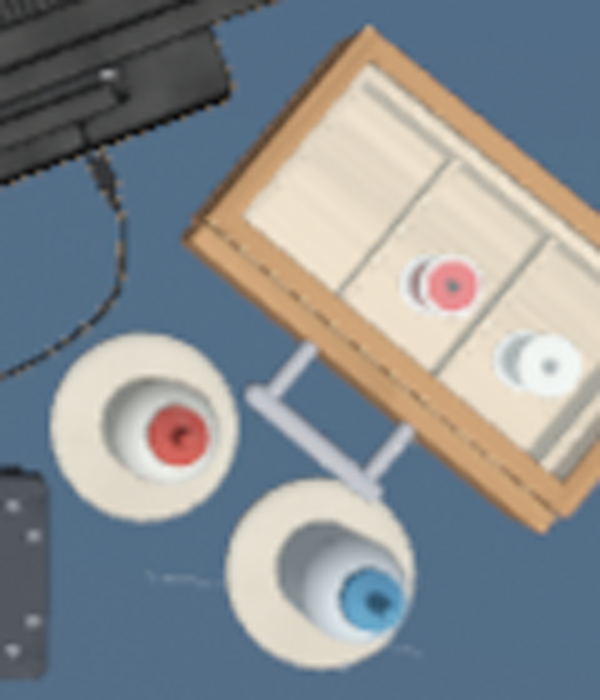

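View pics/t50o.png

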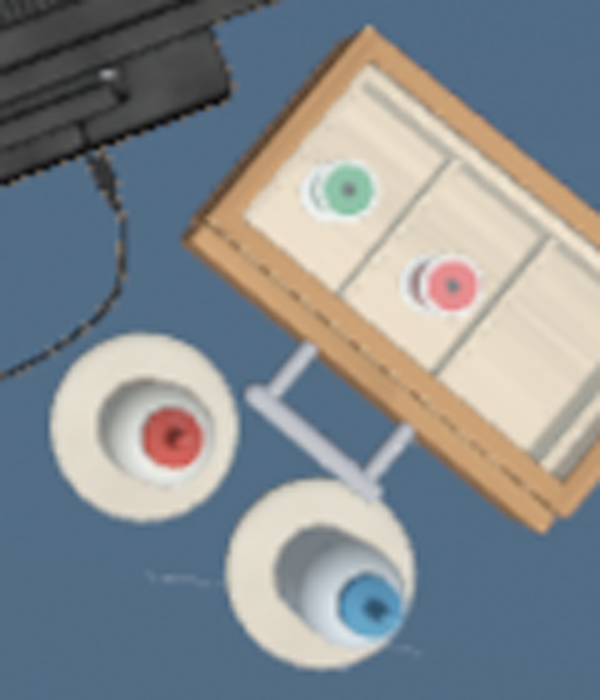

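Call:
{"api": "play_rows", "payload": {
  "deltas": [
    [[-0.14,0,0,0,0,0,0],[-0.14,0,0,0,0,0,0]]
  ]
}}

```text
clock: 56.52
tool_pos: [0.4541, -0.0624, 0.2688]
eef_rot: [0.71, -0.705, 0.0, -0.002]
contact_force: [-0.1, -0.7, -0.2]
opening: 0.569
```

Run:
```python
from h import *
st(); print(r.finish_job())
```

```text
t 56.52 p [ 0.4541 -0.0624  0.2688] yaw -89.59 tilt [0.0029 0.0026] F [-0.1 -0.7 -0.2] op mm 50.0 q [ 0.19  0.46 -0.23  2.04  0.16  0.66 -1.71]
the job is handed in; nothing more can be done
None
```

The job is done and handed in at 56.5 s of the 141 s allowed. I moved both bottles to the mat and opened the drawer about 122 mm. The white spool went upright into the free compartment and the green spool upright into the dish. I then closed the drawer to its stop and put each bottle back on its own coaster.

**Last checks:**
- **Standing:** in the final pictures the bottles and spools all stand upright. The red spool is still in the middle compartment, the tin shows no movement, and the gripper is clear of everything.
- **Drawer:** the chest and handle match the starting picture to within a pixel.
- **Bottles:** they stand about 2–3 mm from their starting spots on the coasters (blue about 2.8 mm).

**What did not go smoothly:**
- **Blue bottle on the mat:** I pressed it down too hard for a moment. The wrist read 50 N (limit 120 N), with the load going through the bottle. I backed off at once.
- **Low moves near the base:** for the last part of opening the drawer, closing it, and handling the spools, I tilted the tool about 6–8° to keep a wrist joint within its range. The green spool leaned a few degrees in the grip but stood upright once released.
- **Camera disagreement:** the two cameras differed by 3–5 mm on the coaster centres along y. I used values between them.

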